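# Clear a jammed belt housing and check its bearing

## Robot

A 6-joint arm with a two-finger parallel gripper is mounted at the origin on the work surface. World frame = base frame: x ahead of the robot, y to its left, z up, the work surface at z = 0. Lengths are in m, angles in rad, forces in N, time in s.
With the tool pointing down it reaches from about 0.375 to 0.9 m from the base axis. Payload 3.1 kg.
Tool frame: the origin (TCP) lies at the very end of the fingers, on their centre line; the grasp point (between the pads) lies 19 mm behind it (robot.hold_point_z is the z of the grasp point in the tool frame, in m); z points along the fingers, y is the direction in which the jaws open and shut (so a half turn about z gives the same grasp; the last joint's range is limited). The gripper opens to 87 mm and grips with 3 to 60 N. Pads are 19 mm wide; open, the fingers measure 117 mm over their backs; the gripper's body (75 mm by 190 mm) begins 51 mm behind the grasp point.
Start: joints at [1.117, 0.527, 1.433, -0, 1.181, -0.178], TCP at [0.17, 0.601, 0.223] pointing down, gripper open.
Joint ranges: [-3.08, 3.08], [-0.75, 2.2], [0.22, 2.44], [-1.43, 4.57], [0, 2.65], [-2.85, 2.85]. Speed limits (rad/s): [2.79, 2.79, 3.14, 3.14, 3.14, 3.14].

## Interface

Orientations are given as a unit quaternion [x, y, z, w].
In Python, from rig import robot, viewer, spotter gives the robot as it stands.
- The arm moves only by the shell command python3 -m crank 'ROWS' [FORCE]. ROWS is text: rows parted by semicolons, each of 7 numbers parted by spaces: the turn, a rotation vector about the tool's x, y, z in units of 5 degrees (1.0 is 5 degrees), then the shift along the tool's x, y, z in units of 40 mm (1.0 is 40 mm), then the gripper's target within -1 to 1 (shut at 1, half-way at 0, fully open at -1). A call has 1 to 5 rows; each row shifts and turns the pose as measured when the row begins, along the tool's axes as they then stand; what a row does not reach is not made up. A row lasts 1/8 s, in which the tool goes at most 62.5 mm and 10.7 degrees, less where a joint would pass 70% of its speed; a pose out of reach is approached as far as the arm can. A call is refused whole if a number of a shift passes 1 or a number of a turn 1, either way. A call with a gripper value outside its range is refused whole. The fingers move at their own pace and stop on an object; FORCE is the grip in N (left out, the last holds). Time passes only in rows, so rows that do not move let the fingers close. It gives the time, the measured TCP pose, the force and the opening at its end, in the units of the state.
- robot.get_obs(): the state, without advancing time (a new reading comes with each control period).
- viewer.camera(name): name is "side" or "top"; returns a dict with "img" (384x512x3 uint8, red, green, blue), "camera_matrix" (3x3 intrinsics, pixels), "distortion" ([k1, k2, p1, p2, k3] as OpenCV has them; the pictures are not rectified), "xyz" and "attitude" of the camera in the world. Camera axes: x right, y down, z forward; pixel columns grow to the right and rows downward; lengths in m; the calibration is good to about 2 mm. A picture is of the moment at which its call begins. There is no depth.
- robot.hand_in(): hands the job in, once; it reports no verdict.
Trained networks look in a picture, given as the dict that the camera call returned (one of the last four; its "shot" number tells which), for a name from the list of things; names that differ only in an ending like _2 or _b are one class to them, and where a whole thing is asked for, a point or a joint stands for the part that bears it (a point fixed in the world has none). Each returns a list of dicts, best first, with "score" (0 to 1); they miss things now and then, are a little off and sometimes report something else, mostly with a low value. They report only what shows in the picture. A call takes as long as a camera call. They do not tell look-alikes from the thing itself.
- spotter.boxes_of(name, picture): "at" ([x, y, z] in m, in the coordinates of the camera as it stood for that picture, good to about 4 mm: the middle of the surface that is visible of it).
The state is a dict: "time": time; "q": joint angles; "joint_velocities": joint speeds; "joint_torque": joint torques, N m; "position": TCP position; "tool_rot": TCP orientation; "ft_force": force on the tool from outside, world axes, zero at the start; "moment": the same for the moment, N m; "grip_width": finger opening in m.
Only numpy, scipy, OpenCV 4.12 (cv2) and the standard library are available. Lean on these libraries where they do the work, as an engineer would, in place of code of your own. Each camera call takes 0.05 s, during which the arm holds its last target.

## Task

The saw's belt housing has jammed: loosen all four captive thumbscrews by turning them fully anticlockwise, then lift the cover plate off by its handle and lay it flat, right way up, in the middle of the rubber mat, and put every wood offcut from inside the housing into the scrap tub. Then pick up the infrared thermometer, aim its lens from about 10 cm away at the black spot on top of the bearing and hold it steady there for two seconds, and lay it back flat on its cork pad. Leave the other things on the bench where they are.

Things in the scene. Friction and masses are not known exactly. Their poses are not given: they have to be found in the camera images.
- housing: Fixed grey steel belt housing, an open-topped box 200 (x) x 240 (y) x 80 mm high, walls 13 mm, floor 12 mm thick, a motor on its far side (+x, to 190 mm from the centre). Origin: centre of its underside; x points away from the robot, turned up to 0.2 rad. The cover's seat is 75 mm above the bench, its raised edge 80. Below the seat, lugs stick 9 mm inwards from the x walls near each screw.
- bearing_spot (a point): Black measuring spot, 16 mm across, in the middle of the housing, 56 mm above the bench, on top of a round bearing 52 mm across; hidden until the cover is off. A shaft (top 37 mm above the bench) runs through it along the housing's x, leaving an open bay to its left and right, each 174 (x) x 77 (y) mm beside the bearing, their floor 12 mm above the bench.
- cover: Aluminium cover plate 185 (x) x 225 (y) x 4 mm with a bridge handle and four captive thumbscrews, 0.5 kg. Origin: centre of the plate's underside; z up. Screw stems reach 20 mm below the plate: laid down, it stands on them with the origin 20 mm above the surface. Any tight screw holds it down; with all four loose it lifts straight up (25 mm to come clear).
- cover_handle (a point): Middle of the round bar of the cover's handle: 10 mm thick, 84 mm long, running along the cover's y axis, 40 mm above the plate's underside (36 mm above its top).
- screw_near_left (a joint): Captive quarter-turn thumbscrew nearer the robot, left (+y): upright axis at x -65, y 80 mm in the cover's frame. Radians: 0 tight, grows anticlockwise seen from above, stop at 1.5; free of the housing from 1.15. Starts at 0 to 0.2, stiff (0.05 N m), stays where left, does not rise. Black wing 30 x 9 x 28 mm tall, 5 to 33 mm above the plate's top, lying along the cover's x at 0.
- screw_near_right (a joint): Captive quarter-turn thumbscrew nearer the robot, right (-y): upright axis at x -65, y -80 mm in the cover's frame. Radians: 0 tight, grows anticlockwise seen from above, stop at 1.5; free of the housing from 1.15. Starts at 0 to 0.2, stiff (0.05 N m), stays where left, does not rise. Black wing 30 x 9 x 28 mm tall, 5 to 33 mm above the plate's top, lying along the cover's x at 0.
- screw_far_left (a joint): Captive quarter-turn thumbscrew farther from the robot, left (+y): upright axis at x 65, y 80 mm in the cover's frame. Radians: 0 tight, grows anticlockwise seen from above, stop at 1.5; free of the housing from 1.15. Starts at 0 to 0.2, stiff (0.05 N m), stays where left, does not rise. Black wing 30 x 9 x 28 mm tall, 5 to 33 mm above the plate's top, lying along the cover's x at 0.
- screw_far_right (a joint): Captive quarter-turn thumbscrew farther from the robot, right (-y): upright axis at x 65, y -80 mm in the cover's frame. Radians: 0 tight, grows anticlockwise seen from above, stop at 1.5; free of the housing from 1.15. Starts at 0 to 0.2, stiff (0.05 N m), stays where left, does not rise. Black wing 30 x 9 x 28 mm tall, 5 to 33 mm above the plate's top, lying along the cover's x at 0.
- offcut1: Beech offcut jammed inside the housing (2 to 4 of the four are present), a block 24 (x) x 50 (y) x 40 mm high, 45 g, standing in one of the bays. Origin: centre of its underside; z up.
- offcut2: Beech offcut jammed inside the housing (2 to 4 of the four are present), a block 24 (x) x 46 (y) x 40 mm high, 45 g, standing in one of the bays. Origin: centre of its underside; z up.
- offcut3: Beech offcut jammed inside the housing (2 to 4 of the four are present), a block 24 (x) x 46 (y) x 40 mm high, 45 g, standing in one of the bays. Origin: centre of its underside; z up.
- offcut4: Beech offcut jammed inside the housing (2 to 4 of the four are present), a block 24 (x) x 50 (y) x 40 mm high, 45 g, standing in one of the bays. Origin: centre of its underside; z up.
- rest_mat: Fixed flat black rubber mat, 210 (x) x 250 (y) x 4 mm, on the left of the housing. Origin: centre of its underside.
- scrap_tub: Fixed grey plastic scrap tub, open on top, 150 (x) x 170 (y) x 70 mm high, walls and floor 5 mm. Origin: centre of its underside.
- cork_pad: Fixed thin cork pad, 100 (x) x 200 (y) x 3 mm, the thermometer's place. Origin: centre of its underside.
- thermometer: Loose black hand-held infrared thermometer, 150 g: a straight bar 130 (x) x 28 (y) x 34 mm high that lies flat on its underside, with a grey nose at its +x end, bent 45 degrees downwards. Origin: centre of the bar's underside; x along the bar towards the nose, z up. Best gripped across its 28 mm width at the middle of the bar.
- lens (a point): The thermometer's lens, at the tip of its bent nose, 80 mm ahead of and 16 mm above the thermometer's origin. Its x axis is the line of sight: forwards and 45 degrees downwards when the bar is level.
- glue_bottle: Bystander, not part of the job, leave it where it is: glue bottle 52 mm across, 130 mm tall.
- sanding_block: Bystander, not part of the job, leave it where it is: cork sanding block 90 x 50 x 28 mm.
- screwdriver: Bystander, not part of the job, leave it where it is: screwdriver lying down.
- hammer: Bystander, not part of the job, leave it where it is: hammer lying down.
- screw_jar: Bystander, not part of the job, leave it where it is: glass jar with steel lid, 60 mm across, 80 mm tall.
- tape_roll: Bystander, not part of the job, leave it where it is: roll of paper tape 80 mm across, 25 mm high, lying.
- square: Bystander, not part of the job, leave it where it is: carpenter's square with wooden stock lying flat, about 190 mm long, origin in the stock.
Not all that is in view belongs to the job. There is more than one size of the thermometer; the job needs the middle-sized.

How it is judged:
By the outcome, as a careful person would: the job done as asked, in the order asked, and still so for the second after the job is handed in, with the robot touching nothing.
Of offcut1, offcut2, offcut3, offcut4 only 2 to 4 are there at a start; the rules pass over those that are not, and their reading is None.
At some moment in a run one of thermometer, cover may be knocked a few centimetres aside while the robot is not near it.
It also fails if it takes over 210 s, if anything falls off the work surface, if the arm or the gripper's body presses on something with over 40 N, if the wrist force passes 120 N, or if a joint passes its speed limit or range.

## Working session

There is one attempt and no reset: what is moved stays moved. The work goes in short steps, Python scripts to look and compute and a shell command to move; the robot and the scene stay as the last step left them, time stands still between calls to the robot, and variables do not carry over. Pictures are saved under pics/ and viewed, and the job is handed in when it is done.

```bash
ls; mkdir -p pics; python3 - <<'E'
from rig import robot, viewer, spotter
import cv2
print(robot.get_obs())
for n in ("side","top"):
    p=viewer.camera(n); cv2.imwrite(f"pics/{n}0.png",p["img"][:,:,::-1]); print({k:v for k,v in p.items() if k!="img"})
E
```

```text
pics
{'time': 0.0, 'q': array([ 1.11649533e+00,  5.28480673e-01,  1.43391554e+00, -9.08558393e-06,
        1.18140335e+00, -1.78500097e-01]), 'joint_velocities': array([ 1.13956168e-03, -6.62132624e-04,  8.18375207e-05,  1.35074669e-03,
        1.92231934e-03,  3.30241044e-04]), 'joint_torque': array([ 3.61648426e-05, -4.40047538e+01, -1.76592511e+01,  6.33177278e-02,
        5.82285156e-02, -1.55190119e-04]), 'position': array([0.16984079, 0.60070718, 0.22155852]), 'tool_rot': array([ 1.37462006e-01,  9.90506426e-01, -1.04999207e-03, -3.39346559e-04]), 'ft_force': array([-0.14788554,  0.23089913, -0.25581744]), 'moment': array([ 0.01709192,  0.03186971, -0.00507709]), 'grip_width': 0.08672436762321103}
{'camera_matrix': array([[367.27305462,   0.        , 253.86973073],
       [  0.        , 367.27305462, 189.83236809],
       [  0.        ,   0.        ,   1.        ]]), 'distortion': array([-0.01502848,  0.        ,  0.        ,  0.        ,  0.        ]), 'xyz': array([ 0.2534539 , -0.75321782,  0.79483488]), 'attitude': array([ 0.90442339, -0.15224286,  0.06658088, -0.39294711]), 'shot': 1}
{'camera_matrix': array([[390.23903511,   0.        , 257.30320506],
       [  0.        , 390.23903511, 195.63649896],
       [  0.        ,   0.        ,   1.        ]]), 'distortion': array([-0.11444275,  0.        ,  0.        ,  0.        ,  0.        ]), 'xyz': array([ 0.33607497, -0.0333016 ,  1.16993664]), 'attitude': array([-0.70316878,  0.70763098, -0.04356416,  0.05398354]), 'shot': 2}
```

View pics/side0.png

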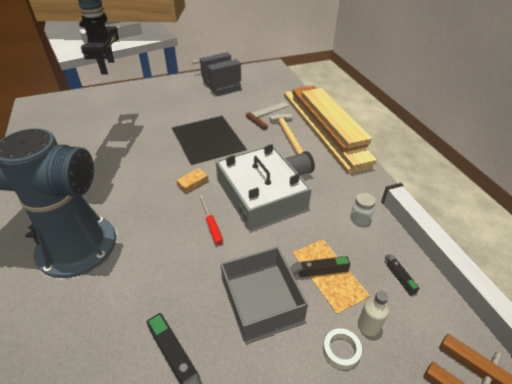

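View pics/top0.png

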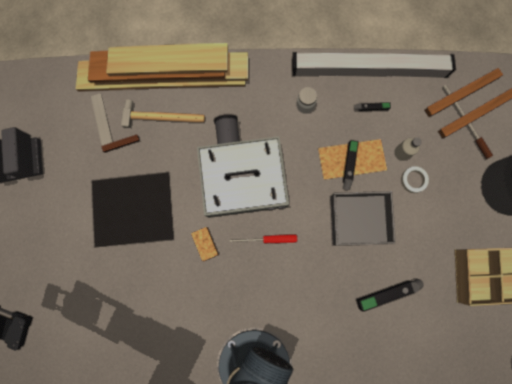

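```bash
cat > h.py <<'E'
from rig import robot, viewer, spotter
import cv2, numpy as np
from scipy.spatial.transform import Rotation as R
def shot(n,fn=None,scale=1):
    p=viewer.camera(n)
    if fn: cv2.imwrite(f"pics/{fn}.png",p["img"][:,:,::-1])
    return p
def w(p,at): return R.from_quat(p["attitude"]).apply(at)+p["xyz"]
def find(p,n): return [(round(d["score"],2),*np.round(w(p,d["at"]),4)) for d in spotter.boxes_of(n,p)]
def pix2w(p,uv,z):
    u=cv2.undistortPoints(np.array([uv],float).reshape(-1,1,2),p["camera_matrix"],p["distortion"]).reshape(-1,2)
    d=R.from_quat(p["attitude"]).apply(np.c_[u,np.ones(len(u))])
    return p["xyz"]+d*((z-p["xyz"][2])/d[:,2])[:,None]
def w2pix(p,X):
    Rw=R.from_quat(p["attitude"]).inv()
    r=Rw.as_rotvec(); t=-Rw.apply(p["xyz"])
    return cv2.projectPoints(np.array(X,float).reshape(-1,1,3),r,t,p["camera_matrix"],p["distortion"])[0].reshape(-1,2)
def crop(p,X,half,scale,fn):
    c=w2pix(p,[X])[0]; 
    m=cv2.getRotationMatrix2D(tuple(map(float,c)),0,scale); s=int(half*2*scale); m[:,2]+=s/2-c
    cv2.imwrite(f"pics/{fn}.png",cv2.warpAffine(p["img"],m,(s,s),flags=cv2.INTER_CUBIC)[:,:,::-1]); print("crop origin",c-half)
E
python3 - <<'E'
from h import *
ps={n:shot(n) for n in("top","side")}
for o in "housing cover cover_handle screw_near_left screw_far_left offcut1 rest_mat scrap_tub cork_pad thermometer lens glue_bottle sanding_block screwdriver hammer screw_jar tape_roll square".split():
    for n in ps: print(o,n,[tuple(map(float,x)) for x in find(ps[n],o)])
E
```

```text
housing top [(0.6, 0.6328, 0.061, 0.0758)]
housing side [(0.59, 0.5475, -0.0771, 0.0547)]
cover top [(0.69, 0.5467, 0.0231, 0.0821)]
cover side [(0.74, 0.543, 0.0194, 0.0819)]
cover_handle top [(0.8, 0.5454, 0.0235, 0.0761)]
cover_handle side [(0.9, 0.542, 0.0184, 0.0835)]
screw_near_left top []
screw_near_left side [(0.48, 0.4553, 0.3598, 0.001)]
screw_far_left top [(0.68, 0.5931, -0.2944, 0.0376), (0.5, 0.603, 0.1128, 0.1073), (0.35, 0.7435, 0.3027, 0.021)]
screw_far_left side [(0.65, 0.6002, 0.1154, 0.1044), (0.37, 0.4237, -0.3149, 0.0079)]
offcut1 top [(0.2, 0.6369, 0.0616, 0.0736)]
offcut1 side []
rest_mat top [(0.88, 0.4612, 0.3689, 0.006), (0.66, 0.4271, -0.329, 0.0083), (0.51, 0.7724, -0.1662, 0.0831), (0.48, 0.5921, -0.2963, 0.0363)]
rest_mat side [(0.88, 0.4545, 0.3604, 0.0032)]
scrap_tub top [(0.7, 0.4259, -0.3264, 0.0086), (0.36, 0.4909, -0.0609, 0.1105)]
scrap_tub side [(0.66, 0.5455, 0.0165, 0.0804)]
cork_pad top [(0.69, 0.6112, -0.3224, 0.0029), (0.44, 0.4246, -0.3273, 0.0074)]
cork_pad side [(0.78, 0.6163, -0.3408, 0.0035)]
thermometer top [(0.72, 0.2037, -0.3875, 0.0
[... 727 characters left out ...]
.3655, -0.0658, 0.0199), (0.39, 0.4584, 0.3673, 0.0033)]
screwdriver side [(0.85, 0.3685, -0.0807, 0.023), (0.74, 0.7485, 0.3193, 0.0233)]
hammer top [(0.76, 0.7427, 0.303, 0.0219), (0.73, 0.3672, -0.0687, 0.0198)]
hammer side [(0.85, 0.7471, 0.3218, 0.0234), (0.72, 0.7799, -0.1802, 0.058), (0.26, 0.621, -0.0453, 0.1004)]
screw_jar top [(0.95, 0.7719, -0.1637, 0.081)]
screw_jar side [(0.64, 0.7774, -0.1807, 0.0562), (0.23, 0.5995, 0.1157, 0.1027)]
tape_roll top [(0.6, 0.5444, -0.4959, 0.0251)]
tape_roll side [(0.74, 0.5406, -0.4968, 0.0254), (0.59, 0.7476, 0.3237, 0.0224)]
square top [(0.74, 0.6996, 0.4705, 0.0064)]
square side [(0.7, 0.6897, 0.4648, 0.0103), (0.55, 0.7801, -0.1838, 0.0552)]
```

```bash
python3 - <<'E'
from h import *
p=shot("top"); crop(p,[0.545,0.022,0.09],55,7,"cov_t")
q=shot("side"); crop(q,[0.545,0.022,0.09],60,7,"cov_s")
crop(p,[0.59,-0.31,0.03],60,6,"th_t")
E
```

```text
crop origin [188.08900407 120.06805548]
crop origin [200.91759131 113.04766281]
crop origin [294.93647103 103.36692071]
```

View pics/cov_t.png

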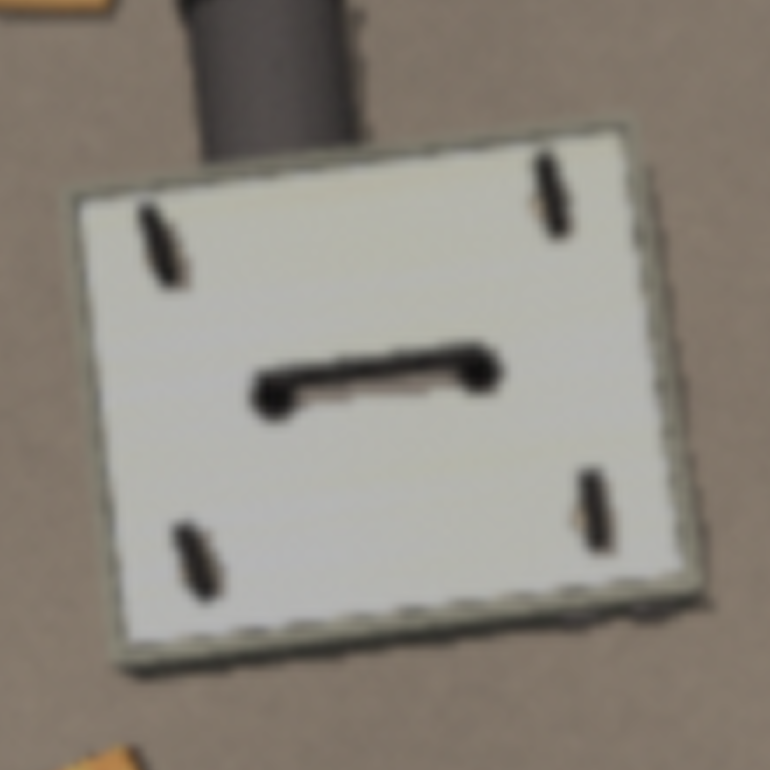

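View pics/cov_s.png

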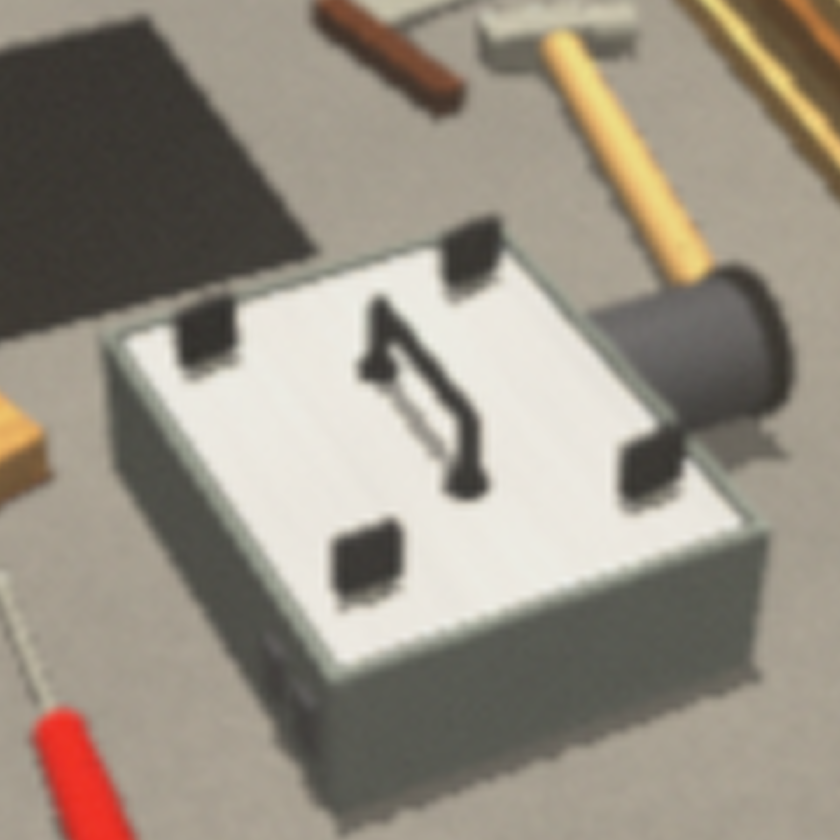

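View pics/th_t.png

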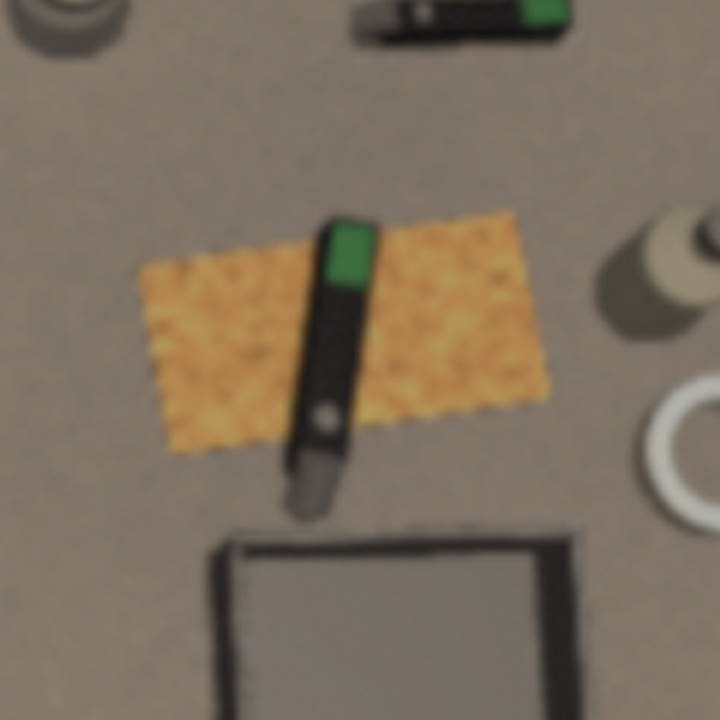

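```bash
cat >> h.py <<'E'
def T(x,y,yaw,z=0):
    c,s=np.cos(yaw),np.sin(yaw)
    def f(P):
        P=np.atleast_2d(np.array(P,float)); return np.c_[x+c*P[:,0]-s*P[:,1], y+s*P[:,0]+c*P[:,1], P[:,2]+z]
    return f
def draw(p,X,half,scale,fn,polys):
    c=w2pix(p,[X])[0]; s=int(half*2*scale)
    m=np.array([[scale,0,s/2-c[0]*scale],[0,scale,s/2-c[1]*scale]])
    im=cv2.warpAffine(p["img"],m,(s,s),flags=cv2.INTER_CUBIC)[:,:,::-1].copy()
    for P,col in polys:
        u=(w2pix(p,P)*scale+m[:,2]).round().astype(int); cv2.polylines(im,[u.reshape(-1,1,2)],True,col,1)
    cv2.imwrite(f"pics/{fn}.png",im)
E
cat > cov.py <<'E'
from h import *
from scipy.optimize import least_squares
p=shot("top");q=shot("side")
ct=np.array([(80,200),(622,130),(690,572),(128,642)])/7+np.array([188.09,120.07])
cs=np.array([(122,342),(752,525),(340,672)])/7+np.array([200.92,113.05])
C=np.array([(92.5,112.5,4),(92.5,-112.5,4),(-92.5,-112.5,4),(-92.5,112.5,4)])/1000
Cs=C[[3,1,2]]
def r(v): 
    f=T(v[0],v[1],v[2],.075); return np.r_[(w2pix(p,f(C))-ct).ravel(),(w2pix(q,f(Cs))-cs).ravel()]
s=least_squares(r,[.545,.02,.1]); print(s.x,s.fun.round(1))
f=T(*s.x,.075)
polys=[(f(C),(0,0,255))]
polys.append((f([(0,.042,.04),(0,-.042,.04)]),(0,255,255)))
for sx in(-1,1):
  for sy in (-1,1):
    for z in (.009,.037):
      polys.append((f([(sx*.065+a,sy*.08+b,z) for a,b in((-.015,-.0045),(.015,-.0045),(.015,.0045),(-.015,.0045))]),(0,255,0)))
draw(p,[.545,.022,.09],55,7,"fit_t",polys);draw(q,[.545,.022,.09],60,7,"fit_s",polys)
E
python3 cov.py
```

```text
[0.54803374 0.02536042 0.12296381] [ 0.1  0.  -0.1 -0.1 -0.9 -0.1  0.2  0.1  0.1  0.4 -0.3  0.6  0.4  0.1]
```

View pics/fit_t.png

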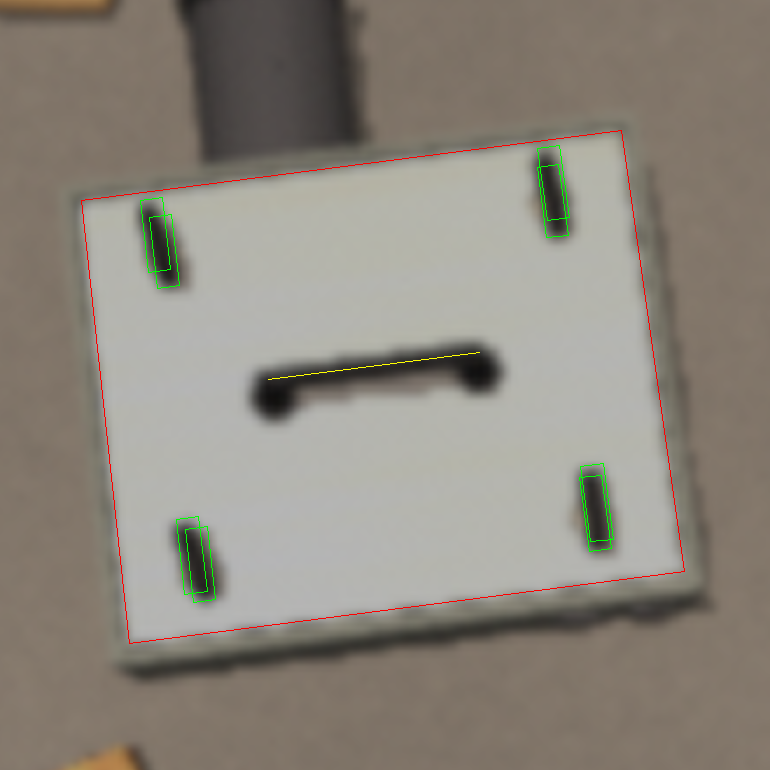

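View pics/fit_s.png

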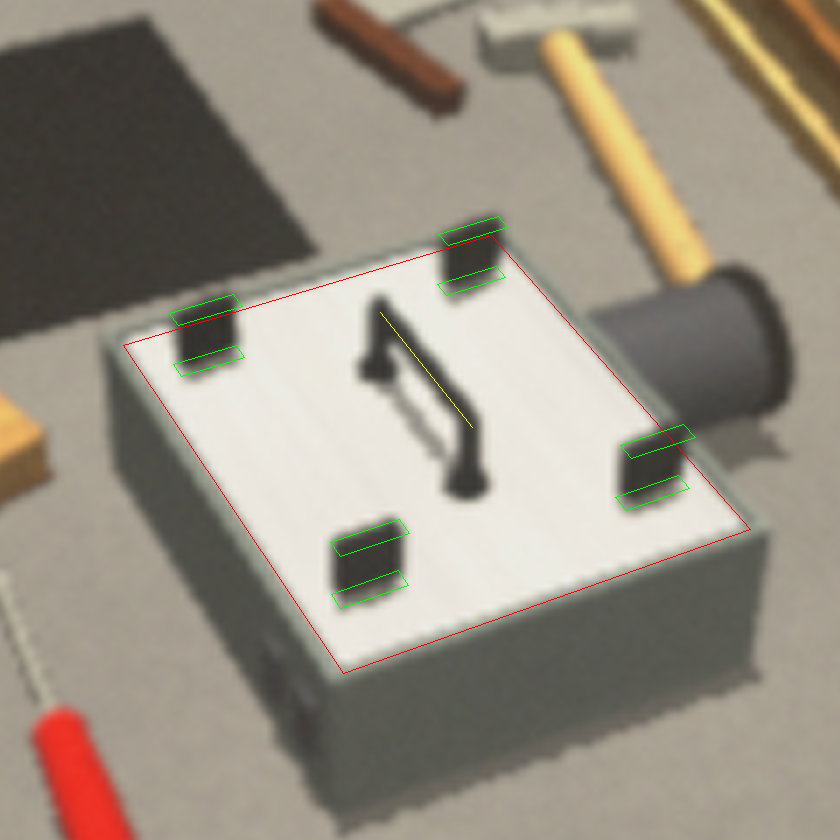

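```bash
cat > plan.py <<'E'
# usage: plan.py x y z yyaw_deg [tilt...]  prints remaining and suggested rows (tool down)
import sys
from h import *
def down(yy):  # tool y yaw in deg, z down
    a=np.deg2rad(yy); y=np.array([np.cos(a),np.sin(a),0]); z=np.array([0,0,-1.]); x=np.cross(y,z)
    return R.from_matrix(np.c_[x,y,z])
def plan(pos,Rt,g="g",rows=5,vmax=1.0,lag=1.0):
    o=robot.get_obs(); P=o["position"].copy(); Q=R.from_quat(o["tool_rot"]); pos=np.array(pos,float)
    rv=(Q.inv()*Rt).as_rotvec(degrees=True)
    print("t %.2f"%o["time"],"P",P.round(4),"yyaw %.1f"%np.rad2deg(np.arctan2(*Q.as_matrix()[[1,0],1])),"tilt %.1f"%np.rad2deg(np.arccos(-Q.as_matrix()[2,2])),"err",(pos-P).round(4),"turn",rv.round(1),"w",round(o["grip_width"],4),"F",o["ft_force"].round(1),"q",o["q"].round(2))
    n=int(max(1,np.ceil(np.abs(rv).max()/5/vmax-0.02),np.ceil(np.linalg.norm(pos-P)/(0.050*vmax)-0.02)))
    out=[]
    for i in range(min(n,rows)):
        k=n-i
        while True:
            d=Q.inv().apply((pos-P)/k)/0.04
            if np.abs(d).max()<=1: break
            k+=1
        t=(Q.inv()*Rt).as_rotvec(degrees=True)/(n-i)/5
        d=d.round(2);t=np.clip(t.round(2),-1,1)
        out.append(" ".join("%g"%v for v in [*t,*d])+" "+g)
        P=P+Q.apply(d*0.04); Q=Q*R.from_rotvec(t*5,degrees=True)
    print(n,"rows:","; ".join(out))
if __name__=="__main__":
    a=[float(v) for v in sys.argv[1:5]]; plan(a[:3],down(a[3]),*( [sys.argv[5]] if len(sys.argv)>5 else []))
E
python3 - <<'E'
from h import *
f=T(.547,.024,.123,.075)
print(f([(sx*.065,sy*.08,0) for sx in(-1,1) for sy in (1,-1)]))
E
python3 plan.py 0.473 0.095 0.2 -77 0
```

```text
[[ 0.47267587  0.09542075  0.075     ]
 [ 0.49230628 -0.06337046  0.075     ]
 [ 0.60169372  0.11137046  0.075     ]
 [ 0.62132413 -0.04742075  0.075     ]]
t 2.20 P [0.1702 0.6014 0.2225] yyaw 74.2 tilt 0.0 err [ 0.3028 -0.5064 -0.0225] turn [ -0.    0.  151.2] w 0.0872 F [ 0.5 -0.4 -0.1] q [ 1.12  0.53  1.43  0.    1.18 -0.18]
31 rows: -0 0 0.98 -0.35 -0.33 0.02 0; -0 0 0.98 -0.37 -0.3 0.02 0; -0 0 0.98 -0.4 -0.26 0.02 0; -0 0 0.97 -0.42 -0.23 0.02 0; -0 0 0.98 -0.44 -0.19 0.02 0
```

```bash
python3 -m crank '0 0 1 -0.35 -0.33 0 0; 0 0 1 -0.37 -0.3 0 0; 0 0 1 -0.4 -0.26 0 0; 0 0 1 -0.42 -0.23 0 0; 0 0 1 -0.44 -0.19 0 0' 20; python3 plan.py 0.473 0.095 0.2 -77 0
```

```text
time: 2.82
position: [0.2193, 0.5179, 0.2226]
tool_rot: [0.354, 0.935, 0.001, 0.0]
ft_force: [-0.5, -0.3, -0.1]
grip_width: 0.0473
t 2.83 P [0.2193 0.5179 0.2226] yyaw 48.5 tilt 0.1 err [ 0.2537 -0.4229 -0.0226] turn [ 0.000e+00 -1.000e-01  1.255e+02] w 0.0473 F [-0.5 -0.3 -0.1] q [0.97 0.44 1.59 0.   1.1  0.12]
26 rows: 0 -0 0.97 -0.45 -0.14 0.02 0; 0 -0 0.97 -0.46 -0.1 0.02 0; 0 -0 0.97 -0.47 -0.07 0.02 0; 0 -0 0.97 -0.47 -0.03 0.02 0; 0 -0 0.96 -0.47 0.02 0.02 0
```

```bash
sed -i 's/rows=5,/rows=60,/' plan.py; python3 plan.py 0.473 0.095 0.2 -77 0
```

```text
t 2.83 P [0.2193 0.5179 0.2226] yyaw 48.5 tilt 0.1 err [ 0.2537 -0.4229 -0.0226] turn [ 0.000e+00 -1.000e-01  1.255e+02] w 0.0473 F [-0.5 -0.3 -0.1] q [0.97 0.44 1.59 0.   1.1  0.12]
26 rows: 0 -0 0.97 -0.45 -0.14 0.02 0; 0 -0 0.97 -0.46 -0.1 0.02 0; 0 -0 0.97 -0.47 -0.07 0.02 0; 0 -0 0.97 -0.47 -0.03 0.02 0; 0 -0 0.96 -0.47 0.02 0.02 0; 0 -0 0.97 -0.47 0.05 0.02 0; -0 -0 0.96 -0.47 0.09 0.02 0; -0 -0 0.97 -0.46 0.13 0.02 0; -0 -0 0.96 -0.44 0.17 0.02 0; -0 -0 0.97 -0.43 0.21 0.02 0; -0 -0 0.96 -0.41 0.24 0.02 0; -0 -0 0.97 -0.39 0.28 0.02 0; -0 -0 0.96 -0.36 0.31 0.02 0; -0 -0 0.97 -0.33 0.34 0.02 0; -0 -0 0.96 -0.3 0.36 0.02 0; -0 -0 0.97 -0.27 0.39 0.02 0; -0 -0 0.96 -0.24 0.41 0.02 0; -0 -0 0.97 -0.2 0.43 0.02 0; -0 -0 0.96 -0.17 0.44 0.02 0; -0 -0 0.97 -0.13 0.46 0.02 0; -0 -0 0.96 -0.09 0.47 0.03 0; -0 -0 0.97 -0.05 0.47 0.02 0; -0 -0 0.96 -0.01 0.47 0.03 0; -0 -0 0.97 0.03 0.47 0.02 0; -0.01 -0.01 0.96 0.07 0.47 0.03 0; -0 -0 0.97 0.1 0.47 0.02 0
```

```bash
python3 -m crank '0 0 0.97 -0.45 -0.14 0.02 0; 0 0 0.97 -0.46 -0.1 0.02 0; 0 0 0.97 -0.47 -0.07 0.02 0; 0 0 0.97 -0.47 -0.03 0.02 0; 0 0 0.97 -0.47 0.02 0.02 0' 20 >/dev/null
python3 -m crank '0 0 0.97 -0.47 0.05 0.02 0; 0 0 0.97 -0.47 0.09 0.02 0; 0 0 0.97 -0.46 0.13 0.02 0; 0 0 0.97 -0.44 0.17 0.02 0; 0 0 0.97 -0.43 0.21 0.02 0' >/dev/null
python3 -m crank '0 0 0.97 -0.41 0.24 0.02 0; 0 0 0.97 -0.39 0.28 0.02 0; 0 0 0.97 -0.36 0.31 0.02 0; 0 0 0.97 -0.33 0.34 0.02 0; 0 0 0.97 -0.3 0.36 0.02 0' >/dev/null
python3 -m crank '0 0 0.97 -0.27 0.39 0.02 0; 0 0 0.97 -0.24 0.41 0.02 0; 0 0 0.97 -0.2 0.43 0.02 0; 0 0 0.97 -0.17 0.44 0.02 0; 0 0 0.97 -0.13 0.46 0.02 0' >/dev/null
python3 -m crank '0 0 0.97 -0.09 0.47 0.03 0; 0 0 0.97 -0.05 0.47 0.02 0; 0 0 0.97 -0.01 0.47 0.03 0; 0 0 0.97 0.03 0.47 0.02 0; 0 0 0.97 0.07 0.47 0.03 0'
python3 plan.py 0.473 0.095 0.14 -76 0
```

```text
time: 5.95
position: [0.4585, 0.0899, 0.205]
tool_rot: [0.993, 0.115, 0.007, -0.003]
ft_force: [0.1, 0.6, 0.3]
grip_width: 0.0433
t 5.95 P [0.4585 0.0899 0.205 ] yyaw -76.8 tilt 0.9 err [ 0.0145  0.0051 -0.065 ] turn [-0.2 -0.8 -0.8] w 0.0433 F [0.1 0.6 0.3] q [-0.05  0.34  1.85  0.01  0.95  1.28]
2 rows: -0.02 -0.08 -0.08 0.18 -0.02 0.82 0; -0.02 -0.09 -0.09 0.18 -0.02 0.81 0
```

```bash
python3 -m crank '0 -0.08 -0.08 0.18 -0.02 0.82 0; 0 -0.08 -0.08 0.18 -0.02 0.81 0; 0 0 0 0 0 0 0'; python3 plan.py 0.473 0.095 0.087 -76 0; python3 - <<'E'
from h import *
q=shot("side"); crop(q,[.473,.095,.1],50,7,"s1")
q=shot("top"); crop(q,[.473,.095,.1],50,7,"t1")
E
```

```text
time: 6.32
position: [0.4762, 0.0935, 0.1399]
tool_rot: [0.993, 0.12, 0.003, -0.001]
ft_force: [0.5, -0.0, -0.3]
grip_width: 0.0434
t 6.33 P [0.4762 0.0935 0.1399] yyaw -76.2 tilt 0.3 err [-0.0032  0.0015 -0.0529] turn [-0.1 -0.3 -0.2] w 0.0434 F [ 0.5 -0.  -0.3] q [-0.04  0.47  1.86  0.    0.8   1.29]
2 rows: -0.01 -0.03 -0.02 -0.04 -0.03 0.66 0; -0.01 -0.03 -0.02 -0.03 -0.02 0.66 0
crop origin [180.40305826 110.79679242]
crop origin [166.60320812 150.15114053]
```

View pics/s1.png

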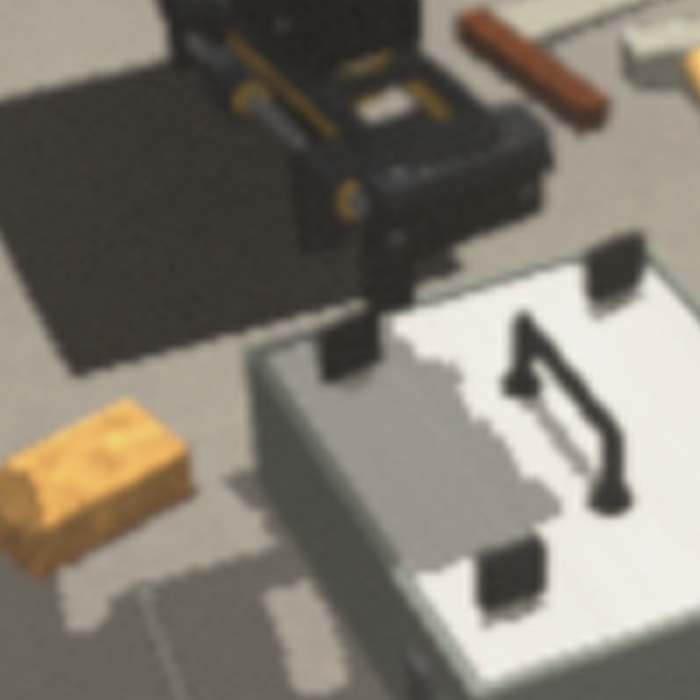

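View pics/t1.png

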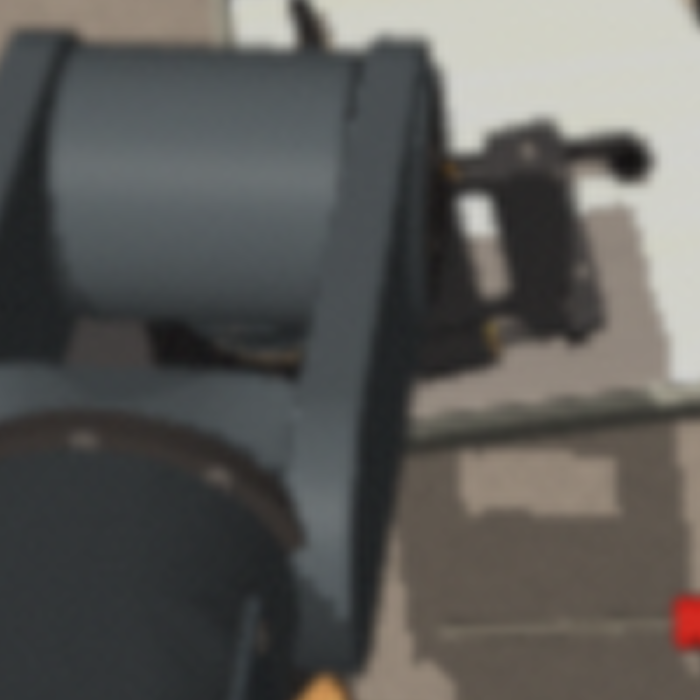

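```bash
python3 -m crank '0 0 0 -0.04 -0.02 0.5 0; 0 0 0 -0.03 -0.02 0.5 0; 0 0 0 0 0 0.3 0; 0 0 0 0 0 0 0'; python3 plan.py 0.473 0.095 0.087 -76 0
```

```text
time: 6.92
position: [0.4776, 0.0949, 0.0943]
tool_rot: [0.993, 0.12, 0.01, -0.0]
ft_force: [-0.5, -0.0, -0.3]
grip_width: 0.0438
t 6.92 P [0.4776 0.0949 0.0943] yyaw -76.2 tilt 1.2 err [-0.0046  0.0001 -0.0073] turn [ 0.1 -1.2 -0.2] w 0.0438 F [-0.5 -0.  -0.3] q [-0.04  0.55  1.9   0.01  0.67  1.29]
1 rows: 0.03 -0.23 -0.03 -0.12 -0.03 0.18 0
```

```bash
python3 -m crank '0 -0.23 0 -0.12 0 0.15 0; 0 0 0 0 0 0 0'; python3 plan.py 0.473 0.095 0.088 -76 0
```

```text
time: 7.18
position: [0.4738, 0.0937, 0.0893]
tool_rot: [0.993, 0.12, 0.001, 0.001]
ft_force: [-0.1, -0.4, -1.1]
grip_width: 0.043
t 7.17 P [0.4738 0.0937 0.0893] yyaw -76.2 tilt 0.2 err [-0.0008  0.0013 -0.0013] turn [ 0.2 -0.1 -0.2] w 0.043 F [-0.1 -0.4 -1.1] q [-0.03  0.56  1.9  -0.    0.67  1.3 ]
1 rows: 0.04 -0.02 -0.03 -0.01 -0.04 0.03 0
```

```bash
python3 -m crank '0 0 0 0 0 0 1; 0 0 0 0 0 0 1; 0 0 0 0 0 0 1; 0 0 0 0 0 0 1' 20; python3 plan.py 0.473 0.095 0.088 -76 0
```

```text
time: 7.68
position: [0.4732, 0.0968, 0.0899]
tool_rot: [0.993, 0.118, 0.001, -0.002]
ft_force: [-0.9, 23.1, 1.7]
grip_width: 0.0112
t 7.67 P [0.4732 0.0968 0.0899] yyaw -76.5 tilt 0.2 err [-0.0002 -0.0018 -0.0019] turn [-0.2 -0.1 -0.5] w 0.0112 F [-0.9 23.1  1.7] q [-0.03  0.56  1.9   0.01  0.68  1.3 ]
1 rows: -0.04 -0.03 -0.09 -0.01 0.04 0.05 0
```

```bash
python3 -m crank '0 0 0 0 0 0 1; 0 0 0 0 0 0 1' 20; python3 plan.py 0.473 0.095 0.088 -76 0
```

```text
time: 7.92
position: [0.4729, 0.0988, 0.0899]
tool_rot: [0.993, 0.118, 0.001, -0.003]
ft_force: [-0.2, -1.4, 0.0]
grip_width: 0.009
t 7.92 P [0.4729 0.0988 0.0899] yyaw -76.4 tilt 0.3 err [ 0.0001 -0.0038 -0.0019] turn [-0.3 -0.2 -0.4] w 0.009 F [-0.2 -1.4  0. ] q [-0.03  0.56  1.9   0.01  0.68  1.3 ]
1 rows: -0.06 -0.04 -0.09 -0.02 0.09 0.05 0
```

```bash
for i in 1; do python3 -m crank '0 0 -1 0 0 0 1; 0 0 -1 0 0 0 1; 0 0 -1 0 0 0 1; 0 0 -1 0 0 0 1; 0 0 -1 0 0 0 1' 25; done; python3 plan.py 0.473 0.0988 0.089 3 1 | head -1
```

```text
time: 8.55
position: [0.473, 0.0985, 0.0899]
tool_rot: [0.942, 0.336, 0.002, -0.003]
ft_force: [-0.0, 3.0, -0.4]
grip_width: 0.0087
t 8.55 P [0.473  0.0985 0.0899] yyaw -50.8 tilt 0.4 err [-0.      0.0003 -0.0009] turn [ -0.   -0.4 -53.8] w 0.0087 F [-0.   3.  -0.4] q [-0.03  0.56  1.9   0.01  0.68  0.85]
```

```bash
python3 -m crank '0 0 -1 0 0 0 1; 0 0 -1 0 0 0 1; 0 0 -1 0 0 0 1; 0 0 -1 0 0 0 1; 0 0 -1 0 0 0 1' 25; python3 plan.py 0.473 0.0988 0.089 3 1 | head -1
```

```text
time: 9.18
position: [0.4732, 0.0983, 0.0899]
tool_rot: [0.844, 0.537, 0.003, -0.002]
ft_force: [-0.4, 2.1, 0.2]
grip_width: 0.009
t 9.18 P [0.4732 0.0983 0.0899] yyaw -25.1 tilt 0.4 err [-0.0002  0.0005 -0.0009] turn [  0.   -0.4 -28.1] w 0.009 F [-0.4  2.1  0.2] q [-0.03  0.56  1.9   0.01  0.68  0.4 ]
```

```bash
python3 -m crank '0 0 -1 0 0 0 1; 0 0 -1 0 0 0 1; 0 0 -1 0 0 0 1; 0 0 -1 0 0 0 1; 0 0 -1 0 0 0 1' 25; python3 plan.py 0.473 0.0988 0.089 3 1 | head -1;  python3 -m crank '0 0 -1 0 0 0 1; 0 0 -0.8 0 0 0 1' 25;python3 plan.py 0.473 0.0988 0.089 3 1 | head -1
```

```text
time: 9.8
position: [0.4735, 0.0982, 0.0899]
tool_rot: [0.704, 0.71, 0.004, -0.002]
ft_force: [-0.1, 2.4, -0.2]
grip_width: 0.0085
t 9.80 P [0.4735 0.0982 0.0899] yyaw 0.5 tilt 0.5 err [-0.0005  0.0006 -0.0009] turn [ 0.1 -0.5 -2.5] w 0.0085 F [-0.1  2.4 -0.2] q [-0.03  0.56  1.9   0.01  0.68 -0.05]
time: 10.05
position: [0.4735, 0.0981, 0.0899]
tool_rot: [0.646, 0.764, 0.004, -0.002]
ft_force: [-0.8, -0.1, -0.5]
grip_width: 0.01
t 10.05 P [0.4735 0.0981 0.0899] yyaw 9.6 tilt 0.5 err [-0.0005  0.0007 -0.0009] turn [ 0.2 -0.5  6.6] w 0.01 F [-0.8 -0.1 -0.5] q [-0.03  0.56  1.9   0.01  0.68 -0.21]
```

```bash
python3 -m crank '0 0 0 0 0 0 0; 0 0 0 0 0 0 0; 0 0 0 0 0 -0.6 0; 0 0 0 0 0 -0.6 0' 20; python3 plan.py 0.4925 -0.0606 0.14 -77 0
```

```text
time: 10.55
position: [0.4723, 0.0965, 0.1373]
tool_rot: [0.646, 0.763, 0.002, -0.003]
ft_force: [-0.0, -0.3, -0.9]
grip_width: 0.04
t 10.55 P [0.4723 0.0965 0.1373] yyaw 9.5 tilt 0.5 err [ 0.0202 -0.1571  0.0027] turn [-0.4 -0.3 86.5] w 0.04 F [-0.  -0.3 -0.9] q [-0.04  0.47  1.87  0.01  0.8  -0.21]
18 rows: -0 -0 0.96 -0.22 -0.01 -0.01 0; -0 -0 0.96 -0.22 0.01 -0.01 0; -0.01 -0 0.96 -0.22 0.03 -0 0; -0.01 -0 0.96 -0.21 0.05 -0.01 0; -0 -0 0.96 -0.21 0.06 -0 0; -0.01 -0 0.96 -0.2 0.08 -0.01 0; -0.01 -0 0.96 -0.2 0.1 -0 0; -0.01 -0.01 0.96 -0.19 0.12 -0.01 0; -0 -0.01 0.96 -0.18 0.13 -0 0; -0 -0 0.96 -0.17 0.14 -0 0; -0.01 -0 0.96 -0.15 0.16 -0.01 0; -0.01 -0.01 0.96 -0.14 0.17 -0 0; -0 -0.01 0.96 -0.12 0.18 -0 0; -0 -0 0.96 -0.11 0.19 -0.01 0; -0.01 -0 0.96 -0.09 0.2 -0 0; -0 -0.01 0.96 -0.08 0.21 -0.01 0; -0.01 -0 0.97 -0.06 0.21 -0 0; -0 -0.01 0.96 -0.04 0.21 -0.01 0
```

```bash
python3 -m crank '0 0 1 -0.22 -0.01 -0.01 0; 0 0 1 -0.22 0.01 -0.01 0; 0 0 1 -0.22 0.03 0 0; 0 0 1 -0.21 0.05 -0.01 0; 0 0 1 -0.21 0.07 0 0' >/dev/null
python3 -m crank '0 0 1 -0.2 0.09 -0.01 0; 0 0 1 -0.2 0.11 0 0; 0 0 1 -0.19 0.12 -0.01 0; 0 0 1 -0.18 0.13 0 0; 0 0 1 -0.16 0.15 0 0' >/dev/null
python3 -m crank '0 0 1 -0.15 0.16 0 0; 0 0 1 -0.14 0.17 0 0; 0 0 1 -0.12 0.18 0 0; 0 0 1 -0.1 0.19 0 0; 0 0 1 -0.08 0.2 0 0'>/dev/null;  python3 plan.py 0.4925 -0.0606 0.14 -77 0
```

```text
t 12.43 P [ 0.4869 -0.0416  0.1415] yyaw -68.3 tilt 0.2 err [ 0.0056 -0.019  -0.0015] turn [-0.  -0.2  8.7] w 0.0433 F [ 0.7  0.3 -0.7] q [-0.32  0.47  1.85  0.    0.82  0.88]
2 rows: -0 -0.02 0.87 -0.02 0.25 0.02 0; 0 -0.02 0.87 -0.01 0.25 0.02 0
```

```bash
python3 -m crank '0 0 0.87 -0.02 0.25 0.02 0; 0 0 0.87 -0.01 0.25 0.02 0; 0 0 0 0 0 0.5 0; 0 0 0 0 0 0.5 0; 0 0 0 0 0 0 0' >/dev/null;  python3 plan.py 0.4925 -0.0606 0.089 -77 0
```

```text
t 13.05 P [ 0.4934 -0.0636  0.0996] yyaw -77.5 tilt 0.3 err [-0.0009  0.003  -0.0106] turn [ 0.2 -0.3 -0.5] w 0.0432 F [ 0.2 -1.   0. ] q [-0.35  0.55  1.86  0.    0.72  1.  ]
1 rows: 0.03 -0.05 -0.11 -0.01 -0.08 0.26 0
```

```bash
python3 -m crank '0 0 0 -0.01 -0.08 0.25 0; 0 0 0 0 0 0 1; 0 0 0 0 0 0 1; 0 0 0 0 0 0 1; 0 0 0 0 0 0 1' 20;  python3 -m crank '0 0 0 0 0 0 1; 0 0 0 0 0 0 1; 0 0 0 0 0 0 1' 25; python3 plan.py 0.4925 -0.0606 0.089 3 1|head -1
```

```text
time: 13.68
position: [0.4935, -0.0606, 0.0909]
tool_rot: [0.994, 0.109, 0.004, 0.002]
ft_force: [-0.2, 2.7, 0.9]
grip_width: 0.011
time: 14.05
position: [0.4932, -0.06, 0.0908]
tool_rot: [0.994, 0.108, 0.004, 0.002]
ft_force: [0.3, 1.4, 0.5]
grip_width: 0.0086
t 14.05 P [ 0.4932 -0.06    0.0908] yyaw -77.6 tilt 0.5 err [-0.0007 -0.0006 -0.0018] turn [  0.5  -0.2 -80.6] w 0.0086 F [0.3 1.4 0.5] q [-0.35  0.57  1.87  0.    0.69  1.01]
```

```bash
python3 -m crank '0 0 -1 0 0 0 1; 0 0 -1 0 0 0 1; 0 0 -1 0 0 0 1; 0 0 -1 0 0 0 1; 0 0 -1 0 0 0 1' 25; python3 -m crank '0 0 -1 0 0 0 1; 0 0 -1 0 0 0 1; 0 0 -1 0 0 0 1; 0 0 -1 0 0 0 1; 0 0 -1 0 0 0 1' ; python3 plan.py 0.4925 -0.06 0.089 3 1|head -1
```

```text
time: 14.68
position: [0.4933, -0.0604, 0.0908]
tool_rot: [0.945, 0.327, 0.003, 0.002]
ft_force: [0.2, 0.9, -0.5]
grip_width: 0.0089
time: 15.3
position: [0.4936, -0.0606, 0.0908]
tool_rot: [0.848, 0.53, 0.003, 0.003]
ft_force: [0.5, 1.2, 0.1]
grip_width: 0.0088
t 15.30 P [ 0.4936 -0.0606  0.0908] yyaw -26.0 tilt 0.5 err [-0.0011  0.0006 -0.0018] turn [  0.5   0.  -29. ] w 0.0088 F [0.5 1.2 0.1] q [-0.35  0.57  1.87  0.    0.69  0.11]
```

```bash
python3 -m crank '0 0 -1 0 0 0 1; 0 0 -1 0 0 0 1; 0 0 -1 0 0 0 1; 0 0 -1 0 0 0 1; 0 0 -1 0 0 0 1' 25; python3 -m crank '0 0 -1 0 0 0 1; 0 0 -1 0 0 0 1'; python3 plan.py 0.4925 -0.06 0.089 3 1|head -1
```

```text
time: 15.92
position: [0.494, -0.0606, 0.0909]
tool_rot: [0.709, 0.705, 0.003, 0.003]
ft_force: [1.7, 0.2, -0.8]
grip_width: 0.0081
time: 16.18
position: [0.4942, -0.0606, 0.0909]
tool_rot: [0.644, 0.765, 0.003, 0.003]
ft_force: [-1.0, 0.5, -0.5]
grip_width: 0.0099
t 16.18 P [ 0.4942 -0.0606  0.0909] yyaw 9.9 tilt 0.5 err [-0.0017  0.0006 -0.0019] turn [0.5 0.1 6.9] w 0.0099 F [-1.   0.5 -0.5] q [-0.35  0.57  1.87  0.    0.69 -0.52]
```

```bash
python3 -m crank '0 0 0 0 0 0 0; 0 0 0 0 0 0 0; 0 0 0 0 0 -0.65 0; 0 0 0 0 0 -0.65 0' 20; python3 plan.py 0.623 -0.044 0.14 -77 0
```

```text
time: 16.68
position: [0.4929, -0.0611, 0.1424]
tool_rot: [0.644, 0.765, 0.001, 0.002]
ft_force: [1.2, -0.4, -0.2]
grip_width: 0.0397
t 16.68 P [ 0.4929 -0.0611  0.1424] yyaw 9.8 tilt 0.3 err [ 0.1301  0.0171 -0.0024] turn [ 0.3 -0.1 86.8] w 0.0397 F [ 1.2 -0.4 -0.2] q [-0.35  0.48  1.83  0.    0.83 -0.52]
18 rows: 0 -0 0.96 -0.01 0.18 0 0; 0 -0 0.96 0.01 0.18 0 0; 0 -0 0.96 0.02 0.18 0 0; 0 -0 0.96 0.04 0.18 0.01 0; 0 -0 0.97 0.05 0.17 0 0; 0 -0 0.96 0.07 0.17 0.01 0; 0 -0 0.97 0.08 0.16 0 0; 0 -0 0.96 0.1 0.16 0.01 0; 0 -0 0.97 0.11 0.15 0 0; 0 -0 0.96 0.12 0.14 0.01 0; 0 -0.01 0.97 0.13 0.13 0 0; 0.01 -0 0.96 0.14 0.11 0 0; 0 -0.01 0.97 0.15 0.1 0.01 0; 0.01 -0 0.96 0.16 0.09 0 0; 0 -0.01 0.97 0.17 0.08 0.01 0; 0.01 -0 0.96 0.17 0.06 0 0; 0 -0.01 0.97 0.17 0.05 0.01 0; 0.01 -0 0.96 0.18 0.03 0 0
```

```bash
python3 -m crank '0 0 1 -0.01 0.18 0 0; 0 0 1 0.01 0.18 0 0; 0 0 1 0.02 0.18 0 0; 0 0 1 0.04 0.18 0 0; 0 0 1 0.05 0.17 0 0' >/dev/null
python3 -m crank '0 0 1 0.07 0.17 0 0; 0 0 1 0.09 0.16 0 0; 0 0 1 0.1 0.16 0.01 0; 0 0 1 0.12 0.15 0 0; 0 0 1 0.13 0.14 0 0' >/dev/null
python3 -m crank '0 0 1 0.14 0.12 0 0; 0 0 1 0.15 0.11 0 0; 0 0 1 0.16 0.1 0 0; 0 0 1 0.16 0.08 0 0; 0 0 1 0.17 0.07 0 0'>/dev/null;  python3 plan.py 0.623 -0.044 0.14 -77 0
```

```text
t 18.55 P [ 0.6071 -0.0517  0.1459] yyaw -68.2 tilt 0.8 err [ 0.0159  0.0077 -0.0059] turn [ 0.7 -0.4  8.8] w 0.0436 F [-0.1  0.8 -0.1] q [-0.26  0.6   1.55 -0.01  0.98  0.93]
2 rows: 0.07 -0.04 0.88 0.22 -0.02 0.07 0; 0.07 -0.04 0.87 0.22 -0.03 0.08 0
```

```bash
python3 -m crank '0.07 -0.04 0.88 0.16 -0.02 0.07 0; 0.07 -0.04 0.87 0.16 -0.03 0.08 0; 0 0 0 0 0 0.5 0; 0 0 0 0 0 0.5 0; 0 0 0 0 0 0 0' >/dev/null;  python3 plan.py 0.623 -0.044 0.09 -77 0
```

```text
t 19.18 P [ 0.6201 -0.0463  0.0991] yyaw -77.4 tilt 0.2 err [ 0.0029  0.0023 -0.0091] turn [ 0.1 -0.1 -0.4] w 0.0434 F [ 0.5  1.  -0.3] q [-0.25  0.68  1.54 -0.    0.92  1.1 ]
1 rows: 0.03 -0.01 -0.09 0.08 -0.04 0.23 0
```

```bash
python3 -m crank '0 0 0 0.08 -0.04 0.22 0; 0 0 0 0 0 0 0; 0 0 0 0 0 0 1; 0 0 0 0 0 0 1; 0 0 0 0 0 0 1' 20 >/dev/null;  python3 -m crank '0 0 0 0 0 0 1; 0 0 0 0 0 0 1; 0 0 0 0 0 0 1; 0 0 0 0 0 0 1' 25; python3 plan.py 0.623 -0.044 0.09 3 1|head -1
```

```text
time: 20.3
position: [0.6244, -0.0437, 0.0925]
tool_rot: [0.994, 0.109, 0.003, 0.002]
ft_force: [-0.7, 0.1, 0.5]
grip_width: 0.0087
t 20.30 P [ 0.6244 -0.0437  0.0925] yyaw -77.5 tilt 0.4 err [-0.0014 -0.0003 -0.0025] turn [  0.4  -0.1 -80.5] w 0.0087 F [-0.7  0.1  0.5] q [-0.25  0.69  1.54 -0.    0.91  1.11]
```

```bash
python3 -m crank '0 0 -1 0 0 0 1; 0 0 -1 0 0 0 1; 0 0 -1 0 0 0 1; 0 0 -1 0 0 0 1; 0 0 -1 0 0 0 1' 25; python3 -m crank '0 0 -1 0 0 0 1; 0 0 -1 0 0 0 1; 0 0 -1 0 0 0 1; 0 0 -1 0 0 0 1; 0 0 -1 0 0 0 1' >/dev/null; python3 -m crank '0 0 -1 0 0 0 1; 0 0 -1 0 0 0 1; 0 0 -1 0 0 0 1; 0 0 -1 0 0 0 1; 0 0 -1 0 0 0 1' 25; python3 -m crank '0 0 -1 0 0 0 1; 0 0 -1 0 0 0 1'; python3 plan.py 0.623 -0.044 0.09 3 1|head -1
```

```text
time: 20.92
position: [0.6241, -0.0432, 0.0925]
tool_rot: [0.945, 0.327, 0.002, 0.001]
ft_force: [-0.2, 0.9, 0.3]
grip_width: 0.0088
time: 22.18
position: [0.6229, -0.0425, 0.0924]
tool_rot: [0.709, 0.705, 0.001, 0.0]
ft_force: [-0.3, 0.7, -0.5]
grip_width: 0.0088
time: 22.42
position: [0.6229, -0.0426, 0.0925]
tool_rot: [0.644, 0.765, 0.002, 0.0]
ft_force: [0.1, 1.1, 0.2]
grip_width: 0.0102
t 22.43 P [ 0.6229 -0.0426  0.0925] yyaw 9.8 tilt 0.2 err [ 0.0001 -0.0014 -0.0025] turn [ 0.1 -0.1  6.8] w 0.0102 F [0.1 1.1 0.2] q [-0.25  0.69  1.54  0.    0.91 -0.42]
```

Next: far left, at about (.6025,.1155).

```bash
python3 -m crank '0 0 0 0 0 0 0; 0 0 0 0 0 0 0; 0 0 0 0 0 -0.65 0; 0 0 0 0 0 -0.65 0' 20; python3 plan.py 0.6025 0.1155 0.14 -77 0
```

```text
time: 22.92
position: [0.6214, -0.0433, 0.1431]
tool_rot: [0.645, 0.764, -0.0, -0.002]
ft_force: [0.0, 0.0, 0.3]
grip_width: 0.0398
t 22.93 P [ 0.6214 -0.0433  0.1431] yyaw 9.7 tilt 0.2 err [-0.0189  0.1588 -0.0031] turn [-0.2 -0.  86.7] w 0.0398 F [0.  0.  0.3] q [-0.25  0.62  1.51  0.    1.02 -0.42]
18 rows: -0 -0 0.96 0.22 0.01 0 0; -0 0 0.96 0.22 -0.01 0.01 0; -0 0 0.96 0.22 -0.03 0 0; -0 0 0.96 0.22 -0.04 0.01 0; -0 0 0.96 0.21 -0.06 0 0; -0 0 0.96 0.21 -0.08 0.01 0; -0 0 0.96 0.2 -0.1 0 0; -0 0 0.96 0.19 -0.11 0.01 0; -0 0 0.97 0.18 -0.13 0 0; -0 0 0.96 0.17 -0.14 0.01 0; -0 0 0.97 0.16 -0.16 0 0; -0.01 0 0.96 0.14 -0.17 0.01 0; -0 0 0.97 0.13 -0.18 0 0; -0.01 0 0.96 0.11 -0.19 0.01 0; -0 0 0.97 0.1 -0.2 0 0; -0 0.01 0.96 0.08 -0.21 0.01 0; -0.01 0 0.97 0.06 -0.22 0 0; -0 0.01 0.96 0.04 -0.22 0.01 0
```

```bash
python3 -m crank '0 0 1 0.22 0.01 0 0; 0 0 1 0.22 -0.01 0 0; 0 0 1 0.22 -0.03 0 0; 0 0 1 0.22 -0.05 0 0; 0 0 1 0.21 -0.07 0 0' >/dev/null
python3 -m crank '0 0 1 0.21 -0.09 0 0; 0 0 1 0.2 -0.1 0 0; 0 0 1 0.19 -0.12 0 0; 0 0 1 0.18 -0.13 0 0; 0 0 1 0.17 -0.15 0 0' >/dev/null
python3 -m crank '0 0 1 0.15 -0.16 0 0; 0 0 1 0.14 -0.18 0 0; 0 0 1 0.12 -0.19 0 0; 0 0 1 0.11 -0.2 0 0; 0 0 1 0.1 -0.2 0 0'>/dev/null;  python3 plan.py 0.6025 0.1155 0.14 -77 0
```

```text
t 24.80 P [0.6119 0.0909 0.1466] yyaw -68.5 tilt 0.5 err [-0.0094  0.0246 -0.0066] turn [ 0.5 -0.2  8.5] w 0.0436 F [-0.2 -0.   0.7] q [-0.03  0.61  1.52 -0.01  1.    1.17]
2 rows: 0.05 -0.02 0.85 0 -0.33 0.08 0; 0.04 -0.03 0.86 -0.02 -0.33 0.08 0
```

```bash
python3 -m crank '0.05 0 0.85 0 -0.33 0.08 0; 0 0 0.85 -0.02 -0.3 0.08 0; 0 0 0 0 0 0.5 0; 0 0 0 0 0 0.5 0; 0 0 0 0 0 0 0' >/dev/null;  python3 plan.py 0.6025 0.1155 0.092 -77 0
```

```text
t 25.43 P [0.6038 0.1154 0.0998] yyaw -77.4 tilt 0.5 err [-0.0013  0.0001 -0.0078] turn [ 0.3 -0.4 -0.4] w 0.0432 F [ 0.  -0.2 -0.7] q [ 0.01  0.67  1.57 -0.    0.9   1.36]
1 rows: 0.06 -0.08 -0.07 -0.03 -0.01 0.2 0
```

```bash
python3 -m crank '0 -0.08 0 -0.03 0 0.2 0; 0 0 0 0 0 0 0; 0 0 0 0 0 0 1; 0 0 0 0 0 0 1; 0 0 0 0 0 0 1' 20 >/dev/null;  python3 -m crank '0 0 0 0 0 0 1; 0 0 0 0 0 0 1; 0 0 0 0 0 0 1; 0 0 0 0 0 0 1' 25; python3 plan.py 0.6025 0.1155 0.09 3 1|head -1
```

```text
time: 26.55
position: [0.6048, 0.115, 0.0941]
tool_rot: [0.994, 0.11, 0.003, 0.003]
ft_force: [-0.0, -0.2, -0.2]
grip_width: 0.0088
t 26.55 P [0.6048 0.115  0.0941] yyaw -77.4 tilt 0.5 err [-0.0023  0.0005 -0.0041] turn [  0.5   0.  -80.4] w 0.0088 F [-0.  -0.2 -0.2] q [ 0.01  0.68  1.57 -0.01  0.89  1.36]
```

```bash
python3 -m crank '0 0 -1 0 0 0 1; 0 0 -1 0 0 0 1; 0 0 -1 0 0 0 1; 0 0 -1 0 0 0 1; 0 0 -1 0 0 0 1' 25; python3 -m crank '0 0 -1 0 0 0 1; 0 0 -1 0 0 0 1; 0 0 -1 0 0 0 1; 0 0 -1 0 0 0 1; 0 0 -1 0 0 0 1' >/dev/null; python3 -m crank '0 0 -1 0 0 0 1; 0 0 -1 0 0 0 1; 0 0 -1 0 0 0 1; 0 0 -1 0 0 0 1; 0 0 -1 0 0 0 1' 25; python3 -m crank '0 0 -1 0 0 0 1; 0 0 -1 0 0 0 1'; python3 plan.py 0.6025 0.1155 0.09 3 1|head -1
```

```text
time: 27.18
position: [0.6045, 0.1155, 0.0941]
tool_rot: [0.945, 0.328, 0.002, 0.003]
ft_force: [-0.9, -0.1, -0.2]
grip_width: 0.0085
time: 28.42
position: [0.6035, 0.1161, 0.0941]
tool_rot: [0.709, 0.705, 0.001, 0.001]
ft_force: [0.7, 0.5, 0.2]
grip_width: 0.0087
time: 28.68
position: [0.6033, 0.1162, 0.0941]
tool_rot: [0.645, 0.764, 0.001, 0.001]
ft_force: [-0.2, 0.4, -0.1]
grip_width: 0.0097
t 28.68 P [0.6033 0.1162 0.0941] yyaw 9.7 tilt 0.1 err [-0.0008 -0.0007 -0.0041] turn [0.1 0.  6.7] w 0.0097 F [-0.2  0.4 -0.1] q [ 0.01  0.68  1.57  0.    0.9  -0.16]
```

```bash
python3 -m crank '0 0 0 0 0 0 0; 0 0 0 0 0 0 0; 0 0 0 0 0 -0.8 0; 0 0 0 0 0 -0.8 0' 20; python3 plan.py 0.5485 0.0278 0.15 7.4 0;python3 - <<'E'
from h import *
q=shot("side"); crop(q,[.55,.025,.1],60,7,"s2")
E
```

```text
time: 29.18
position: [0.6008, 0.1157, 0.1563]
tool_rot: [0.646, 0.763, -0.002, -0.002]
ft_force: [1.3, -0.1, 1.0]
grip_width: 0.0398
t 29.18 P [0.6008 0.1157 0.1563] yyaw 9.5 tilt 0.3 err [-0.0523 -0.0879 -0.0063] turn [-0.3  0.   2.1] w 0.0398 F [ 1.3 -0.1  1. ] q [ 0.01  0.59  1.53 -0.    1.03 -0.16]
3 rows: -0.02 0 0.14 -0.65 -0.55 0.06 0; -0.02 0 0.14 -0.66 -0.54 0.05 0; -0.02 0 0.15 -0.66 -0.54 0.05 0
crop origin [202.21217965 109.47852911]
```

View pics/s2.png

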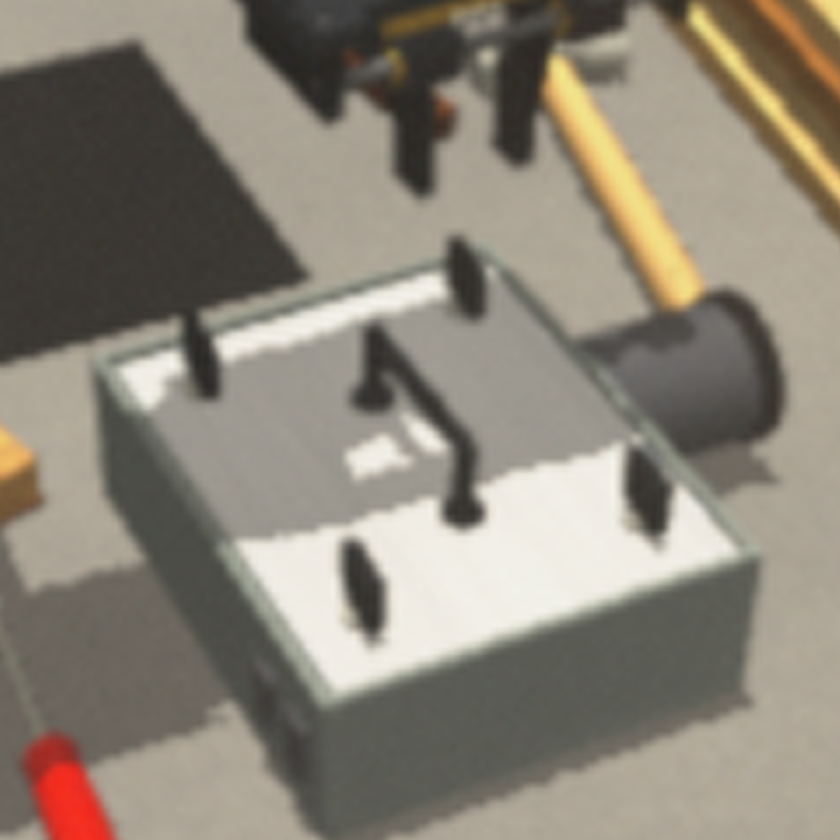

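```bash
python3 -m crank '0 0 0.14 -0.65 -0.55 0.05 0; 0 0 0.14 -0.66 -0.54 0.05 0; 0 0 0.15 -0.66 -0.54 0.05 0; 0 0 0 0 0 0 0' >/dev/null; python3 plan.py 0.5485 0.0278 0.096 7.4 0;python3 - <<'E'
from h import *
q=shot("side"); crop(q,[.55,.025,.1],60,7,"s3")
p=shot("top"); crop(p,[.46,.37,.0],60,7,"mat")
E
```

```text
t 29.73 P [0.5513 0.0261 0.1558] yyaw 7.3 tilt 0.5 err [-0.0028  0.0017 -0.0598] turn [ 0.4  0.2 -0.1] w 0.0435 F [ 0.8 -0.1 -0.9] q [-0.15  0.52  1.69 -0.    0.93 -0.28]
2 rows: 0.04 0.02 -0.01 0.03 -0.04 0.75 0; 0.05 0.02 -0 0.03 -0.03 0.74 0
crop origin [202.21217965 109.47852911]
crop origin [ 71.32213492 149.06263973]
```

View pics/s3.png

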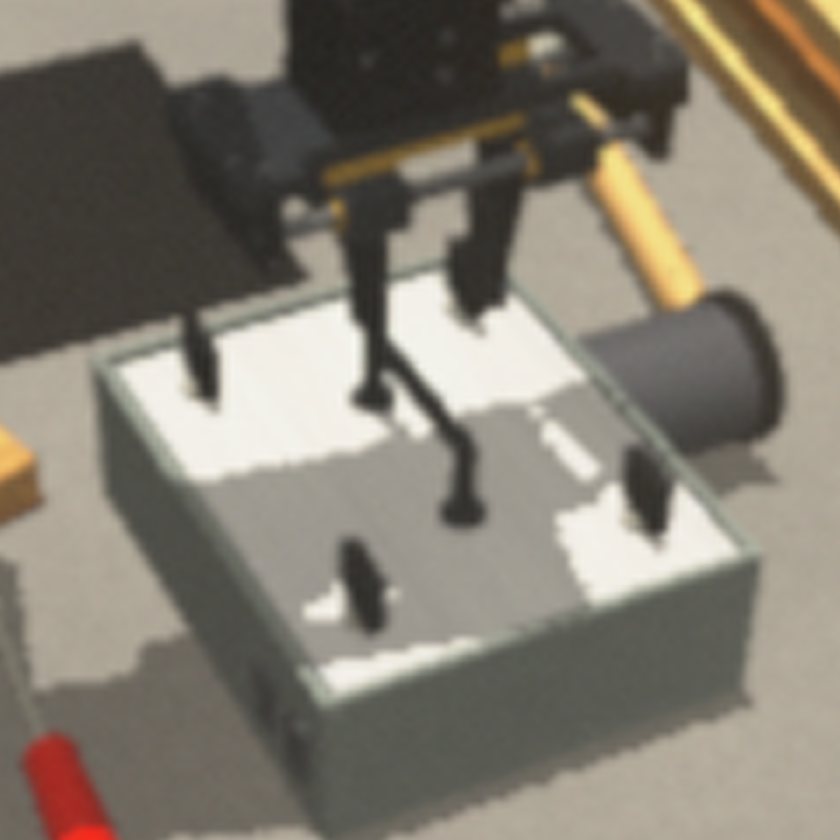

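View pics/mat.png

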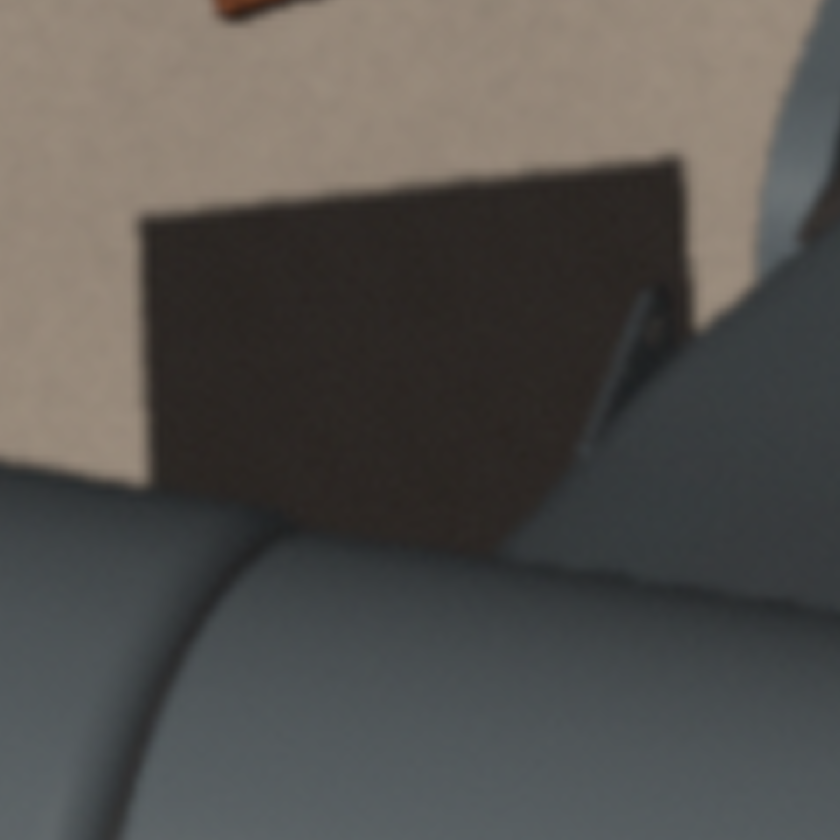

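```bash
python3 -m crank '0.04 0 0 0.03 -0.04 0.5 0; 0.04 0 0 0.03 -0.03 0.5 0; 0 0 0 0 0 0.3 0; 0 0 0 0 0 0 0' >/dev/null; python3 plan.py 0.5485 0.0278 0.097 7.4 0;python3 - <<'E'
from h import *
p=shot("top"); im=cv2.imread("pics/top0.png"); g=im.max(2)
m=np.zeros_like(g); m[160:260,80:185]=(g[160:260,80:185]<62)
c=max(cv2.findContours(m,cv2.RETR_EXTERNAL,cv2.CHAIN_APPROX_NONE)[0],key=cv2.contourArea)
P=pix2w(p,c.reshape(-1,2),.004)[:,:2].astype(np.float32)
print(cv2.minAreaRect(P),cv2.contourArea(c))
E
```

```text
t 30.32 P [0.5546 0.0324 0.1033] yyaw 7.6 tilt 0.6 err [-0.0061 -0.0046 -0.0063] turn [0.5 0.2 0.2] w 0.0436 F [-0.3  0.4  0.9] q [-0.14  0.6   1.72 -0.    0.81 -0.27]
1 rows: 0.11 0.05 0.05 -0.09 -0.17 0.16 0
((0.4589158594608307, 0.3690309524536133), (0.20546658337116241, 0.2443416565656662), 5.429932594299316) 5019.5
```

```bash
python3 -m crank '0.1 0.05 0 -0.09 -0.17 0.16 0; 0 0 0 0 0 0 0' >/dev/null; python3 plan.py 0.5485 0.0278 0.097 7.4 0;  python3 -m crank '0 0 0 0 0 0 1; 0 0 0 0 0 0 1; 0 0 0 0 0 0 1; 0 0 0 0 0 0 1; 0 0 0 0 0 0 1' 40; python3 plan.py 0.5485 0.0278 0.097 7.4 0
```

```text
t 30.62 P [0.5492 0.0276 0.098 ] yyaw 7.7 tilt 0.2 err [-0.0007  0.0002 -0.001 ] turn [0.2 0.  0.3] w 0.0435 F [-0.5 -0.4  0.2] q [-0.15  0.61  1.73  0.    0.8  -0.29]
1 rows: 0.04 0.01 0.05 0.01 -0.02 0.02 0
time: 31.25
position: [0.5492, 0.0272, 0.099]
tool_rot: [0.659, 0.753, 0.001, 0.002]
ft_force: [-0.9, -0.1, -0.3]
grip_width: 0.0088
t 31.25 P [0.5492 0.0272 0.099 ] yyaw 7.6 tilt 0.2 err [-0.0007  0.0006 -0.002 ] turn [0.2 0.  0.2] w 0.0088 F [-0.9 -0.1 -0.3] q [-0.15  0.6   1.73  0.    0.8  -0.29]
1 rows: 0.04 0.01 0.04 0.02 -0.02 0.05 0
```

```bash
python3 -m crank '0 0 0 0 0 -0.15 1; 0 0 0 0 0 -0.2 1; 0 0 0 0 0 -0.25 1; 0 0 0 0 0 -0.25 1' 60; python3 plan.py 0.5492 0.0272 0.15 7.6 1
```

```text
time: 31.75
position: [0.5469, 0.0278, 0.1324]
tool_rot: [0.659, 0.753, -0.0, -0.001]
ft_force: [-0.2, 0.0, -6.1]
grip_width: 0.0082
t 31.75 P [0.5469 0.0278 0.1324] yyaw 7.6 tilt 0.1 err [ 0.0023 -0.0006  0.0176] turn [-0.1 -0.1  0. ] w 0.0082 F [-0.2  0.  -6.1] q [-0.15  0.55  1.71  0.    0.88 -0.29]
1 rows: -0.02 -0.01 0.01 -0.02 0.05 -0.44 1
```

```bash
python3 -m crank '0 0 0 0 0 -0.5 1; 0 0 0 0 0 -0.6 1; 0 0 0 0 0 -0.3 1' >/dev/null; python3 plan.py 0.46 0.371 0.17 5.4 1; python3 - <<'E'
from h import *
p=shot("top","tin"); 
E
```

```text
t 32.12 P [0.5466 0.0279 0.1912] yyaw 7.6 tilt 0.1 err [-0.0866  0.3431 -0.0212] turn [-0.1 -0.1  2.2] w 0.0083 F [-0.1 -1.  -5.6] q [-0.15  0.46  1.66  0.    1.02 -0.29]
8 rows: -0 -0 0.06 0.98 -0.11 0.06 1; -0 -0 0.06 0.98 -0.12 0.06 1; -0 -0 0.05 0.97 -0.12 0.06 1; -0.01 -0 0.06 0.97 -0.13 0.06 1; -0 -0 0.05 0.97 -0.13 0.06 1; -0.01 -0 0.06 0.98 -0.14 0.06 1; -0 -0.01 0.05 0.97 -0.14 0.06 1; -0.01 -0 0.06 0.97 -0.14 0.06 1
```

View pics/tin.png

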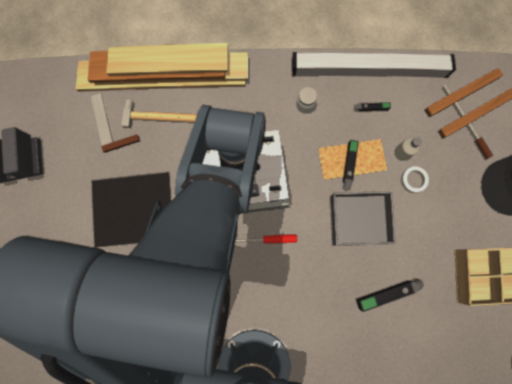

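```bash
python3 -m crank '0 0 0.05 0.4 -0.05 0 1; 0 0 0.05 0.7 -0.09 0 1; 0 0 0.05 0.8 -0.1 0 1; 0 0 0.05 0.8 -0.11 0.05 1; 0 0 0.05 0.8 -0.11 0.05 1' >/dev/null;python3 -m crank '0 0 0.05 0.8 -0.11 0.05 1; 0 0 0.05 0.8 -0.11 0.05 1; 0 0 0.05 0.8 -0.11 0.05 1; 0 0 0.05 0.7 -0.1 0.05 1; 0 0 0.05 0.5 -0.1 0.05 1' >/dev/null; python3 plan.py 0.46 0.371 0.12 5.4 1
```

```text
t 33.42 P [0.4615 0.3203 0.1699] yyaw 4.9 tilt 1.3 err [-0.0015  0.0507 -0.0499] turn [-1.3 -0.2 -0.5] w 0.0082 F [-0.   0.3 -5. ] q [0.4  0.52 1.63 0.01 1.01 0.31]
2 rows: -0.13 -0.02 -0.05 0.63 0.05 0.62 1; -0.12 -0.02 -0.06 0.63 0.04 0.63 1
```

```bash
python3 -m crank '-0.1 0 -0.05 0.5 0.05 0.4 1; -0.1 0 -0.05 0.45 0.04 0.5 1; 0 0 0 0.15 0 0.3 1; 0 0 0 0 0 0 1' >/dev/null; python3 plan.py 0.46 0.371 0.07 5.4 1;python3 - <<'E'
from h import *
p=shot("top","tin2");p=shot("side","sin2")
E
```

```text
t 33.92 P [0.4534 0.3686 0.1167] yyaw 5.6 tilt 0.8 err [ 0.0066  0.0024 -0.0467] turn [-0.8 -0.1  0.2] w 0.0083 F [-0.4 -0.1 -5.9] q [0.49 0.62 1.62 0.01 0.92 0.39]
1 rows: -0.16 -0.01 0.04 0.02 0.09 0.58 1
```

View pics/sin2.png

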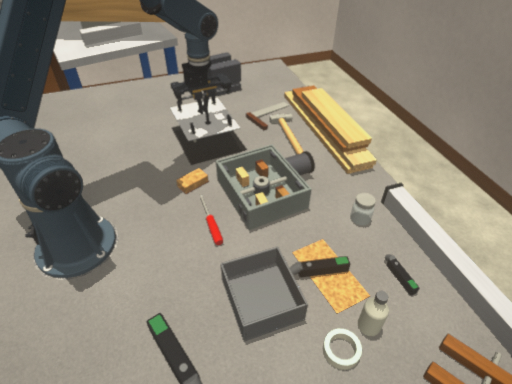

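View pics/tin2.png

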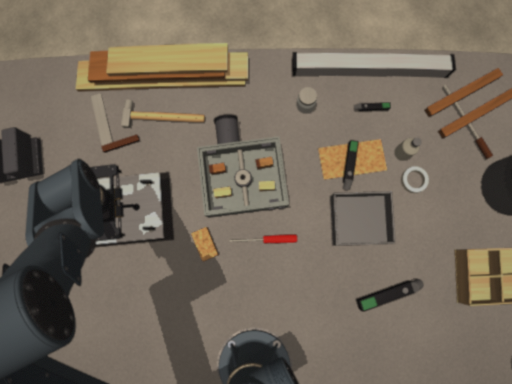

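```bash
python3 -m crank '-0.16 0 0 0.02 0.1 0.45 1; 0 0 0 0 0.05 0.5 1; 0 0 0 0 0 0.3 1; 0 0 0 0 0 0 1' >/dev/null; python3 plan.py 0.46 0.371 0.048 5.4 1
```

```text
t 34.52 P [0.4641 0.3687 0.0705] yyaw 5.3 tilt 0.6 err [-0.0041  0.0023 -0.0225] turn [ 0.5 -0.2 -0.1] w 0.0082 F [-1.6 -0.2 -5.9] q [0.48 0.69 1.64 0.   0.8  0.39]
1 rows: 0.11 -0.04 -0.01 0.07 -0.1 0.56 1
```

```bash
python3 -m crank '0.1 0 0 0.07 -0.1 0.25 1; 0 0 0 0 0 0.2 1; 0 0 0 0 0 0 1' >/dev/null; python3 plan.py 0.46 0.371 0.048 5.4 1
```

```text
t 34.90 P [0.4608 0.3717 0.0529] yyaw 5.3 tilt 0.3 err [-0.0008 -0.0007 -0.0049] turn [ 0.2 -0.3 -0.1] w 0.0081 F [-0.5 -0.1 -5.2] q [0.49 0.72 1.65 0.01 0.77 0.39]
1 rows: 0.03 -0.06 -0.02 -0.02 -0.02 0.12 1
```

```bash
python3 -m crank '0 0 0 0 0 0.1 1; 0 0 0 0 0 0.05 1;0 0 0 0 0 0 1' ; python3 plan.py 0.46 0.371 0.048 5.4 1
```

```text
time: 35.28
position: [0.4612, 0.372, 0.0481]
tool_rot: [0.673, 0.739, 0.003, -0.001]
ft_force: [0.4, 0.5, -5.4]
grip_width: 0.0083
t 35.27 P [0.4612 0.372  0.0481] yyaw 5.3 tilt 0.4 err [-0.0012 -0.001  -0.0001] turn [ 0.2 -0.3 -0.1] w 0.0083 F [ 0.4  0.5 -5.4] q [0.49 0.72 1.65 0.01 0.76 0.39]
1 rows: 0.05 -0.06 -0.01 -0.02 -0.03 0 1
```

```bash
python3 -m crank '0 0 0 0 0 0.05 1; 0 0 0 0 0 0.05 1;0 0 0 0 0 0 1' ; python3 plan.py 0.46 0.371 0.048 5.4 1
```

```text
time: 35.65
position: [0.4615, 0.3722, 0.0483]
tool_rot: [0.673, 0.739, 0.004, -0.0]
ft_force: [0.3, -1.6, -5.3]
grip_width: 0.0084
t 35.65 P [0.4615 0.3722 0.0483] yyaw 5.4 tilt 0.5 err [-0.0015 -0.0012 -0.0003] turn [ 0.3 -0.3 -0. ] w 0.0084 F [ 0.3 -1.6 -5.3] q [0.49 0.72 1.65 0.   0.76 0.39]
1 rows: 0.07 -0.07 -0.01 -0.03 -0.04 0.01 1
```

```bash
python3 -m crank '0 0 0 0 0 0.12 1; 0 0 0 0 0 0 1' ; python3 plan.py 0.46 0.371 0.045 5.4 1
```

```text
time: 35.9
position: [0.4622, 0.3727, 0.0486]
tool_rot: [0.673, 0.739, 0.005, 0.0]
ft_force: [0.1, 0.2, -6.0]
grip_width: 0.0085
t 35.90 P [0.4622 0.3727 0.0486] yyaw 5.4 tilt 0.6 err [-0.0022 -0.0017 -0.0036] turn [ 0.5 -0.4 -0. ] w 0.0085 F [ 0.1  0.2 -6. ] q [0.49 0.72 1.65 0.   0.76 0.39]
1 rows: 0.09 -0.08 -0.01 -0.04 -0.06 0.09 1
```

```bash
python3 - <<'E'
from h import *
q=shot("side"); crop(q,[.46,.37,.03],55,8,"s4")
E
```

```text
crop origin [151.57988585  77.27847543]
```

View pics/s4.png

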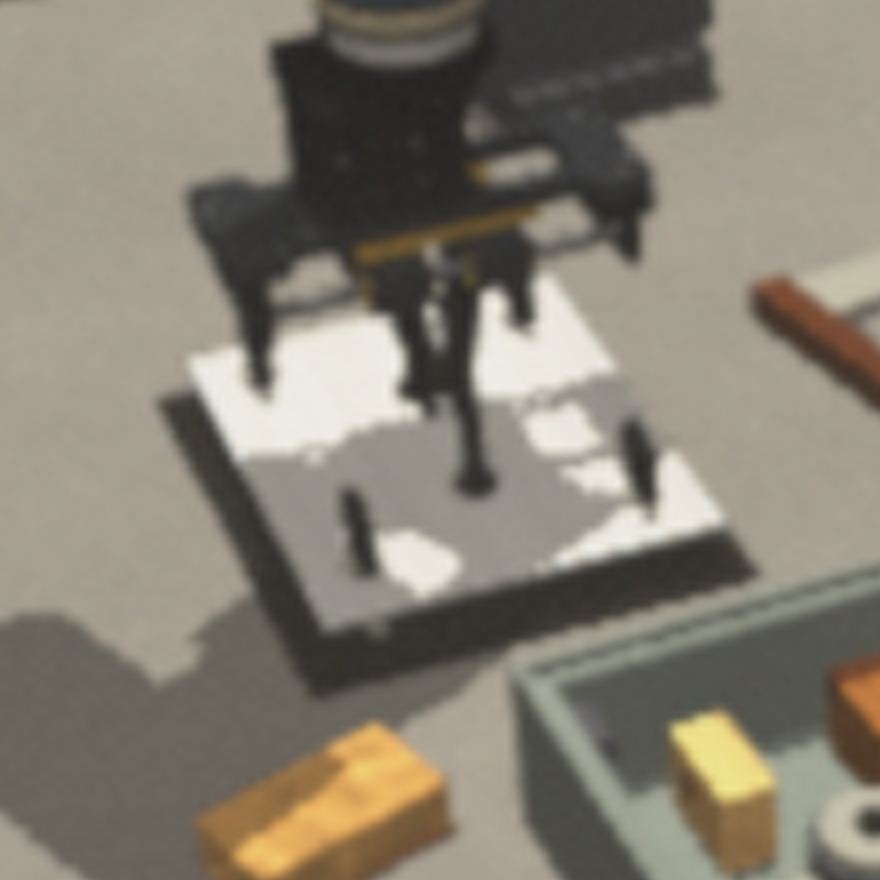

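```bash
python3 -m crank '0.1 -0.08 0 -0.04 -0.06 0.15 1'; python3 - <<'E'
from h import *
from rig import robot
q=shot("side");f=T(.4615,.372,.094,0)
for z in (.024,.028,.032): print(z,((w2pix(q,f([(-.0925,-.1125,z+.004),(.0925,-.1125,z+.004)]))-[151.58,77.28])*8).round())
E
```

```text
time: 36.08
position: [0.4626, 0.3728, 0.0475]
tool_rot: [0.673, 0.739, 0.003, 0.001]
ft_force: [-8.7, -2.3, 55.5]
grip_width: 0.008
0.024 [[323. 629.]
 [724. 523.]]
0.028 [[322. 621.]
 [724. 515.]]
0.032 [[321. 614.]
 [723. 508.]]
```

```bash
python3 -m crank '0 0 0 0 0 0 1; 0 0 0 0 0 0 1'; python3 -m crank '0 0 0 0 0 0 0.4; 0 0 0 0 0 0 0.2; 0 0 0 0 0 0 0'; python3 -m crank '0 0 0 0 0 -0.4 0; 0 0 0 0 0 -0.8 0; 0 0 0 0 0 -0.8 0;0 0 0 0 0 -0.6 0'; python3 - <<'E'
from h import *
q=shot("side","s5"); crop(q,[.46,.37,.03],55,8,"s5c")
crop(q,[.55,.025,.05],50,8,"h5s")
p=shot("top"); crop(p,[.55,.025,.05],50,8,"h5t")
E
```

```text
time: 36.38
position: [0.4633, 0.3734, 0.0481]
tool_rot: [0.673, 0.739, 0.004, 0.001]
ft_force: [1.0, 0.0, -3.8]
grip_width: 0.0083
time: 36.75
position: [0.464, 0.3736, 0.0469]
tool_rot: [0.673, 0.739, 0.004, 0.001]
ft_force: [0.4, 0.3, 1.0]
grip_width: 0.0309
time: 37.25
position: [0.4627, 0.3727, 0.1546]
tool_rot: [0.673, 0.739, 0.003, 0.001]
ft_force: [0.6, 0.2, -0.4]
grip_width: 0.0434
crop origin [151.57988585  77.27847543]
crop origin [211.94469892 132.12040539]
crop origin [192.76337815 125.99194839]
```

View pics/s5c.png

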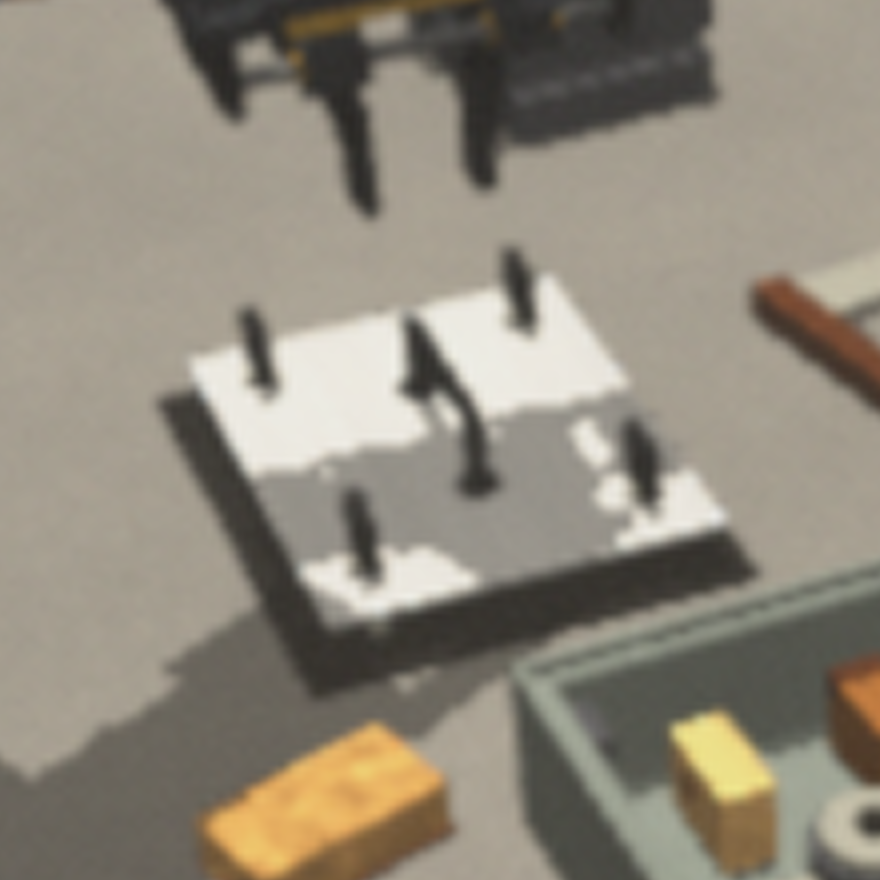

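View pics/h5t.png

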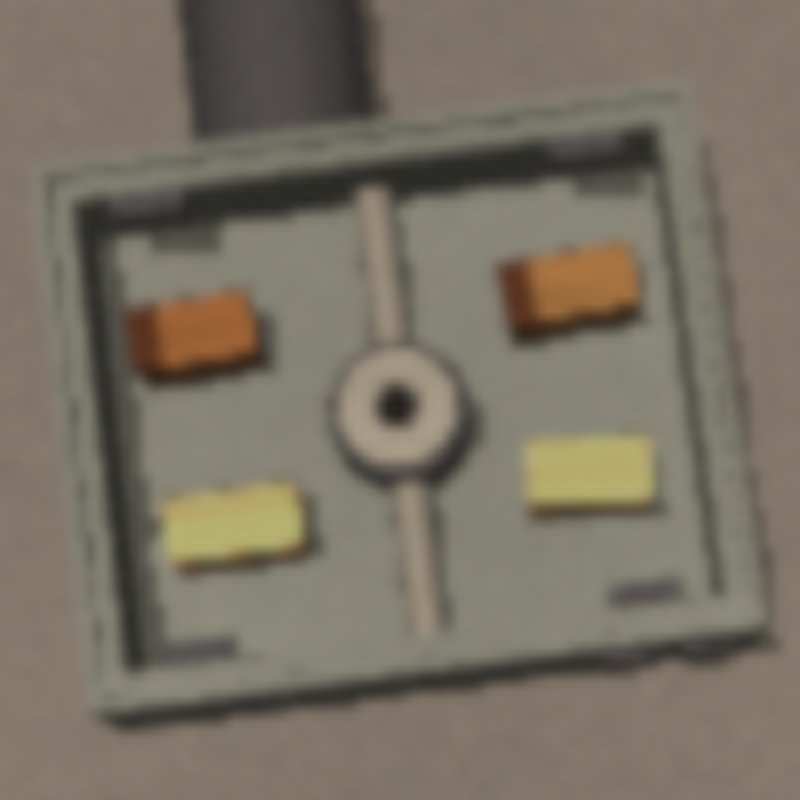

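View pics/h5s.png

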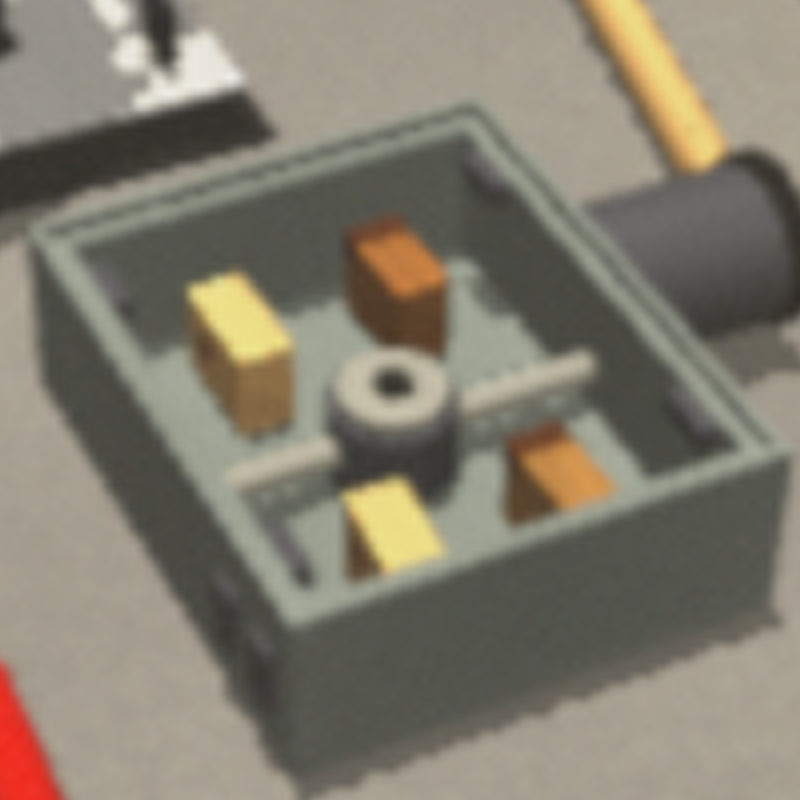

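```bash
python3 - <<'E'
from h import *
p=shot("top")
o=np.array([192.76,125.99])
b=pix2w(p,[np.array([398,405])/8+o],.056)[0]; off=np.array([.5485,.0278])-b[:2]; print("bearing",b,"off",off)
for n,c in dict(FL=(196,335),FR=(571,289),NL=(233,524),NR=(590,474)).items():
    X=pix2w(p,[np.array(c)/8+o],.052)[0]; print(n,(X[:2]+off).round(4))
print(pix2w(p,[(362.5,219)],.07), find(p,"scrap_tub"))
for k in "offcut1 offcut2".split(): print(find(p,k))
E
python3 plan.py .55 .03 .15 7.4 0
```

```text
bearing [0.54701901 0.02542391 0.056     ] off [0.00148099 0.00237609]
FL [0.576  0.1021]
FR [ 0.5919 -0.0354]
NL [0.5059 0.088 ]
NR [ 0.5232 -0.0417]
[[ 0.41987595 -0.31546441  0.07      ]] [(0.84, np.float64(0.4227), np.float64(-0.3299), np.float64(0.0065)), (0.66, np.float64(0.5895), np.float64(-0.035), np.float64(0.0559))]
[(0.71, np.float64(0.5025), np.float64(0.0841), np.float64(0.0517)), (0.71, np.float64(0.5748), np.float64(0.1018), np.float64(0.0525)), (0.57, np.float64(0.5886), np.float64(-0.0342), np.float64(0.0546)), (0.42, np.float64(0.5235), np.float64(-0.048), np.float64(0.0504))]
[(0.71, np.float64(0.5025), np.float64(0.0841), np.float64(0.0517)), (0.71, np.float64(0.5748), np.float64(0.1018), np.float64(0.0525)), (0.57, np.float64(0.5886), np.float64(-0.0342), np.float64(0.0546)), (0.42, np.float64(0.5235), np.float64(-0.048), np.float64(0.0504))]
t 37.55 P [0.4614 0.3719 0.1513] yyaw 5.3 tilt 0.1 err [ 0.0886 -0.3419 -0.0013] turn [ 0.1 -0.1 -2.1] w 0.0432 F [ 1.1 -0.8 -0.2] q [0.49 0.57 1.58 0.   0.98 0.4 ]
8 rows: 0 -0 -0.05 -0.97 0.16 0 0; 0 -0 -0.05 -0.97 0.15 0 0; 0 -0 -0.05 -0.97 0.15 0 0; 0 -0 -0.05 -0.97 0.14 0 0; 0 -0 -0.05 -0.97 0.14 0.01 0; 0 -0 -0.05 -0.97 0.14 0 0; 0.01 -0.01 -0.06 -0.97 0.13 0.01 0; 0 -0 -0.05 -0.97 0.13 0 0
```

```bash
python3 plan.py .506 .088 .13 7.4 0
```

```text
t 37.55 P [0.4614 0.3719 0.1513] yyaw 5.3 tilt 0.1 err [ 0.0446 -0.2839 -0.0213] turn [ 0.1 -0.1 -2.1] w 0.0432 F [ 1.1 -0.8 -0.2] q [0.49 0.57 1.58 0.   0.98 0.4 ]
6 rows: 0 -0 -0.07 -0.9 0.06 0.07 0; 0 -0 -0.07 -0.9 0.05 0.07 0; 0 -0 -0.07 -0.9 0.04 0.06 0; 0 -0 -0.07 -0.9 0.04 0.07 0; 0.01 -0.01 -0.07 -0.89 0.03 0.06 0; 0 -0 -0.06 -0.9 0.03 0.07 0
```

```bash
python3 -m crank '0 0 -0.07 -0.9 0.06 0 0; 0 0 -0.07 -0.9 0.05 0 0; 0 0 -0.07 -0.9 0.04 0 0; 0 0 -0.07 -0.9 0.04 0.07 0; 0 0 -0.07 -0.9 0.03 0.07 0' >/dev/null; python3 -m crank '0 0 -0.07 -0.9 0.03 0.07 0; 0 0 0 -0.4 0 0 0; 0 0 0 0 0 0 0'; python3 plan.py .506 .088 .06 7.4 0
```

```text
time: 38.55
position: [0.4926, 0.1356, 0.1332]
tool_rot: [0.659, 0.752, -0.006, -0.006]
ft_force: [0.6, -0.1, -0.6]
grip_width: 0.0437
t 38.55 P [0.4926 0.1356 0.1332] yyaw 7.6 tilt 1.0 err [ 0.0134 -0.0476 -0.0732] turn [-1.  -0.   0.2] w 0.0437 F [ 0.6 -0.1 -0.6] q [ 0.05  0.52  1.79 -0.    0.85 -0.08]
2 rows: -0.1 -0 0.02 -0.61 0.1 0.91 0; -0.09 -0.01 0.02 -0.61 0.1 0.92 0
```

```bash
python3 -m crank '-0.1 0 0 -0.61 0.1 0.1 0; -0.1 0 0 -0.61 0.1 0.1 0; 0 0 0 0 0 0.1 0;0 0 0 0 0 0 0'>/dev/null; python3 plan.py .506 .088 .06 7.4 0
```

```text
t 39.05 P [0.506  0.0924 0.12  ] yyaw 7.8 tilt 0.2 err [ 0.     -0.0044 -0.06  ] turn [-0.  -0.2  0.4] w 0.0436 F [-0.2 -0.5 -0.2] q [-0.04  0.54  1.8   0.    0.8  -0.18]
2 rows: -0 -0.02 0.04 -0.06 -0.01 0.75 0; -0.01 -0.02 0.04 -0.05 -0 0.75 0
```

```bash
python3 -m crank '0 0 0 -0.1 0 0.75 0; 0 0 0 0 0 0.75 0; 0 0 0 0 0 0 0'>/dev/null; python3 plan.py .506 .088 .022 7.4 0; python3 - <<'E'
from h import *
q=shot("side"); crop(q,[.52,.06,.05],50,8,"s6")
E
```

```text
t 39.42 P [0.5067 0.0926 0.0597] yyaw 8.0 tilt 0.2 err [-0.0007 -0.0046 -0.0377] turn [ 0.1 -0.2  0.6] w 0.0437 F [-0.9  0.4 -1.2] q [-0.04  0.64  1.84  0.01  0.66 -0.18]
1 rows: 0.02 -0.04 0.13 -0.11 -0.03 0.94 0
crop origin [198.92668532 127.09255899]
```

View pics/s6.png

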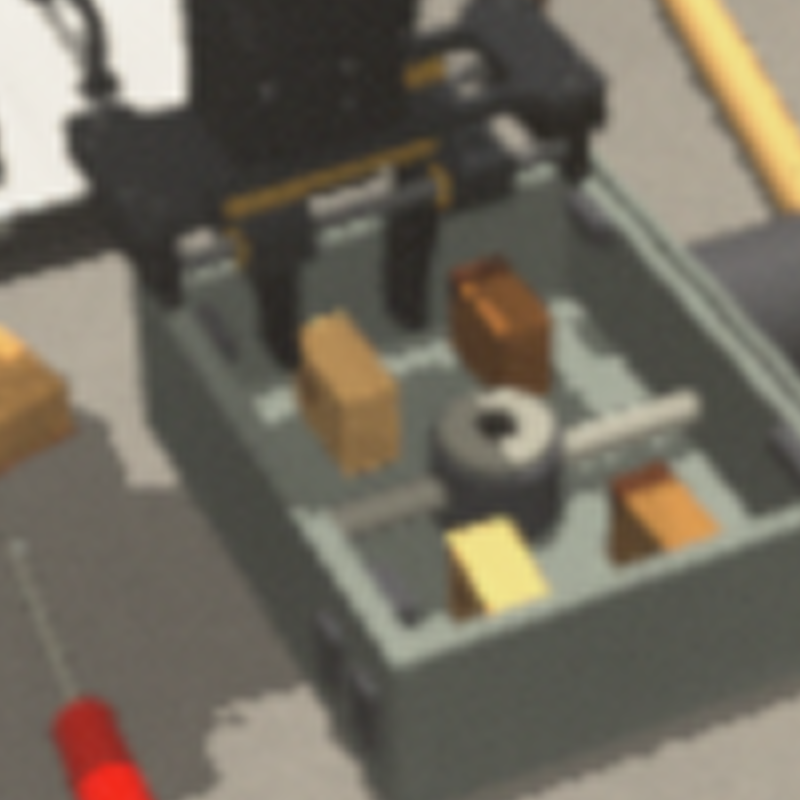

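```bash
python3 -m crank '0 0 0.1 -0.2 -0.03 0.3 0; 0 0 0 0 0 0.4 0; 0 0 0 0 0 0 0'>/dev/null; python3 plan.py .506 .087 .023 7.4 0
```

```text
t 39.85 P [0.5093 0.0848 0.0333] yyaw 7.6 tilt 0.5 err [-0.0033  0.0022 -0.0103] turn [ 0.5 -0.1  0.2] w 0.0437 F [-0.   1.7  0.8] q [-0.05  0.69  1.85  0.01  0.59 -0.19]
1 rows: 0.1 -0.03 0.03 0.07 -0.08 0.26 0
```

```bash
python3 -m crank '0.1 0 0 0.05 -0.08 0.26 0; 0 0 0 0 0 0 0; 0 0 0 0 0 0 1; 0 0 0 0 0 0 1; 0 0 0 0 0 0 1' 20; python3 plan.py .506 .087 .023 7.4 0
```

```text
time: 40.48
position: [0.5063, 0.0864, 0.0227]
tool_rot: [0.659, 0.752, 0.001, -0.001]
ft_force: [-0.6, 0.3, -0.5]
grip_width: 0.0241
t 40.48 P [0.5063 0.0864 0.0227] yyaw 7.6 tilt 0.1 err [-0.0003  0.0006  0.0003] turn [ 0.  -0.1  0.2] w 0.0241 F [-0.6  0.3 -0.5] q [-0.05  0.71  1.86  0.    0.57 -0.19]
1 rows: 0.01 -0.03 0.03 0.01 -0.01 -0.01 0
```

```bash
python3 -m crank '0 0 0 0 0 -0.5 1; 0 0 0 0 0 -0.8 1; 0 0 0 0 0 -0.9 1; 0 0 0 0 0 -0.9 1' 25; python3 plan.py .44 -.285 .13 0 1
```

```text
time: 40.98
position: [0.5041, 0.0861, 0.1475]
tool_rot: [0.659, 0.752, -0.001, -0.004]
ft_force: [0.6, 0.3, -0.4]
grip_width: 0.0237
t 40.98 P [0.5041 0.0861 0.1475] yyaw 7.5 tilt 0.4 err [-0.0641 -0.3711 -0.0175] turn [-0.4 -0.2  7.5] w 0.0237 F [ 0.6  0.3 -0.4] q [-0.05  0.49  1.78  0.    0.87 -0.18]
8 rows: -0.01 -0 0.19 -1 -0.31 0.05 1; -0.01 -0.01 0.19 -0.89 -0.26 0.04 1; -0.01 -0 0.19 -0.9 -0.25 0.04 1; -0.01 -0.01 0.19 -0.9 -0.23 0.04 1; -0.01 -0 0.19 -0.9 -0.22 0.04 1; -0.01 -0.01 0.19 -0.91 -0.2 0.04 1; -0.01 -0 0.18 -0.91 -0.19 0.04 1; -0.01 -0.01 0.19 -0.91 -0.17 0.05 1
```

```bash
python3 -m crank '0 0 0.19 -0.9 -0.3 0 1; 0 0 0.19 -1 -0.28 0 1; 0 0 0.19 -1 -0.27 0 1; 0 0 0.19 -1 -0.25 0 1; 0 0 0.19 -1 -0.23 0 1' >/dev/null;  python3 -m crank '0 0 0.19 -1 -0.2 0 1; 0 0 0.19 -1 -0.19 0 1; 0 0 0.19 -1 -0.17 0 1; 0 0 0 -1 -0.15 0 1; 0 0 0 -0.5 -0.1 0 1'; python3 plan.py .44 -.285 .06 0 1
```

```text
time: 42.22
position: [0.4425, -0.3052, 0.1525]
tool_rot: [0.708, 0.707, 0.002, 0.002]
ft_force: [-0.1, 0.2, -0.6]
grip_width: 0.0238
t 42.23 P [ 0.4425 -0.3052  0.1525] yyaw -0.1 tilt 0.4 err [-0.0025  0.0202 -0.0925] turn [ 0.4 -0.  -0.1] w 0.0238 F [-0.1  0.2 -0.6] q [-0.81  0.51  1.73  0.01  0.91 -0.82]
2 rows: 0.04 -0 -0.01 0.17 -0.03 0.77 1; 0.03 -0 -0 0.17 -0.02 0.77 1
```

```bash
python3 -m crank '0 0 0 0.25 0 0.7 1; 0 0 0 0.25 0 0.8 1; 0 0 0 0 0 0.2 1' >/dev/null; python3 plan.py .44 -.285 .06 0 1; python3 - <<'E'
from h import *
q=shot("side"); crop(q,[.43,-.31,.05],60,7,"s7")
E
```

```text
t 42.60 P [ 0.4434 -0.2864  0.0842] yyaw -0.2 tilt 0.5 err [-0.0034  0.0014 -0.0242] turn [ 0.5  0.1 -0.2] w 0.0237 F [-0.7  0.6 -0.2] q [-0.79  0.61  1.8   0.01  0.73 -0.79]
1 rows: 0.1 0.02 -0.05 0.03 -0.09 0.6 1
crop origin [202.84851336 223.77500941]
```

View pics/s7.png

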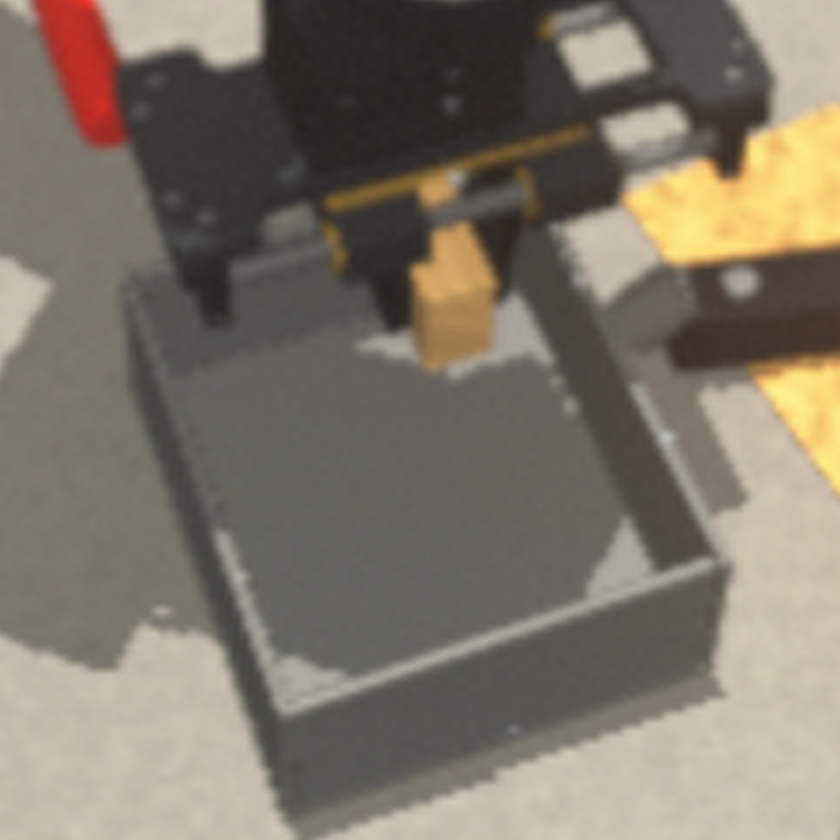

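```bash
python3 -m crank '0.1 0 0 -0.05 -0.1 0.5 1; 0 0 0 0 0 0.3 1; 0 0 0 0 0 0 1;0 0 0 0 0 0 0.1;0 0 0 0 0 0 0.1'; python3 -m crank '0 0 0 0 0 0 0; 0 0 0 0 0 -0.6 0; 0 0 0 0 0 -1 0;0 0 0 0 0 -1 0'; python3 plan.py .5232 -.0425 .13 3 0;
```

```text
time: 43.28
position: [0.4432, -0.2913, 0.0552]
tool_rot: [0.708, 0.706, -0.0, 0.005]
ft_force: [0.3, 0.6, -0.5]
grip_width: 0.0357
time: 43.78
position: [0.4411, -0.2893, 0.1601]
tool_rot: [0.708, 0.706, -0.0, 0.002]
ft_force: [0.1, -0.1, -0.9]
grip_width: 0.0433
t 43.77 P [ 0.4411 -0.2893  0.1601] yyaw -0.2 tilt 0.3 err [ 0.0821  0.2468 -0.0301] turn [ 0.2  0.2 -3.2] w 0.0433 F [ 0.1 -0.1 -0.9] q [-0.79  0.48  1.74 -0.    0.91 -0.79]
6 rows: 0.01 0.01 -0.11 0.88 0.29 0.1 0; 0 0.01 -0.1 0.88 0.3 0.11 0; 0.01 0.01 -0.11 0.88 0.31 0.11 0; 0 0.01 -0.1 0.87 0.31 0.11 0; 0.01 0 -0.11 0.87 0.32 0.1 0; 0 0.01 -0.1 0.87 0.33 0.11 0
```

```bash
python3 -m crank '0 0 -0.1 0.9 0.29 0.1 0; 0 0 -0.1 0.95 0.3 0.1 0; 0 0 -0.1 0.95 0.31 0.1 0; 0 0 -0.1 0.95 0.31 0.1 0; 0 0 -0.1 0.95 0.32 0.1 0'>/dev/null; python3 -m crank '0 0 -0.1 0.95 0.33 0.1 0; 0 0 0 0.4 0.2 0 0; 0 0 0 0 0 0 0'; python3 plan.py .5232 -.043 .065 2 0
```

```text
time: 44.78
position: [0.5247, -0.0422, 0.1407]
tool_rot: [0.69, 0.724, 0.001, 0.011]
ft_force: [-0.8, -0.2, 0.0]
grip_width: 0.0438
t 44.77 P [ 0.5247 -0.0422  0.1407] yyaw 2.8 tilt 1.3 err [-0.0015 -0.0008 -0.0757] turn [0.9 0.9 0.8] w 0.0438 F [-0.8 -0.2  0. ] q [-0.29  0.51  1.77 -0.01  0.84 -0.33]
2 rows: 0.09 0.09 0.08 0.01 -0.03 0.95 0; 0.1 0.09 0.08 -0.01 -0.03 0.94 0
```

```bash
python3 -m crank '0.1 0.1 0.08 0.01 -0.03 0.8 0; 0.1 0.1 0.08 0 -0.03 0.8 0; 0 0 0 0 0 0.2 0; 0 0 0 0 0 0 0'>/dev/null; python3 plan.py .5232 -.043 .023 2 0
```

```text
t 45.27 P [ 0.5239 -0.0457  0.0691] yyaw 1.9 tilt 0.1 err [-0.0007  0.0027 -0.0461] turn [ 0.1 -0.  -0.1] w 0.0438 F [ 0.  -0.2  0.3] q [-0.3   0.63  1.81  0.    0.7  -0.33]
1 rows: 0.03 -0 -0.02 0.03 -0.01 0.58 0
```

```bash
python3 -m crank '0 0 0 0.05 0 0.5 0; 0 0 0 0.03 0 0.5 0; 0 0 0 0 0 0 0'>/dev/null; python3 plan.py .5232 -.043 .023 2 0
```

```text
t 45.65 P [ 0.5266 -0.0444  0.0321] yyaw 1.9 tilt 0.6 err [-0.0034  0.0014 -0.0091] turn [ 0.5  0.2 -0.1] w 0.0433 F [-0.5 -0.3 -1.1] q [-0.3   0.7   1.82  0.    0.61 -0.33]
1 rows: 0.11 0.03 -0.03 0.04 -0.09 0.23 0
```

```bash
python3 -m crank '0.1 0 0 0.04 -0.09 0.23 0; 0 0 0 0 0 0 1; 0 0 0 0 0 0 1; 0 0 0 0 0 0 1; 0 0 0 0 0 0 1' 25; python3 -m crank '0 0 0 0 0 -0.5 1; 0 0 0 0 0 -0.8 1; 0 0 0 0 0 -0.9 1; 0 0 0 0 0 -0.9 1';python3 plan.py .44 -.345 .14 0 1
```

```text
time: 46.28
position: [0.5248, -0.0437, 0.0255]
tool_rot: [0.696, 0.718, 0.0, 0.004]
ft_force: [-0.2, 0.3, -0.5]
grip_width: 0.0238
time: 46.78
position: [0.5217, -0.0425, 0.1498]
tool_rot: [0.696, 0.718, -0.002, -0.0]
ft_force: [-0.1, -0.2, -0.2]
grip_width: 0.024
t 46.77 P [ 0.5217 -0.0425  0.1498] yyaw 1.8 tilt 0.2 err [-0.0817 -0.3025 -0.0098] turn [-0.1  0.1  1.8] w 0.024 F [-0.1 -0.2 -0.2] q [-0.29  0.5   1.76 -0.    0.89 -0.32]
7 rows: -0 0 0.05 -0.94 -0.29 0.03 1; -0 0 0.05 -0.94 -0.28 0.03 1; -0.01 0 0.05 -0.94 -0.28 0.03 1; -0 0.01 0.05 -0.94 -0.27 0.03 1; -0.01 0 0.06 -0.94 -0.27 0.04 1; -0 0.01 0.05 -0.94 -0.26 0.03 1; -0.01 0 0.06 -0.94 -0.26 0.03 1
```

```bash
python3 -m crank '0 0 0.05 -0.9 -0.29 0 1; 0 0 0.05 -1 -0.28 0 1; 0 0 0.05 -1 -0.28 0 1; 0 0 0.05 -1 -0.27 0 1; 0 0 0.05 -1 -0.27 0 1'>/dev/null; python3 -m crank '0 0 0.05 -1 -0.26 0 1; 0 0 0.05 -1 -0.26 0 1; 0 0 0 -0.7 -0.1 0 1; 0 0 0 -0.2 0 0.1 1; 0 0 0 0 0 0.2 1'; python3 plan.py .44 -.355 .06 0 1
```

```text
time: 48.02
position: [0.4468, -0.365, 0.1429]
tool_rot: [0.706, 0.708, 0.001, 0.005]
ft_force: [0.2, -0.3, -0.4]
grip_width: 0.0239
t 48.02 P [ 0.4468 -0.365   0.1429] yyaw 0.2 tilt 0.5 err [-0.0068  0.01   -0.0829] turn [0.4 0.3 0.2] w 0.0239 F [ 0.2 -0.3 -0.4] q [-0.88  0.56  1.64  0.    0.93 -0.88]
2 rows: 0.04 0.03 0.02 0.09 -0.06 0.69 1; 0.04 0.03 0.01 0.08 -0.06 0.69 1
```

```bash
python3 -m crank '0 0 0 0.15 -0.1 0.75 1; 0 0 0 0.1 -0.1 0.75 1; 0 0 0 0 0 0.4 1; 0 0 0 0 0 0 1' ; python3 -m crank '0 0 0 0 0 0 0.1;0 0 0 0 0 0 0.1; 0 0 0 0 0 0 0; 0 0 0 0 0 -0.6 0; 0 0 0 0 0 -1 0';  python3 -m crank '0 0 0 0 0 -1 0; 0 0 0 0 0 0 0'; python3 plan.py .576 .102 .14 7 0;
```

```text
time: 48.52
position: [0.4396, -0.3489, 0.0632]
tool_rot: [0.704, 0.71, 0.001, 0.002]
ft_force: [0.1, -0.1, 0.5]
grip_width: 0.0238
time: 49.15
position: [0.4398, -0.3488, 0.1291]
tool_rot: [0.704, 0.71, 0.002, 0.002]
ft_force: [0.7, 0.2, -0.5]
grip_width: 0.0434
time: 49.4
position: [0.4412, -0.3509, 0.1744]
tool_rot: [0.704, 0.71, 0.001, 0.006]
ft_force: [0.1, -0.5, 0.0]
grip_width: 0.0437
t 49.40 P [ 0.4412 -0.3509  0.1744] yyaw 0.4 tilt 0.8 err [ 0.1348  0.4529 -0.0344] turn [ 0.6  0.5 -6.6] w 0.0437 F [ 0.1 -0.5  0. ] q [-0.87  0.5   1.65  0.    0.98 -0.88]
10 rows: 0.01 0.01 -0.13 0.94 0.29 0.07 0; 0.01 0.01 -0.13 0.94 0.3 0.07 0; 0.01 0.01 -0.13 0.94 0.31 0.07 0; 0.01 0.01 -0.13 0.93 0.32 0.07 0; 0.01 0.01 -0.13 0.93 0.33 0.07 0; 0.01 0.01 -0.13 0.92 0.34 0.07 0; 0.01 0.01 -0.13 0.92 0.35 0.07 0; 0.02 0.01 -0.13 0.92 0.36 0.07 0; 0.01 0.01 -0.14 0.91 0.37 0.07 0; 0.02 0 -0.13 0.91 0.38 0.07 0
```

```bash
python3 -m crank '0 0 -0.13 0.9 0.29 0.05 0; 0 0 -0.13 1 0.3 0.05 0; 0 0 -0.13 1 0.31 0.05 0; 0 0 -0.13 1 0.32 0.05 0; 0 0 -0.13 1 0.33 0.05 0'>/dev/null; python3 -m crank '0 0 -0.13 1 0.34 0.05 0; 0 0 -0.13 1 0.35 0.05 0; 0 0 -0.13 1 0.36 0.05 0; 0 0 -0.13 1 0.37 0.05 0; 0 0 -0.13 0.7 0.3 0.05 0' >/dev/null; python3 -m crank '0 0 0 0.3 0.1 0 0; 0 0 0 0 0 0 0'>/dev/null; python3 plan.py .576 .102 .07 7 0
python3 - <<'E'
from h import *
q=shot("side"); crop(q,[.43,-.31,.05],60,6,"s8")
E
```

```text
t 50.90 P [0.5512 0.0631 0.1443] yyaw 6.9 tilt 0.4 err [ 0.0248  0.0389 -0.0743] turn [ 0.1  0.4 -0.2] w 0.0431 F [-0.8 -1.6 -0.4] q [-0.08  0.54  1.69 -0.01  0.91 -0.2 ]
2 rows: 0.01 0.04 -0.02 0.45 0.36 0.93 0; 0 0.05 -0.01 0.45 0.37 0.92 0
crop origin [202.84851336 223.77500941]
```

View pics/s8.png

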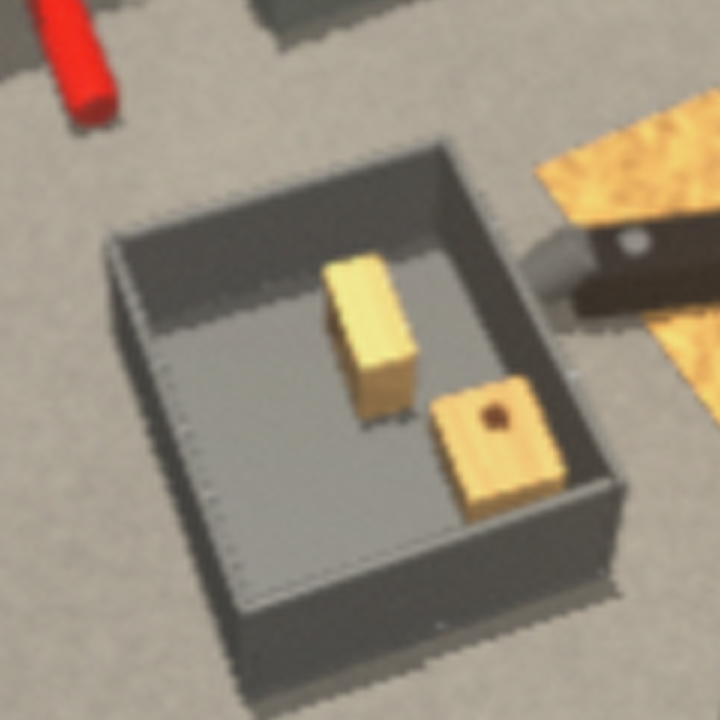

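```bash
python3 -m crank '0 0 0 0.55 0.37 0 0; 0 0 0 0.45 0.33 0.3 0; 0 0 0 0 0 0.5 0; 0 0 0 0 0 0.5 0; 0 0 0 0 0 0 0'>/dev/null; python3 plan.py .576 .102 .023 7 0
```

```text
t 51.58 P [0.5749 0.1015 0.0886] yyaw 6.4 tilt 0.5 err [ 0.0011  0.0005 -0.0656] turn [-0.1  0.5 -0.6] w 0.0437 F [-0.1 -0.  -0.4] q [-0.01  0.66  1.65 -0.01  0.84 -0.12]
2 rows: -0.01 0.05 -0.06 0.01 0.02 0.82 0; -0.01 0.05 -0.05 0.01 0.01 0.82 0
```

```bash
python3 -m crank '0 0.08 -0.06 0.01 0.02 0.7 0; 0 0 -0.06 0.01 0 0.7 0; 0 0 0 0 0 0.2 0; 0 0 0 0 0 0 0'>/dev/null; python3 plan.py .576 .102 .023 7 0
```

```text
t 52.08 P [0.5783 0.1004 0.025 ] yyaw 6.9 tilt 0.2 err [-0.0023  0.0016 -0.002 ] turn [ 0.2  0.2 -0.1] w 0.0433 F [ 0.8 -0.8  0.4] q [-0.02  0.76  1.67 -0.    0.71 -0.13]
1 rows: 0.03 0.04 -0.01 0.05 -0.05 0.05 0
```

```bash
python3 -m crank '0 0 0 0.05 -0.05 0 0; 0 0 0 0 0 0 1; 0 0 0 0 0 0 1; 0 0 0 0 0 0 1; 0 0 0 0 0 0 1' 25; python3 -m crank '0 0 0 0 0 -0.5 1; 0 0 0 0 0 -0.8 1; 0 0 0 0 0 -0.9 1; 0 0 0 0 0 -0.9 1';python3 plan.py .40 -.285 .15 0 1
```

```text
time: 52.7
position: [0.578, 0.1023, 0.0283]
tool_rot: [0.663, 0.749, 0.002, 0.004]
ft_force: [0.1, -0.9, 0.5]
grip_width: 0.0236
time: 53.2
position: [0.574, 0.1025, 0.1517]
tool_rot: [0.663, 0.748, -0.001, 0.001]
ft_force: [0.7, 0.2, -0.7]
grip_width: 0.0239
t 53.20 P [0.574  0.1025 0.1517] yyaw 6.9 tilt 0.2 err [-0.174  -0.3875 -0.0017] turn [-0.1  0.2  6.9] w 0.0239 F [ 0.7  0.2 -0.7] q [-0.01  0.56  1.61 -0.    0.97 -0.13]
9 rows: -0 0 0.15 -0.91 -0.55 0.01 1; -0 0 0.15 -0.92 -0.54 0.01 1; -0 0 0.15 -0.92 -0.52 0.01 1; -0 0.01 0.16 -0.93 -0.51 0.01 1; -0 0 0.15 -0.94 -0.5 0 1; -0 0.01 0.16 -0.94 -0.49 0.01 1; -0 0 0.15 -0.95 -0.47 0 1; -0.01 0.01 0.16 -0.96 -0.46 0 1; -0 0 0.15 -0.96 -0.45 0.01 1
```

```bash
python3 -m crank '0 0 0.15 -0.9 -0.55 0 1; 0 0 0.15 -1 -0.57 0 1; 0 0 0.15 -1 -0.56 0 1; 0 0 0.15 -1 -0.55 0 1; 0 0 0.15 -1 -0.54 0 1' >/dev/null; python3 -m crank '0 0 0.15 -1 -0.52 0 1; 0 0 0.15 -1 -0.5 0 1; 0 0 0.15 -1 -0.48 0 1; 0 0 0.15 -1 -0.47 0 1; 0 0 0 -0.7 -0.3 0 1' >/dev/null; python3 -m crank '0 0 0 -0.1 0 0 1; 0 0 0 0 0 0 1'; python3 plan.py .395 -.285 .06 0 1
```

```text
time: 54.7
position: [0.3959, -0.3097, 0.1562]
tool_rot: [0.707, 0.707, 0.003, 0.006]
ft_force: [1.0, 0.5, -1.2]
grip_width: 0.024
t 54.70 P [ 0.3959 -0.3097  0.1562] yyaw 0.0 tilt 0.8 err [-0.0009  0.0247 -0.0962] turn [0.8 0.3 0. ] w 0.024 F [ 1.   0.5 -1.2] q [-0.89  0.46  1.81  0.01  0.86 -0.9 ]
2 rows: 0.08 0.03 0 0.21 -0.02 0.8 1; 0.07 0.03 0.01 0.21 -0.01 0.8 1
```

```bash
python3 -m crank '0.1 0 0 0.3 -0.02 0.8 1; 0 0 0 0.25 -0.02 0.8 1; 0 0 0 0.05 0 0.5 1; 0 0 0 0 0 0 1' ; python3 -m crank '0 0 0 0 0 0 0.1;0 0 0 0 0 0 0.1; 0 0 0 0 0 0 0; 0 0 0 0 0 -0.6 0; 0 0 0 0 0 -1 0';  python3 -m crank '0 0 0 0 0 -1 0; 0 0 0 0 0 0 0'; python3 plan.py .591 -.0345 .14 7.5 0;
```

```text
time: 55.2
position: [0.3972, -0.2808, 0.0709]
tool_rot: [0.705, 0.709, 0.0, 0.003]
ft_force: [0.1, 0.3, -1.4]
grip_width: 0.0239
time: 55.82
position: [0.3973, -0.2796, 0.1371]
tool_rot: [0.704, 0.71, 0.0, 0.003]
ft_force: [0.2, 0.2, 0.5]
grip_width: 0.0432
time: 56.08
position: [0.3985, -0.2814, 0.1819]
tool_rot: [0.705, 0.71, 0.0, 0.007]
ft_force: [0.2, -0.7, -0.6]
grip_width: 0.0437
t 56.08 P [ 0.3985 -0.2814  0.1819] yyaw 0.4 tilt 0.8 err [ 0.1925  0.2469 -0.0419] turn [ 0.6  0.6 -7.1] w 0.0437 F [ 0.2 -0.7 -0.6] q [-0.85  0.4   1.82  0.    0.9  -0.85]
7 rows: 0.02 0.02 -0.2 0.88 0.69 0.15 0; 0.02 0.02 -0.2 0.87 0.71 0.15 0; 0.01 0.02 -0.2 0.85 0.72 0.15 0; 0.02 0.02 -0.2 0.84 0.74 0.15 0; 0.01 0.02 -0.21 0.83 0.75 0.15 0; 0.02 0.01 -0.2 0.81 0.77 0.15 0; 0.01 0.02 -0.21 0.8 0.78 0.14 0
```

```bash
python3 -m crank '0 0 -0.2 0.88 0.69 0.1 0; 0 0 -0.2 0.9 0.73 0.1 0; 0 0 -0.2 0.9 0.75 0.1 0; 0 0 -0.2 0.9 0.77 0.1 0; 0 0 -0.2 0.88 0.78 0.1 0' >/dev/null; python3 -m crank '0 0 -0.2 0.86 0.8 0.1 0; 0 0 -0.2 0.7 0.7 0.1 0; 0 0 0 0.3 0.3 0 0; 0 0 0 0 0 0 0'>/dev/null; python3 plan.py .591 -.0345 .07 7.5 0
```

```text
t 57.20 P [ 0.6063 -0.0098  0.1461] yyaw 7.3 tilt 0.7 err [-0.0153 -0.0247 -0.0761] turn [ 0.1  0.7 -0.2] w 0.0436 F [-0.3 -0.7 -0.6] q [-0.19  0.59  1.55 -0.01  0.99 -0.32]
2 rows: 0.01 0.07 -0.02 -0.27 -0.23 0.95 0; 0.01 0.06 -0.02 -0.28 -0.23 0.96 0
```

```bash
python3 -m crank '0 0.07 0 -0.25 -0.23 0.3 0; 0 0.06 0 -0.28 -0.23 0.6 0; 0 0 0 -0.05 0 0.6 0; 0 0 0 0 0 0.3 0; 0 0 0 0 0 0 0'>/dev/null; python3 plan.py .591 -.0345 .023 7.5 0
```

```text
t 57.83 P [ 0.5836 -0.0442  0.0708] yyaw 6.8 tilt 0.3 err [ 0.0074  0.0097 -0.0478] turn [-0.3 -0.  -0.7] w 0.0437 F [-0.8  0.6 -0.2] q [-0.27  0.69  1.65 -0.    0.81 -0.38]
1 rows: -0.05 -0.01 -0.14 0.11 0.11 0.6 0
```

```bash
python3 -m crank '0 0 -0.14 0.22 0.18 0 0; 0 0 0 0.05 0.03 0.45 0; 0 0 0 0 0 0.4 0; 0 0 0 0 0 0 0'>/dev/null; python3 plan.py .591 -.0345 .023 7.5 0
```

```text
t 58.33 P [ 0.5921 -0.0318  0.0361] yyaw 7.6 tilt 0.1 err [-0.0011 -0.0027 -0.0131] turn [-0.1  0.   0.1] w 0.0435 F [-0.1 -0.  -0.1] q [-0.24  0.75  1.64 -0.    0.75 -0.37]
1 rows: -0.02 0.01 0.02 -0.06 -0.04 0.33 0
```

```bash
python3 -m crank '0 0 0 -0.06 -0.04 0.3 0; 0 0 0 0 0 0 1; 0 0 0 0 0 0 1; 0 0 0 0 0 0 1; 0 0 0 0 0 0 1' 25; python3 -m crank '0 0 0 0 0 -0.5 1; 0 0 0 0 0 -0.8 1; 0 0 0 0 0 -0.9 1; 0 0 0 0 0 -0.9 1';python3 plan.py .395 -.35 .15 0 1
```

```text
time: 58.95
position: [0.5911, -0.0347, 0.0235]
tool_rot: [0.659, 0.752, -0.001, 0.0]
ft_force: [-0.8, 0.2, 0.4]
grip_width: 0.024
time: 59.45
position: [0.5887, -0.0341, 0.148]
tool_rot: [0.659, 0.752, -0.002, -0.003]
ft_force: [-0.6, -0.6, -0.3]
grip_width: 0.0241
t 59.45 P [ 0.5887 -0.0341  0.148 ] yyaw 7.6 tilt 0.5 err [-0.1937 -0.3159  0.002 ] turn [-0.5 -0.1  7.6] w 0.0241 F [-0.6 -0.6 -0.3] q [-0.25  0.58  1.59 -0.    0.99 -0.38]
8 rows: -0.01 -0 0.19 -0.9 -0.73 -0 1; -0.01 -0 0.19 -0.91 -0.72 -0 1; -0.01 -0 0.19 -0.92 -0.7 -0 1; -0.01 -0 0.19 -0.93 -0.68 -0.01 1; -0.01 -0 0.19 -0.95 -0.67 -0.01 1; -0.01 -0.01 0.19 -0.96 -0.65 -0 1; -0.02 -0 0.19 -0.97 -0.64 -0.01 1; -0.01 -0.01 0.19 -0.97 -0.62 -0 1
```

```bash
python3 -m crank '0 0 0.19 -0.9 -0.73 0 1; 0 0 0.19 -1 -0.76 0 1; 0 0 0.19 -1 -0.76 0 1; 0 0 0.19 -1 -0.74 0 1; 0 0 0.19 -1 -0.7 0 1' >/dev/null; python3 -m crank '0 0 0.19 -1 -0.7 0 1; 0 0 0.19 -1 -0.65 0 1; 0 0 0.19 -0.9 -0.5 0 1; 0 0 0 -0.3 -0.2 0 1; 0 0 0 0 0 0 1' ; python3 plan.py .395 -.35 .06 0 1
```

```text
time: 60.7
position: [0.3816, -0.3852, 0.1561]
tool_rot: [0.708, 0.707, 0.001, 0.006]
ft_force: [1.2, 0.2, -0.8]
grip_width: 0.0237
t 60.70 P [ 0.3816 -0.3852  0.1561] yyaw -0.1 tilt 0.6 err [ 0.0134  0.0352 -0.0961] turn [ 0.5  0.4 -0.1] w 0.0237 F [ 1.2  0.2 -0.8] q [-1.    0.5   1.72  0.    0.91 -1.  ]
3 rows: 0.03 0.03 -0.01 0.3 0.1 0.8 1; 0.03 0.03 -0 0.3 0.11 0.8 1; 0.04 0.02 -0.01 0.29 0.11 0.8 1
```

```bash
python3 -m crank '0.05 0.05 0 0.45 0.17 0.5 1; 0.05 0 0 0.45 0.17 0.8 1; 0 0 0 0.1 0.05 0.6 1; 0 0 0 0 0 0.3 1;0 0 0 0 0 0 1' ; python3 plan.py .395 -.35 .06 0 1|head -1
```

```text
time: 61.32
position: [0.4013, -0.3384, 0.0671]
tool_rot: [0.705, 0.709, -0.0, 0.001]
ft_force: [0.1, -0.1, -0.7]
grip_width: 0.0236
t 61.33 P [ 0.4013 -0.3384  0.0671] yyaw 0.3 tilt 0.1 err [-0.0063 -0.0116 -0.0071] turn [0.1 0.1 0.3] w 0.0236 F [ 0.1 -0.1 -0.7] q [-0.91  0.64  1.81 -0.    0.69 -0.92]
```

```bash
python3 -m crank '0 0 0 -0.25 -0.1 0.1 1; 0 0 0 0 0 0 1;0 0 0 0 0 0 0.1;0 0 0 0 0 0 0.1; 0 0 0 0 0 0 0'; python3 -m crank '0 0 0 0 0 -0.6 0; 0 0 0 0 0 -1 0;0 0 0 0 0 -1 0; 0 0 0 0 0 -1 0; 0 0 0 0 0 0 0'; python3 - <<'E'
from h import *
q=shot("side","s9"); crop(q,[.48,-.31,.05],70,6,"s9c")
p=shot("top","t9"); crop(p,[.58,-.31,.03],55,8,"t9c")
for n in("thermometer","lens"): print(find(p,n),find(q,n))
E
```

```text
time: 61.95
position: [0.3982, -0.3516, 0.0656]
tool_rot: [0.706, 0.708, -0.001, 0.004]
ft_force: [-0.2, -0.7, -0.9]
grip_width: 0.0408
time: 62.58
position: [0.3973, -0.3502, 0.2136]
tool_rot: [0.706, 0.708, -0.0, 0.003]
ft_force: [-0.1, -0.6, 0.6]
grip_width: 0.0433
crop origin [212.67871714 207.76930352]
crop origin [300.08323735 111.63382366]
[(0.67, np.float64(0.7684), np.float64(-0.3803), np.float64(0.0242)), (0.61, np.float64(0.5925), np.float64(-0.2957), np.float64(0.0376)), (0.51, np.float64(0.3901), np.float64(0.441), np.float64(0.056))] [(0.71, np.float64(0.5886), np.float64(-0.2996), np.float64(0.0319)), (0.59, np.float64(0.7645), np.float64(-0.3851), np.float64(0.0253)), (0.59, np.float64(0.2006), np.float64(-0.4008), np.float64(0.0418))]
[(0.94, np.float64(0.5931), np.float64(-0.2926), np.float64(0.0367)), (0.52, np.float64(0.767), np.float64(-0.3786), np.float64(0.0252)), (0.27, np.float64(0.3907), np.float64(0.4419), np.float64(0.0579))] [(0.94, np.float64(0.5855), np.float64(-0.2999), np.float64(0.0401)), (0.86, np.float64(0.7681), np.float64(-0.3834), np.float64(0.0275)), (0.74, np.float64(0.2016), np.float64(-0.3965), np.float64(0.0423))]
```

View pics/s9.png

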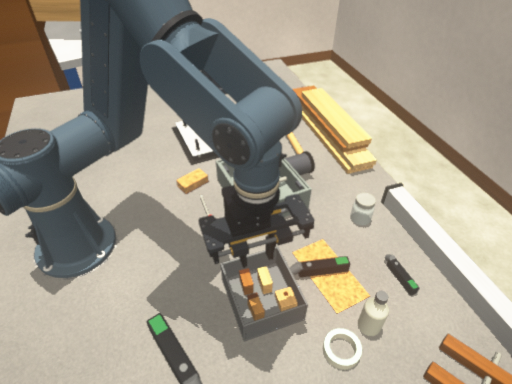

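View pics/t9c.png

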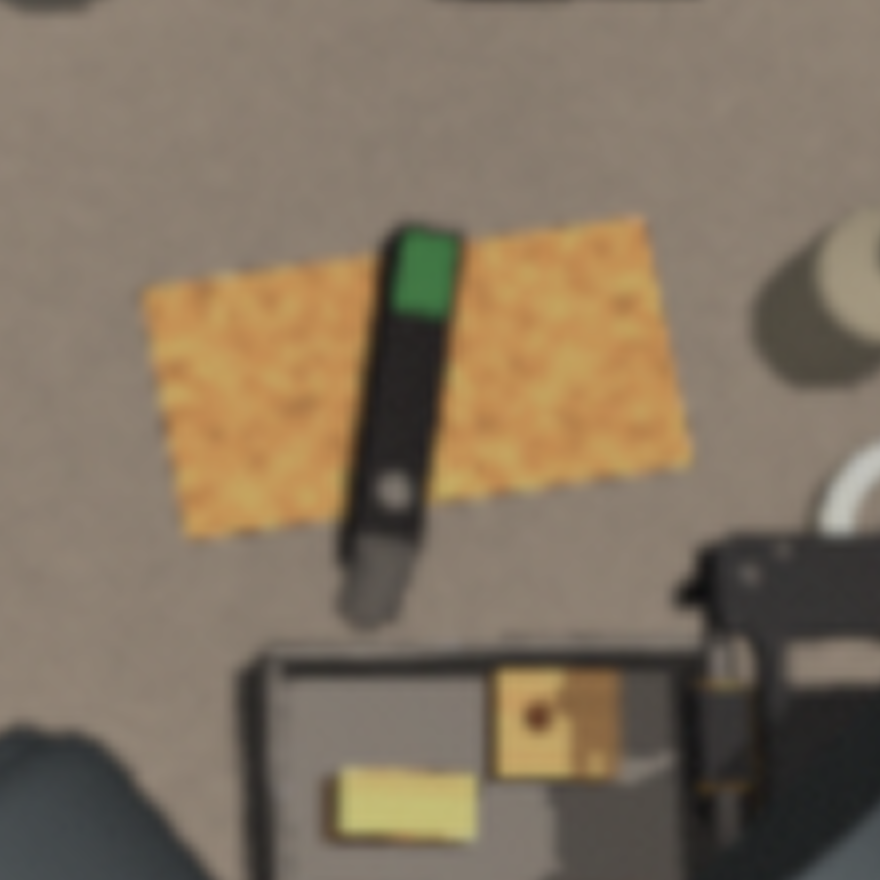

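View pics/s9c.png

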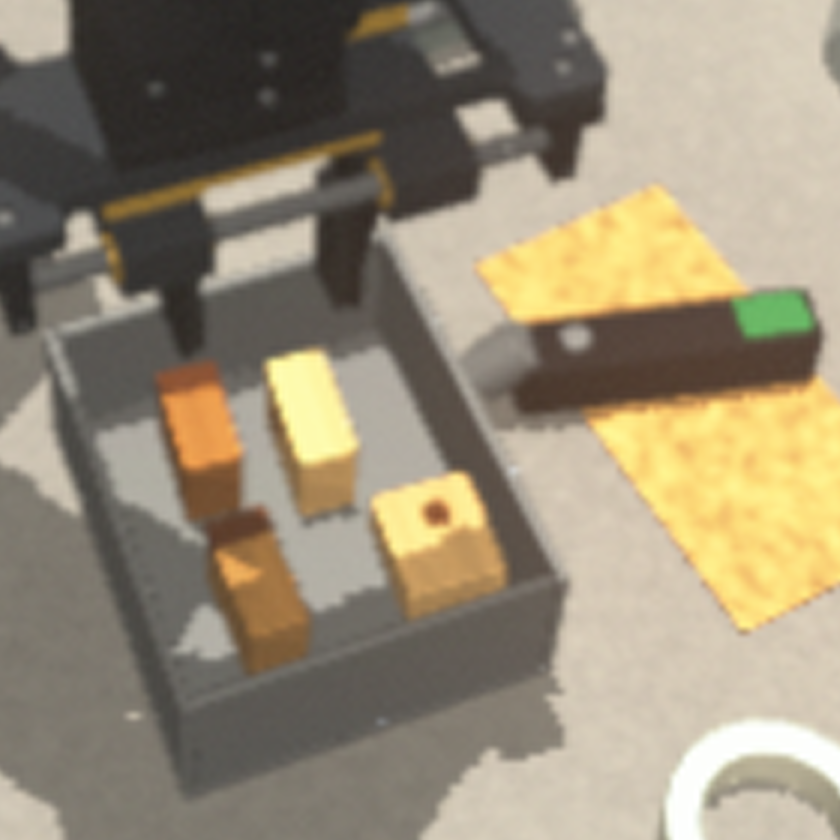

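```bash
cat > th.py <<'E'
import sys
from h import *
x,y,yaw=[float(v) for v in sys.argv[1:4]]; tag=sys.argv[4]; half=float(sys.argv[5]) if len(sys.argv)>5 else 40
f=T(x,y,np.deg2rad(yaw),.003)
def box(z): return f([(a*.065,b*.014,z) for a,b in((-1,-1),(1,-1),(1,1),(-1,1))])
polys=[(box(0),(0,0,255)),(box(.034),(0,255,0)),(f([(.065,0,.017),(.08,0,.016)]),(255,255,0))]
p=shot("top");q=shot("side")
draw(p,[x,y,.03],half,10,tag+"t",polys); draw(q,[x,y,.03],half,10,tag+"s",polys)
E
python3 th.py .595 -.295 171.5 thA
```

```text
(no output)
```

View pics/thAt.png

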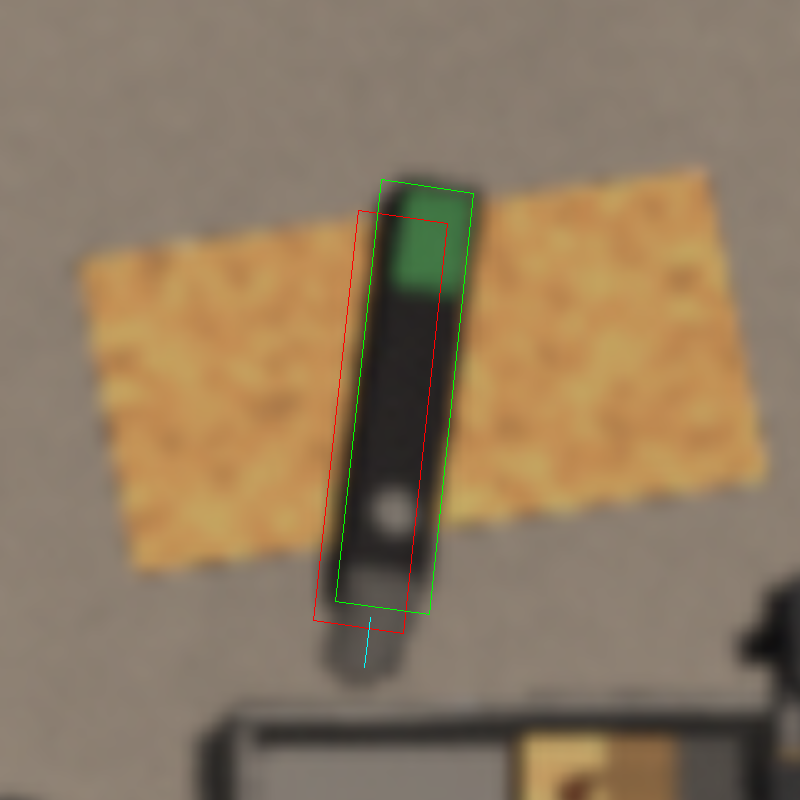

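View pics/thAs.png

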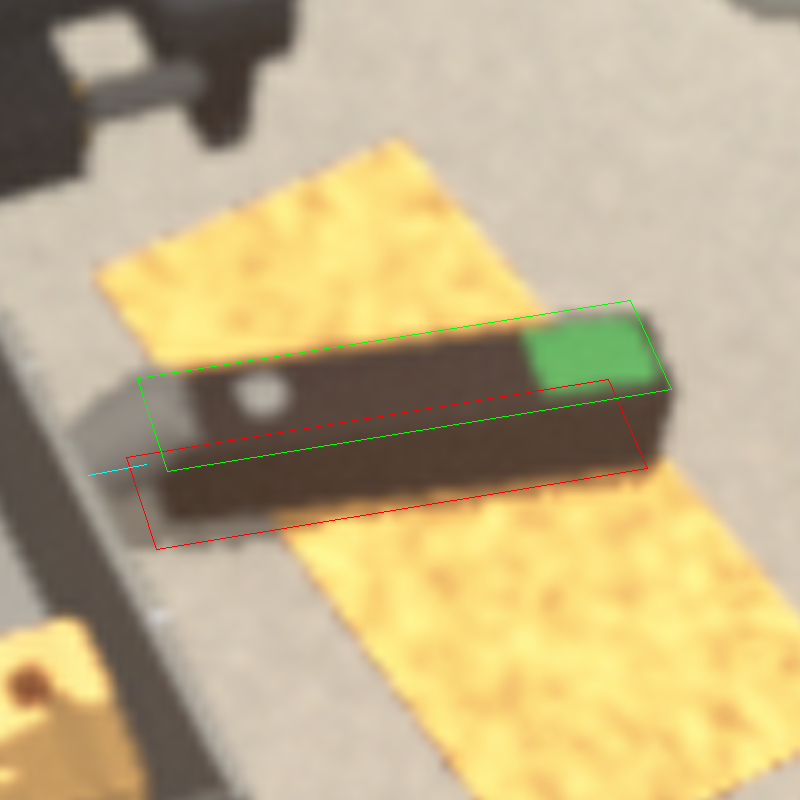

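```bash
python3 th.py .597 -.2955 169.5 thB
```

```text
(no output)
```

View pics/thBt.png

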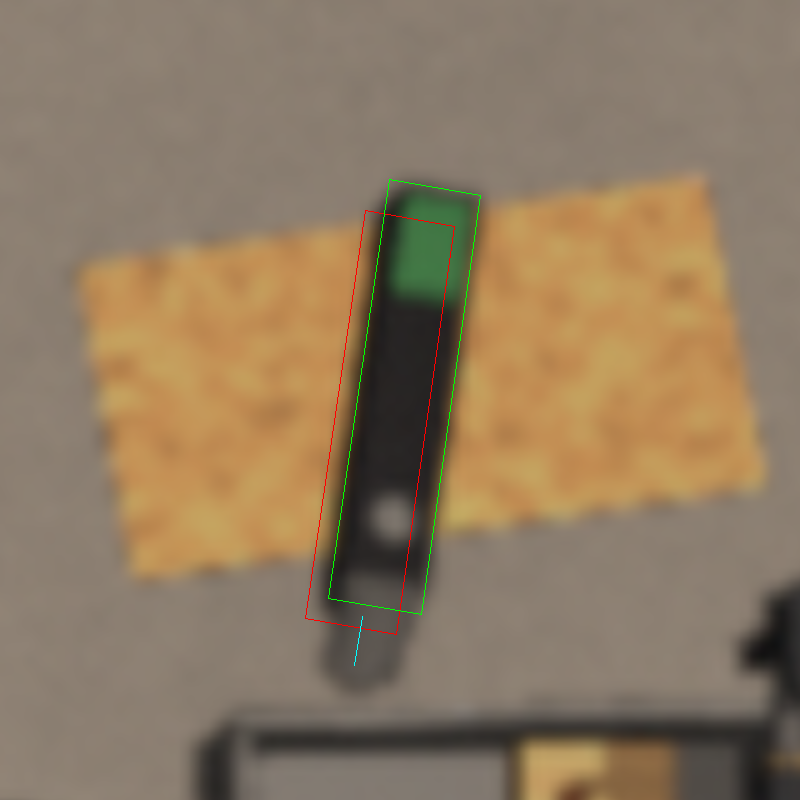

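View pics/thBs.png

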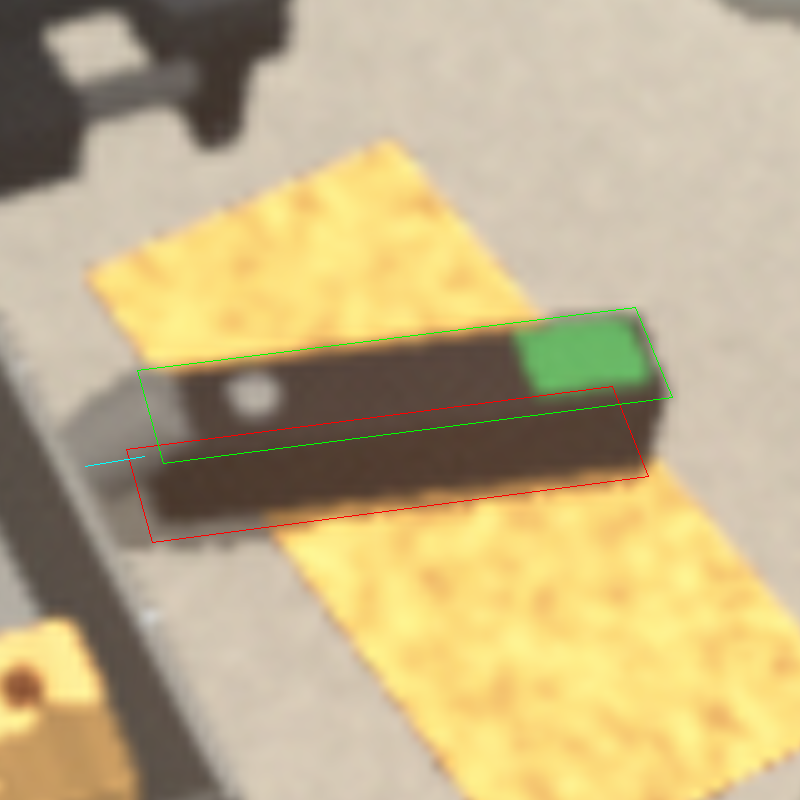

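```bash
python3 plan.py .598 -.2945 .13 -99.4 0
```

```text
t 63.08 P [ 0.3956 -0.3483  0.2096] yyaw 0.2 tilt 0.2 err [ 0.2024  0.0538 -0.0796] turn [-0.2 -0.  99.6] w 0.0435 F [ 0.4 -0.5  0.8] q [-0.93  0.41  1.69  0.    1.04 -0.94]
20 rows: -0 -0 1 0.07 0.25 0.1 0; -0 -0 1 0.09 0.25 0.1 0; -0 0 1 0.11 0.24 0.1 0; -0 0 1 0.13 0.23 0.1 0; -0 0 0.99 0.15 0.22 0.1 0; -0 0 1 0.17 0.2 0.1 0; -0 0 0.99 0.18 0.19 0.1 0; -0 0 1 0.2 0.17 0.1 0; -0 0 0.99 0.21 0.15 0.1 0; -0 0 1 0.22 0.13 0.1 0; -0 0 0.99 0.24 0.11 0.1 0; -0 0 1 0.24 0.09 0.1 0; -0 0 0.99 0.25 0.07 0.1 0; -0 0 1 0.26 0.05 0.1 0; -0.01 0 0.99 0.26 0.03 0.1 0; -0 0 1 0.26 0 0.1 0; -0 0 0.99 0.26 -0.02 0.1 0; -0.01 0.01 1 0.26 -0.04 0.09 0; -0 0 0.99 0.26 -0.06 0.1 0; -0.01 0.01 1 0.24 -0.09 0.09 0
```

```bash
python3 -m crank '0 0 1 0.07 0.25 0.05 -0.3; 0 0 1 0.09 0.25 0.05 -0.3; 0 0 1 0.11 0.24 0.05 -0.3; 0 0 1 0.13 0.23 0.05 -0.3; 0 0 1 0.15 0.22 0.05 -0.3' >/dev/null
python3 -m crank '0 0 1 0.17 0.2 0.05 -0.3; 0 0 1 0.18 0.19 0.05 -0.3; 0 0 1 0.2 0.17 0.05 -0.3; 0 0 1 0.21 0.15 0.05 -0.3; 0 0 1 0.22 0.13 0.05 -0.3' >/dev/null
python3 -m crank '0 0 1 0.24 0.11 0.1 -0.3; 0 0 1 0.24 0.09 0.1 -0.3; 0 0 1 0.25 0.07 0.1 -0.3; 0 0 1 0.26 0.05 0.1 -0.3; 0 0 1 0.26 0.03 0.1 -0.3' >/dev/null; python3 plan.py .598 -.2945 .13 -99.4 -0.3
```

```text
t 64.95 P [ 0.551  -0.3094  0.1615] yyaw -77.4 tilt 0.8 err [ 0.047   0.0149 -0.0315] turn [-0.6  0.5 22. ] w 0.0566 F [-0.2 -0.   0.6] q [-0.69  0.61  1.46  0.    1.08  0.66]
5 rows: -0.02 0.02 0.88 0.25 -0.02 0.16 -0.3; -0.02 0.02 0.88 0.24 -0.04 0.16 -0.3; -0.03 0.02 0.88 0.24 -0.06 0.15 -0.3; -0.02 0.02 0.88 0.24 -0.07 0.16 -0.3; -0.03 0.03 0.87 0.22 -0.1 0.15 -0.3
```

```bash
python3 -m crank '0 0 0.88 0.22 -0.02 0.2 -0.3; 0 0 0.88 0.22 -0.04 0.2 -0.3; 0 0 0.88 0.22 -0.06 0.2 -0.3; 0 0 0.88 0.22 -0.07 0.2 -0.3; 0 0 0.88 0.2 -0.09 0.1 -0.3' >/dev/null;python3 -m crank '0 0 0 0 0 0 -0.3;0 0 0 0 0 0 -0.3' >/dev/null; python3 plan.py .598 -.2945 .05 -99.4 -0.3;  python3 - <<'E'
from h import *
q=shot("side"); crop(q,[.6,-.3,.05],60,7,"s10")
p=shot("top");crop(p,[.6,-.3,.05],60,7,"t10")
E
```

```text
t 65.83 P [ 0.594  -0.2938  0.1199] yyaw -100.0 tilt 1.1 err [ 0.004  -0.0007 -0.0699] turn [-0.6  0.9 -0.6] w 0.0565 F [-0.4 -0.5  0.6] q [-0.63  0.7   1.4   0.    1.06  1.12]
2 rows: -0.06 0.09 -0.06 0.07 0.01 0.87 -0.3; -0.06 0.1 -0.07 0.05 0 0.88 -0.3
crop origin [266.19582306 200.80674277]
crop origin [292.99313613  98.58248277]
```

View pics/s10.png

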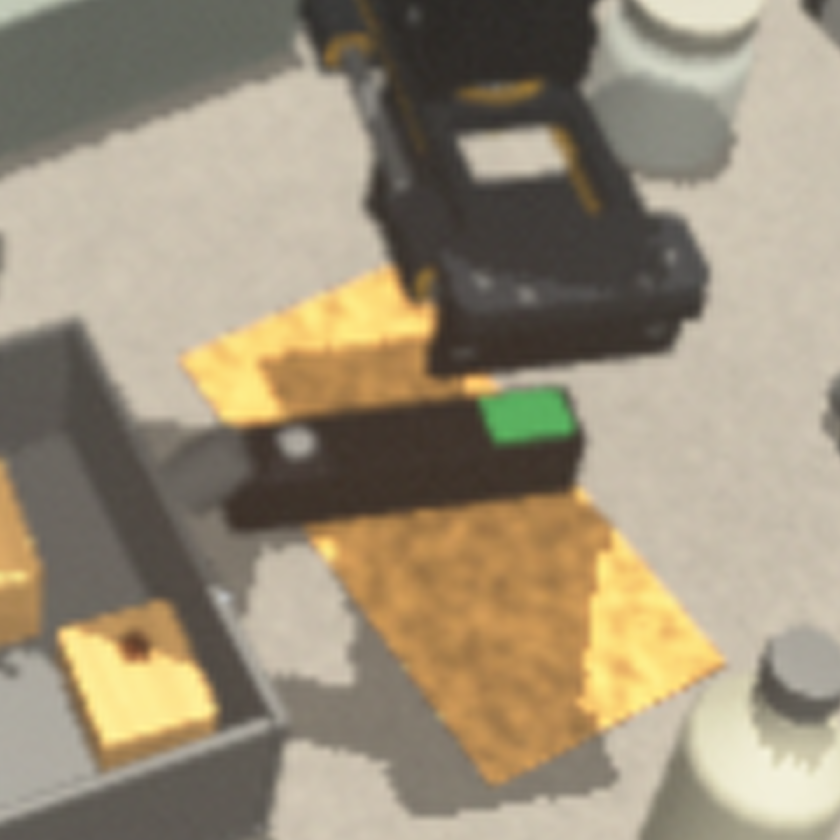

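View pics/t10.png

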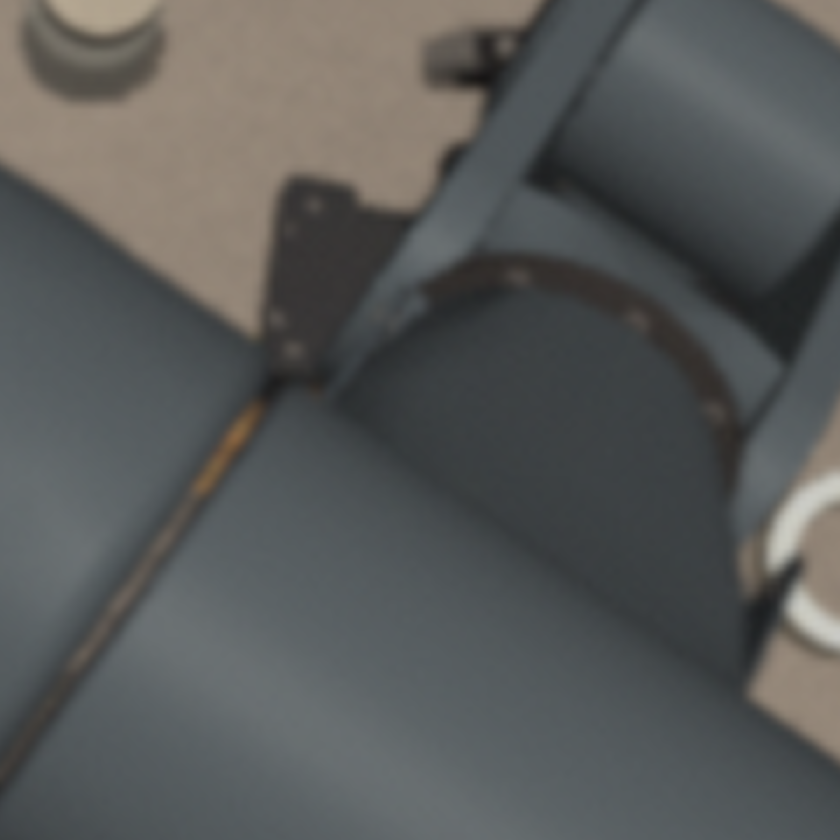

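```bash
python3 -m crank '-0.06 0.1 -0.06 0.08 0 0.6 -0.3; -0.06 0.1 -0.06 0.05 0 0.7 -0.3; 0 0 0 0 0 0.3 -0.3; 0 0 0 0 0 0 -0.3' >/dev/null; python3 plan.py .598 -.2945 .01 -99.4 -0.3
```

```text
t 66.42 P [ 0.5992 -0.2962  0.057 ] yyaw -99.4 tilt 0.3 err [-0.0012  0.0017 -0.047 ] turn [ 0.1 -0.3 -0. ] w 0.0568 F [0.4 0.  0.7] q [-0.63  0.78  1.44  0.    0.91  1.11]
1 rows: 0.03 -0.06 -0.01 -0.02 -0.02 0.59 -0.3
```

```bash
python3 -m crank '0 0 0 -0.02 -0.03 0.5 -0.3; 0 0 0 0 0 0.4 -0.3; 0 0 0 0 0 0 -0.3' >/dev/null; python3 plan.py .598 -.2945 .01 -99.4 -0.3
```

```text
t 66.80 P [ 0.5997 -0.2958  0.0203] yyaw -99.4 tilt 0.5 err [-0.0017  0.0013 -0.0103] turn [ 0.2 -0.4 -0. ] w 0.0566 F [-0.1  0.2  1. ] q [-0.63  0.84  1.45  0.    0.85  1.11]
1 rows: 0.04 -0.09 -0.01 -0.05 -0.03 0.26 -0.3
```

```bash
python3 -m crank '0.04 -0.09 0 -0.05 -0.03 0.22 -0.3; 0 0 0 0 0 0 -0.3' >/dev/null; python3 plan.py .598 -.2945 .01 -99.4 -0.3
```

```text
t 67.05 P [ 0.5981 -0.2943  0.011 ] yyaw -99.4 tilt 0.0 err [-0.0001 -0.0002 -0.001 ] turn [-0.  0. -0.] w 0.0566 F [-0.8 -0.1  0.1] q [-0.62  0.85  1.45 -0.    0.84  1.11]
1 rows: -0 0 -0.01 -0 0 0.03 -0.3
```

```bash
python3 -m crank '0 0 0 0 0 0 0.7; 0 0 0 0 0 0 0.7; 0 0 0 0 0 0 0.7; 0 0 0 0 0 0 0.7' 15 >/dev/null; python3 plan.py .598 -.2945 .01 -99.4 1|head -1; python3 -m crank '0 0 0 0 0 0 1; 0 0 0 0 0 0 1' 30; python3 plan.py .598 -.2945 .01 -99.4 1|head -1
```

```text
t 67.55 P [ 0.5989 -0.2948  0.0121] yyaw -99.4 tilt 0.1 err [-0.0009  0.0003 -0.0021] turn [ 0.1 -0.1 -0. ] w 0.0281 F [-0.3  0.3 -1.1] q [-0.62  0.85  1.45 -0.    0.84  1.11]
time: 67.8
position: [0.5989, -0.2948, 0.0122]
tool_rot: [0.997, -0.082, 0.001, 0.001]
ft_force: [-0.5, -0.1, -0.9]
grip_width: 0.0277
t 67.80 P [ 0.5989 -0.2948  0.0122] yyaw -99.4 tilt 0.1 err [-0.0009  0.0003 -0.0022] turn [ 0.1 -0.1 -0. ] w 0.0277 F [-0.5 -0.1 -0.9] q [-0.62  0.85  1.45 -0.    0.84  1.11]
```

```bash
python3 -m crank '0 0 0 0 0 -0.4 1; 0 0 0 0 0 -0.8 1; 0 0 0 0 0 -0.9 1; 0 0 0 0 0 -0.9 1; 0 0 0 0 0 -0.5 1' 30; python3 plan.py .698 .003 .17 -99.4 1
```

```text
time: 68.42
position: [0.5974, -0.2938, 0.1575]
tool_rot: [0.997, -0.082, -0.001, -0.0]
ft_force: [0.2, 0.3, -1.5]
grip_width: 0.0275
t 68.42 P [ 0.5974 -0.2938  0.1575] yyaw -99.4 tilt 0.1 err [0.1006 0.2968 0.0125] turn [-0.   0.1 -0. ] w 0.0275 F [ 0.2  0.3 -1.5] q [-0.62  0.65  1.38 -0.    1.11  1.11]
7 rows: -0 0 -0 0.16 -0.97 -0.04 1; -0 0 -0 0.16 -0.97 -0.04 1; -0 0 -0 0.16 -0.97 -0.04 1; -0 0 -0 0.16 -0.96 -0.04 1; -0 0.01 -0 0.16 -0.97 -0.04 1; -0 0 -0 0.15 -0.96 -0.04 1; -0.01 0.01 -0.01 0.16 -0.97 -0.03 1
```

```bash
python3 -m crank '0 0 0 0.1 -0.6 -0.1 1; 0 0 0 0.14 -0.8 -0.1 1; 0 0 0 0.16 -0.9 -0.05 1; 0 0 0 0.16 -0.9 0 1; 0 0 0 0.16 -0.9 0 1' >/dev/null;  python3 -m crank '0 0 0 0.16 -0.9 0 1; 0 0 0 0.16 -0.9 0 1; 0 0 0 0.16 -0.9 0 1; 0 0 0 0.1 -0.4 0 1; 0 0 0 0 0 0 1';python3 plan.py .698 .003 .14 -99.4 1
```

```text
time: 69.68
position: [0.6952, 0.0036, 0.1685]
tool_rot: [0.997, -0.08, -0.004, -0.002]
ft_force: [-0.7, -0.3, -2.4]
grip_width: 0.0281
t 69.67 P [0.6952 0.0036 0.1685] yyaw -99.2 tilt 0.5 err [ 0.0028 -0.0006 -0.0285] turn [-0.2  0.5  0.2] w 0.0281 F [-0.7 -0.3 -2.4] q [-0.16  0.68  1.28  0.    1.18  1.57]
1 rows: -0.05 0.09 0.04 0.08 0.01 0.71 1
```

```bash
cat > aim.py <<'E'
import sys
from h import *
# thermometer frame in tool frame: at pick TCP (.5989,-.2948,.0122), yyaw -99.4, origin guess
dx=float(sys.argv[1]) if len(sys.argv)>1 else -.001   # origin offset along heading from TCP (+ = ahead)
o=robot.get_obs(); P=o["position"]; M=R.from_quat(o["tool_rot"]).as_matrix()
xh=-M[:,0]; yh=-M[:,1]; zh=-M[:,2]  # heading=-tool x (tool x = back), z up
if len(sys.argv)>3: pass
xh=M[:,0]*-1; yh=np.cross(zh,xh)
O=P+xh*dx-zh*.0092
L=O+.08*xh+.016*zh; s=(xh-zh)/np.sqrt(2)
spot=np.array([.5485,.0278,.056])
d=spot-L; dist=d@s; miss=d-dist*s
print("head",xh.round(3),"origin",O.round(4),"lens",L.round(4),"dist",round(np.linalg.norm(d),4),"along",round(dist,4),"miss xyz",miss.round(4),"at spot plane",(L+s*((spot[2]-L[2])/s[2])-spot).round(4), "F",o["ft_force"].round(1),"t",o["time"],"v",np.abs(o["joint_velocities"]).max().round(3))
if len(sys.argv)>2:
    def b(z): return [O+xh*a*.065+yh*c*.014+zh*z for a,c in((-1,-1),(1,-1),(1,1),(-1,1))]
    polys=[(b(0),(0,0,255)),(b(.034),(0,255,0)),([L,L+s*dist],(255,255,0)),([spot+[.008*np.cos(t),.008*np.sin(t),0] for t in np.arange(0,6.3,.3)],(255,0,255))]
    draw(shot("side"),spot+[.06,0,.05],50,9,sys.argv[2]+"s",polys); draw(shot("top"),spot+[.06,0,.05],50,8,sys.argv[2]+"t",polys)
E
python3 aim.py -.001 aimA
```

```text
head [-0.987  0.159  0.008] origin [0.6961 0.0034 0.1593] lens [0.6173 0.0161 0.176 ] dist 0.1388 along 0.1339 miss xyz [ 0.0253 -0.0039 -0.0261] at spot plane [-0.0515  0.0082  0.    ] F [-0.7 -0.3 -2.4] t 69.675 v 0.016
```

View pics/aimAs.png

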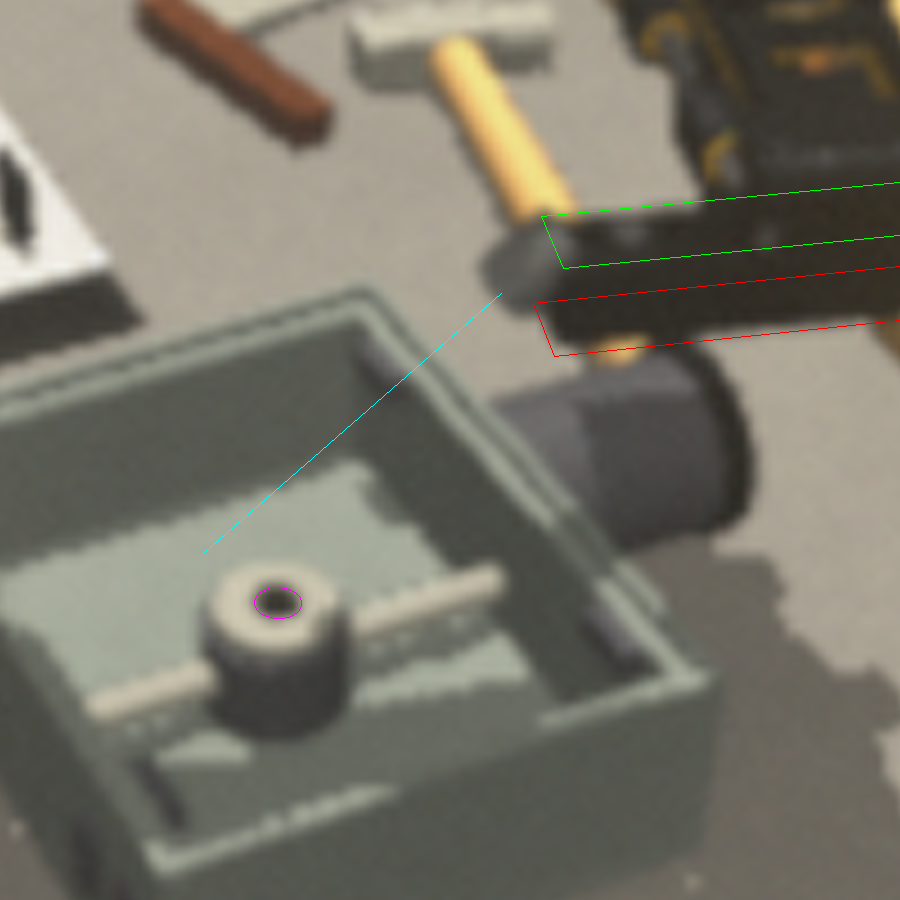

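View pics/aimAt.png

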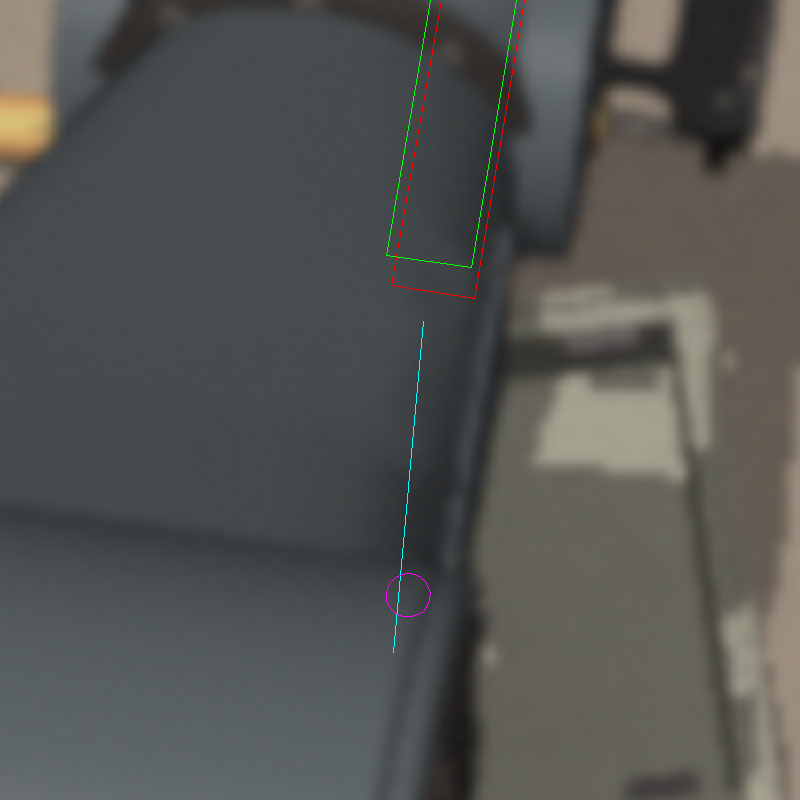

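```bash
python3 -m crank '-0.05 0.09 0.04 0.05 0.01 0.4 1; 0 0 0 0.02 0 0.4 1; 0 0 0 0 0 0.3 1; 0 0 0 0 0 0 1' >/dev/null; python3 plan.py .698 .003 .119 -99.4 1; python3 aim.py
```

```text
t 70.28 P [ 0.6965 -0.0047  0.1228] yyaw -99.9 tilt 0.1 err [ 0.0015  0.0077 -0.0038] turn [ 0.1  0.1 -0.5] w 0.0279 F [ 0.3  0.5 -0.6] q [-0.17  0.73  1.32 -0.    1.09  1.58]
1 rows: 0.03 0.01 -0.09 0 -0.2 0.09 1
head [-0.985  0.171  0.001] origin [ 0.6975 -0.0049  0.1136] lens [0.6187 0.0089 0.1297] dist 0.1035 along 0.1033 miss xyz [ 0.0019  0.0066 -0.0007] at spot plane [-0.0026 -0.0065 -0.    ] F [ 0.3  0.5 -0.6] t 70.275 v 0.013
```

```bash
python3 -m crank '0 0 -0.09 0 -0.2 0.09 1; 0 0 0 0 0 0 1' >/dev/null; python3 plan.py .698 .003 .119 -99.4 1; python3 aim.py -.001 aimB
```

```text
t 70.53 P [0.6985 0.0033 0.1195] yyaw -99.4 tilt 0.1 err [-0.0005 -0.0003 -0.0005] turn [ 0.1  0.  -0. ] w 0.0276 F [ 0.1  0.4 -1.9] q [-0.15  0.74  1.32 -0.    1.09  1.58]
1 rows: 0.02 0 -0 -0.01 0.01 0.01 1
head [-0.987  0.164  0.   ] origin [0.6995 0.0031 0.1103] lens [0.6205 0.0162 0.1263] dist 0.1013 along 0.1013 miss xyz [-0.0013 -0.      0.0013] at spot plane [ 0.0026 -0.0002 -0.    ] F [ 0.1  0.4 -1.9] t 70.525 v 0.013
```

View pics/aimBs.png

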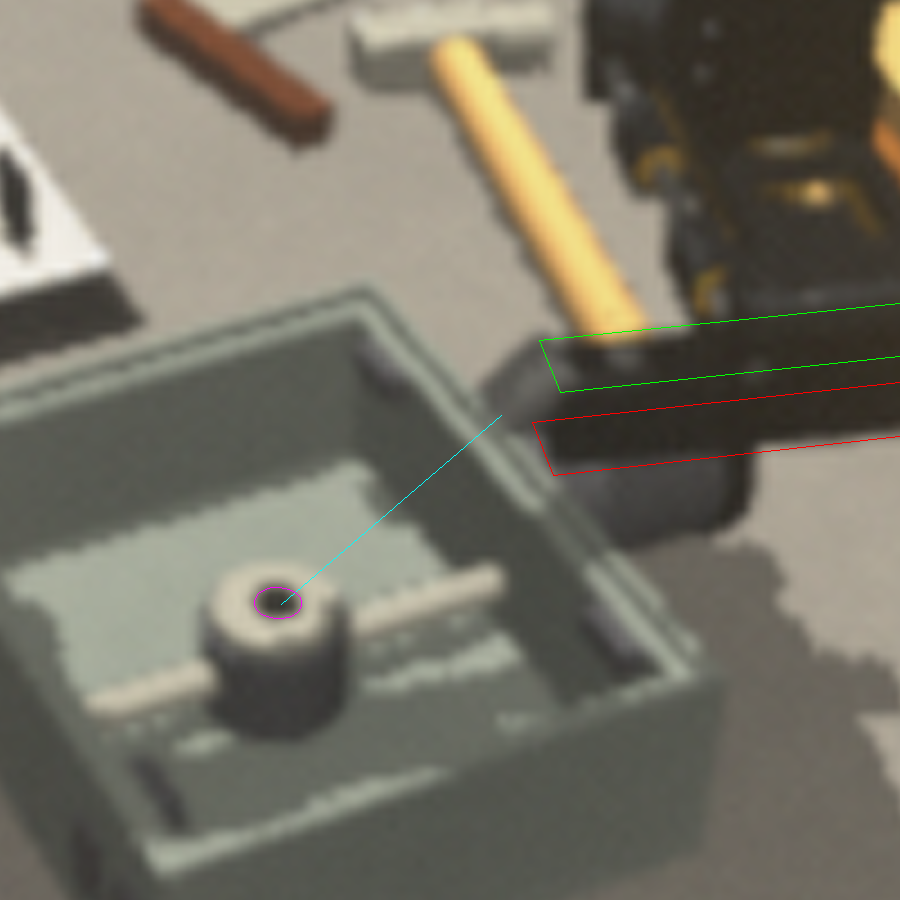

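```bash
python3 - <<'E'
from h import *
a=robot.get_obs()
for i in range(70):
    viewer.camera("side")
    if i%14==0: o=robot.get_obs(); print(o["time"],(o["position"]-a["position"]).round(4),np.abs(o["joint_velocities"]).max().round(3))
o=robot.get_obs(); print(o["time"],(o["position"]-a["position"]).round(4))
E
python3 aim.py
```

```text
70.675 [-0.     -0.0001  0.0001] 0.004
71.375 [-0.0004 -0.0003 -0.0005] 0.002
72.075 [-0.0004 -0.0003 -0.0004] 0.002
72.775 [-0.0004 -0.0003 -0.0004] 0.001
73.475 [-0.0004 -0.0003 -0.0005] 0.002
74.125 [-0.0004 -0.0003 -0.0005]
head [-0.986  0.164 -0.   ] origin [0.6995 0.0022 0.1104] lens [0.6206 0.0154 0.1264] dist 0.1015 along 0.1015 miss xyz [-0.0013  0.0007  0.0014] at spot plane [ 0.0027 -0.001  -0.    ] F [-1.  -0.6 -1.2] t 74.125 v 0.002
```

```bash
python3 -m crank '0 0 0 -0.08 0 0 1' >/dev/null; python3 - <<'E'
from h import *
for i in range(52): viewer.camera("side")
E
python3 aim.py -.001 aimC
```

```text
head [-0.986  0.164 -0.   ] origin [0.6964 0.0028 0.1104] lens [0.6175 0.016  0.1264] dist 0.0992 along 0.0992 miss xyz [ 0.0003  0.0004 -0.0002] at spot plane [-0.0005 -0.0004 -0.    ] F [-0.6 -0.3 -2.4] t 76.85 v 0.001
```

Held again with a modelled miss below 1 mm. Now take it back to the pad at the pick pose.

```bash
python3 -m crank '0 0 0 0 0 -0.5 1; 0 0 0 0 0 -0.6 1; 0 0 0 0 0 0 1' ; python3 plan.py .599 -.295 .16 -99.4 1
```

```text
time: 77.32
position: [0.6962, 0.003, 0.1673]
tool_rot: [0.997, -0.082, 0.001, 0.001]
ft_force: [0.1, 0.4, -0.7]
grip_width: 0.0281
t 77.33 P [0.6962 0.003  0.1673] yyaw -99.5 tilt 0.2 err [-0.0972 -0.298  -0.0073] turn [ 0.1 -0.1 -0.1] w 0.0281 F [ 0.1  0.4 -0.7] q [-0.15  0.68  1.29 -0.    1.17  1.58]
7 rows: 0 -0 -0 -0.15 0.97 0.02 1; 0 -0 -0 -0.15 0.97 0.03 1; 0.01 -0.01 -0 -0.15 0.97 0.02 1; 0 -0 -0 -0.14 0.97 0.02 1; 0.01 -0.01 -0 -0.15 0.97 0.03 1; 0 -0 -0.01 -0.14 0.97 0.02 1; 0.01 -0.01 -0 -0.15 0.96 0.03 1
```

```bash
python3 -m crank '0 0 0 -0.1 0.6 0 1; 0 0 0 -0.13 0.8 0 1; 0 0 0 -0.15 0.9 0 1; 0 0 0 -0.15 0.9 0 1; 0 0 0 -0.15 0.9 0 1' >/dev/null;  python3 -m crank '0 0 0 -0.15 0.9 0 1; 0 0 0 -0.15 0.9 0 1; 0 0 0 -0.15 0.9 0 1; 0 0 0 -0.08 0.4 0 1; 0 0 0 0 0 0 1';python3 plan.py .599 -.295 .1 -99.4 1; python3 - <<'E'
from h import *
p=shot("top")
o=np.array([300.08,111.63])
print(pix2w(p,np.array([(145,290),(640,217),(690,465),(185,540),(415,378)])/8+o,.003).round(4))
E
```

```text
time: 78.58
position: [0.5882, -0.29, 0.163]
tool_rot: [0.996, -0.085, -0.005, 0.001]
ft_force: [0.2, 0.6, -0.6]
grip_width: 0.0277
t 78.58 P [ 0.5882 -0.29    0.163 ] yyaw -99.7 tilt 0.5 err [ 0.0108 -0.005  -0.063 ] turn [ 0.2  0.5 -0.3] w 0.0277 F [ 0.2  0.6 -0.6] q [-0.62  0.64  1.4  -0.01  1.11  1.12]
2 rows: 0.02 0.05 -0.03 0.15 0.04 0.79 1; 0.02 0.05 -0.04 0.15 0.03 0.78 1
[[ 0.6453 -0.2048  0.003 ]
 [ 0.6741 -0.3995  0.003 ]
 [ 0.5757 -0.4135  0.003 ]
 [ 0.5475 -0.2171  0.003 ]
 [ 0.6101 -0.3079  0.003 ]]
```

```bash
python3 -m crank '0.02 0.05 0 0.3 0.12 0.5 1; 0.02 0.05 0 0.25 0.12 0.7 1; 0 0 0 0.05 0 0.5 1; 0 0 0 0 0 0.3 1; 0 0 0 0 0 0 1' >/dev/null; python3 plan.py .609 -.300 .05 -99 1
```

```text
t 79.25 P [ 0.6125 -0.2956  0.0809] yyaw -99.3 tilt 0.2 err [-0.0035 -0.0044 -0.0309] turn [-0.2  0.  -0.3] w 0.0274 F [-0.8 -0.3 -1.1] q [-0.61  0.77  1.39  0.    0.99  1.12]
1 rows: -0.04 0.01 -0.05 -0.07 0.12 0.77 1
```

```bash
python3 -m crank '0 0 -0.05 -0.1 0.13 0.5 1; 0 0 0 -0.02 0.02 0.5 1; 0 0 0 0 0 0.3 1; 0 0 0 0 0 0 1' >/dev/null; python3 plan.py .609 -.300 .013 -99 1
```

```text
t 79.75 P [ 0.6088 -0.3006  0.0298] yyaw -98.9 tilt 0.2 err [ 0.0002  0.0006 -0.0168] turn [-0.1 -0.2  0.1] w 0.0278 F [ 0.1  0.5 -1.9] q [-0.62  0.83  1.42  0.    0.89  1.1 ]
1 rows: -0.02 -0.04 0.01 0 -0.02 0.42 1
```

```bash
python3 -m crank '0 0 0 0 0 0.2 1; 0 0 0 0 0 0.1 1; 0 0 0 0 0 0 1'; python3 plan.py .609 -.300 .013 -99 1
```

```text
time: 80.12
position: [0.61, -0.3012, 0.0183]
tool_rot: [0.997, -0.078, 0.003, 0.0]
ft_force: [-0.4, 0.5, -1.2]
grip_width: 0.0277
t 80.12 P [ 0.61   -0.3012  0.0183] yyaw -98.9 tilt 0.4 err [-0.001   0.0012 -0.0053] turn [-0.  -0.4  0.1] w 0.0277 F [-0.4  0.5 -1.2] q [-0.62  0.85  1.42  0.    0.87  1.1 ]
1 rows: -0 -0.07 0.01 -0.03 -0.03 0.13 1
```

```bash
python3 -m crank '0 -0.07 0 -0.03 -0.03 0.1 1; 0 0 0 0 0 0 1'; python3 plan.py .609 -.300 .013 -99 1 | head -1;python3 -m crank '0 0 0 0 0 0.05 1'; python3 plan.py .609 -.300 .013 -99 1 | head -1
```

```text
time: 80.38
position: [0.6092, -0.2998, 0.0145]
tool_rot: [0.997, -0.078, 0.0, 0.0]
ft_force: [1.0, -0.4, -1.7]
grip_width: 0.0276
t 80.38 P [ 0.6092 -0.2998  0.0145] yyaw -98.9 tilt 0.0 err [-0.0002 -0.0002 -0.0015] turn [ 0.  -0.   0.1] w 0.0276 F [ 1.  -0.4 -1.7] q [-0.62  0.86  1.42  0.    0.87  1.11]
time: 80.5
position: [0.6095, -0.3, 0.0128]
tool_rot: [0.997, -0.078, 0.001, 0.0]
ft_force: [0.1, -0.2, -0.9]
grip_width: 0.0275
t 80.50 P [ 0.6095 -0.3     0.0128] yyaw -98.9 tilt 0.1 err [-0.0005  0.      0.0002] turn [ 0.  -0.1  0.1] w 0.0275 F [ 0.1 -0.2 -0.9] q [-0.62  0.86  1.42  0.    0.87  1.11]
```

Release and back off.

```bash
python3 -m crank '0 0 0 0 0 0 1; 0 0 0 0 0 0 0.2; 0 0 0 0 0 0 -0.1; 0 0 0 0 0 0 -0.3; 0 0 0 0 0 0 -0.3'; python3 -m crank '0 0 0 0 0 -0.4 -0.3; 0 0 0 0 0 -0.8 -0.3; 0 0 0 0 0 -1 -0.3; 0 0 0 0 0 -1 -0.3; 0 0 0 0 0 -1 -0.3'; python3 plan.py .5 .05 .25 -90 0|head -1
python3 - <<'E'
from h import *
q=shot("side","s12"); crop(q,[.6,-.3,.05],55,7,"s12c"); shot("top","t12")
E
```

```text
time: 81.12
position: [0.6101, -0.3005, 0.0136]
tool_rot: [0.997, -0.078, 0.001, 0.001]
ft_force: [-0.1, 0.3, -0.1]
grip_width: 0.0535
time: 81.75
position: [0.6082, -0.2992, 0.1868]
tool_rot: [0.997, -0.078, -0.001, -0.001]
ft_force: [-0.8, 0.1, 0.8]
grip_width: 0.0566
t 81.75 P [ 0.6082 -0.2992  0.1868] yyaw -98.9 tilt 0.1 err [-0.1082  0.3492  0.0632] turn [-0.1  0.1 -8.9] w 0.0566 F [-0.8  0.1  0.8] q [-0.62  0.64  1.32  0.    1.18  1.11]
crop origin [271.19582306 205.80674277]
```

View pics/s12.png

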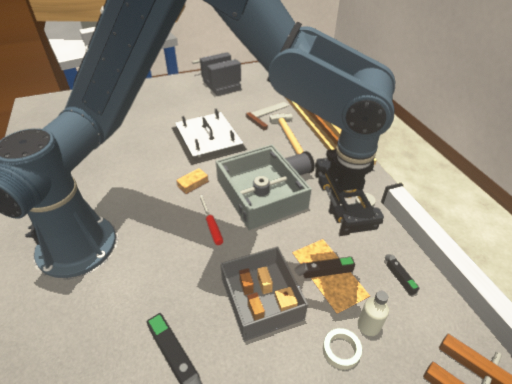

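View pics/s12c.png

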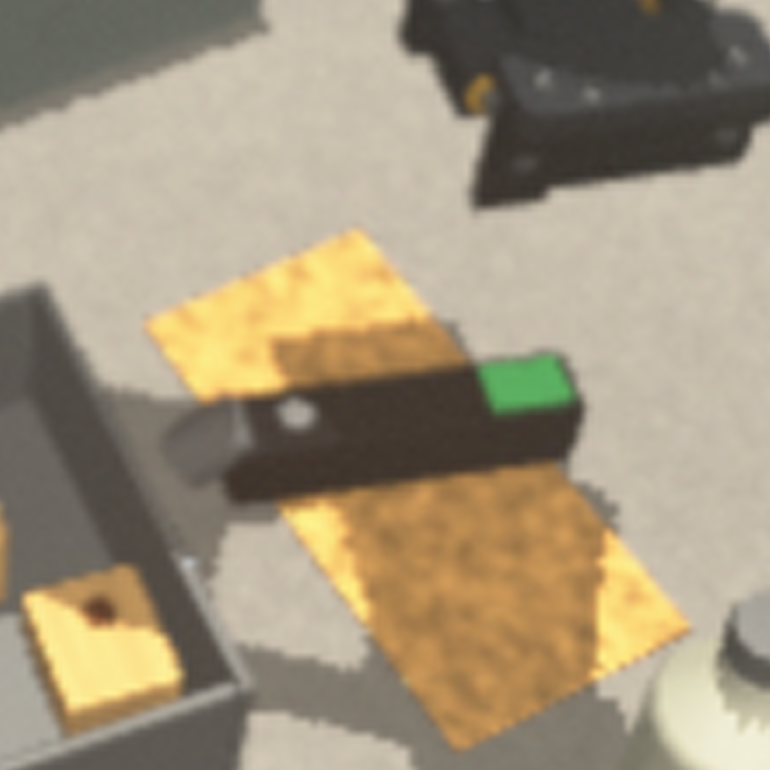

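View pics/t12.png

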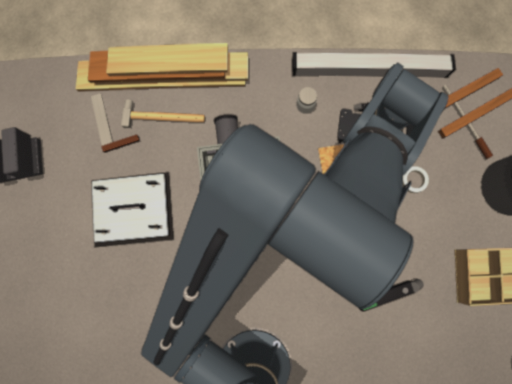

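```bash
python3 -m crank '0 0 0 0.1 -0.5 -0.8 -0.3; 0 0 0 0 -0.8 -0.8 -0.3; 0 0 0 0 0 0 -0.3' | head -2; python3 - <<'E'
from h import *
f=T(.4585,.369,.094,0); g=T(.461,.3695,.094,.024)
m=f([(a*.105,b*.125,.004) for a,b in((-1,-1),(1,-1),(1,1),(-1,1))]); c=g([(a*.0925,b*.1125,.004) for a,b in((-1,-1),(1,-1),(1,1),(-1,1))])
p=shot("top"); draw(p,[.46,.37,.0],52,8,"covF",[(m,(0,0,255)),(c,(0,255,0))])
crop(p,[.61,-.3,.03],55,7,"thF")
E
```

```text
time: 82.22
position: [0.6225, -0.2493, 0.2589]
crop origin [296.34656683 101.87079014]
```

View pics/covF.png

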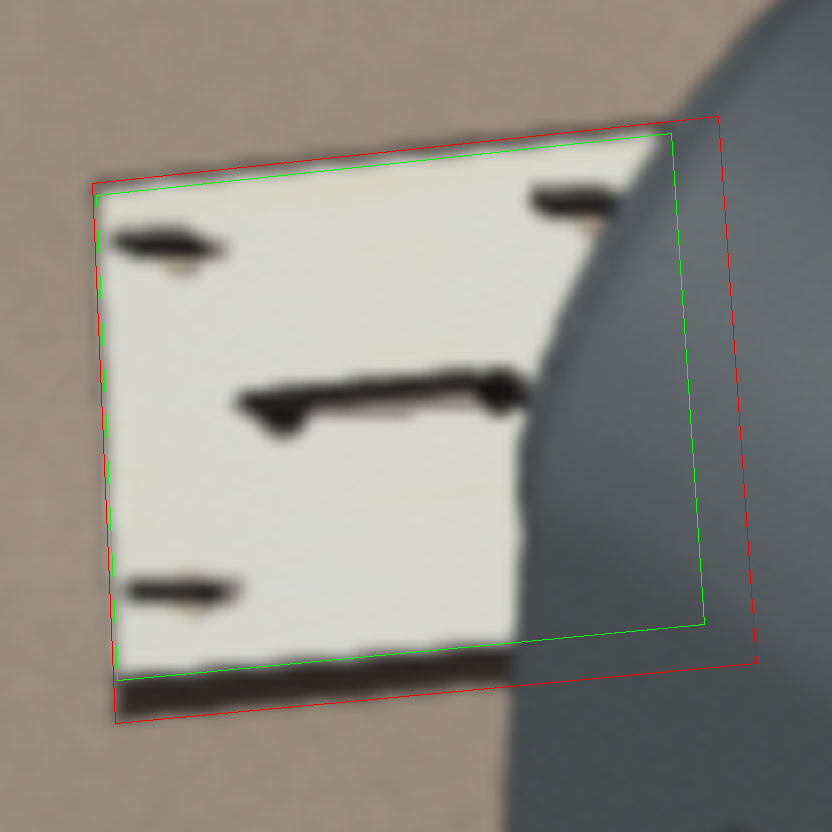

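```bash
python3 -m crank '0 0 0 0 -1 0 0; 0 0 0 0 -1 0 0; 0 0 0 0 -1 0 0; 0 0 0 0 -1 0 0; 0 0 0 0 -1 0 0'|head -2;python3 -m crank '0 0 0 0 -1 0 0; 0 0 0 0 -1 0 0; 0 0 0 0 -0.5 0 0; 0 0 0 0 0 0 0'|head -2; python3 - <<'E'
from h import *
shot("top","tF"); p=shot("top");q=shot("side","sF")
print(find(p,"thermometer"),find(q,"thermometer"),robot.get_obs()["time"])
E
python3 th.py .6095 -.302 171 thF 40
```

```text
time: 82.9
position: [0.6495, -0.056, 0.2466]
time: 83.4
position: [0.6639, 0.0438, 0.2384]
[(0.77, np.float64(0.6024), np.float64(-0.3024), np.float64(0.0403)), (0.64, np.float64(0.7672), np.float64(-0.3784), np.float64(0.0236)), (0.64, np.float64(0.2055), np.float64(-0.3868), np.float64(0.0425))] [(0.94, np.float64(0.5996), np.float64(-0.3045), np.float64(0.0325)), (0.91, np.float64(0.2038), np.float64(-0.4003), np.float64(0.0422)), (0.89, np.float64(0.7672), np.float64(-0.3844), np.float64(0.0216)), (0.32, np.float64(0.6138), np.float64(-0.3369), np.float64(0.0041))] 83.65
```

View pics/tF.png

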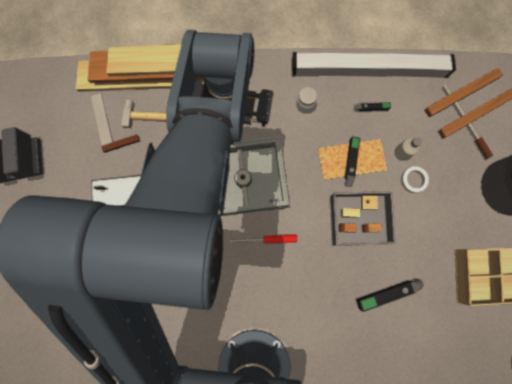

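View pics/thFt.png

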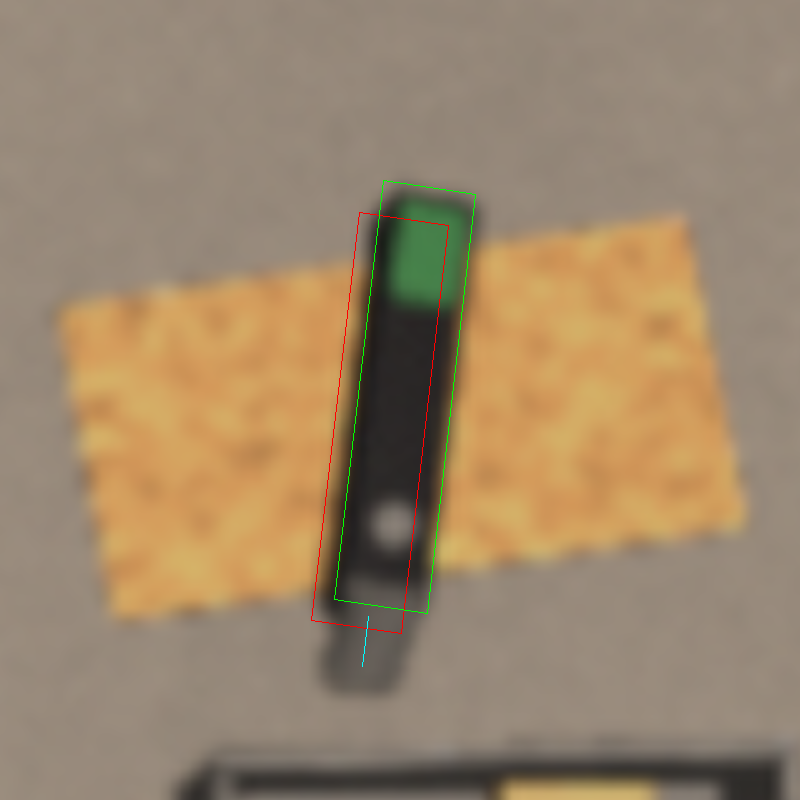

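```bash
python3 -c "
from rig import robot
print(robot.hand_in(), robot.get_obs()['time'])"
```

```text
the job is handed in; nothing more can be done
the job is handed in; nothing more can be done
```

The job is done and was handed in at about 84 s; no verdict was reported. All four thumbscrews were turned anticlockwise to their stops, and the cover lies right way up on the mat. All four offcuts are in the scrap tub. The thermometer was aimed at the bearing spot, held steady, and laid back on its cork pad.

**Checks at the end**
- **Cover:** it sits flat, about 3 mm from the centre of the mat, and all four wings show turned.
- **Setting the cover down:** one downward test push read 55 N at the wrist, under the 120 N limit. I had not expected that much.
- **Offcuts:** all four show inside the tub, and both bays of the housing are empty.
- **Aim:** it was held for 3.5 s and then about 2.6 s, with movement under 1 mm. From the grasp model, the lens was about 10 cm from the spot and the line of sight passed within 3 mm of its centre the first time, and 1 mm the second.
- **Disagreement:** the side picture put the thermometer 2–3 mm higher than that model. I made the second hold, shifted by about 3 mm, to cover this. Both aims should still fall inside the 16 mm spot, but I could not confirm that in a picture.
- **Thermometer:** it lies flat on the pad, about 1 cm from where it started and closer to the pad's centre.
- **Other things on the bench:** they appear where they were, though the arm partly hid the left side in the last top picture. I saw no sign that the cover or the thermometer had been knocked aside.

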